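Reload the rotary sample station of a spectrometer

ROBOT

A 6-joint arm with a two-finger parallel gripper is mounted at the origin on the work surface. World frame = base frame: x ahead of the robot, y to its left, z up, the work surface at z = 0. Lengths are in m, angles in degrees, forces in N, time in s.
With the tool pointing down it reaches from about 0.3 to 0.75 m from the base axis. Payload 8.5 kg.
Tool frame: the origin (TCP) lies midway between the tips of the shut fingers; the grasp point (between the pads) lies 19 mm behind it; z points along the fingers, y is the line along which they close (so a half turn about z gives the same grasp; the last joint's range is limited). The gripper opens to 85 mm and grips with 20 to 120 N. Pads are 22 mm wide; open, the fingers measure 114 mm over their backs; the gripper's body (76 mm by 85 mm) begins 54 mm behind the grasp point. The pads swing forward as they close: fully open they stand 13 mm farther back than shut.
Start: joints at [59.685, 21.807, 74.336, -0, 83.858, -12.336], TCP at [0.17, 0.523, 0.204] pointing down, gripper open.
Joint ranges: [-178.18, 178.18], [-50.72, 133.34], [12.68, 142.11], [-81.47, 261.47], [9.98, 163.14], [-165.26, 165.26]. Speed limits (degrees/s): [136.94, 136.94, 180, 180, 180, 180].

INTERFACE

Orientations are given as a 3x3 rotation matrix whose columns are the frame's x, y, z axes.
In Python, from rig import observe, optics, order, spotter gives the robot as it stands.
- The arm moves only by the tool move_arm, never from a script. Its argument "series" is text: rows parted by semicolons, each of 5 numbers parted by spaces: the shift along the tool's x, y, z in cm, then the turn about the tool's z in degrees, then the opening, from -1 (shut) to 1 (fully open). A call has 1 to 8 rows; each row is the pose to reach, as a shift and turn from the pose commanded when the call began, along the tool's axes at that moment; what a row does not reach only later rows make up. A row lasts 1/8 s, in which the tool goes at most 62.5 mm and 10.7 degrees, less where a joint would pass 70% of its speed; a pose out of reach is approached as far as the arm can. A call with a gripper value outside its range is refused whole. The fingers move at their own pace and stop on an object; "force" is the grip in N (left out, the last holds). Time passes only in rows, so rows that repeat a pose let the fingers close. It gives the time, the measured TCP pose, the force, the opening and the grip force at its end, in the units of the state.
- observe(): the state, without advancing time (a new reading comes with each control period).
- optics.get_image(name): name is "side" or "top"; returns a dict with "pixels" (420x560x3 uint8, blue, green, red), "camera_matrix" (3x3 intrinsics, pixels), "rvec" (rotation vector, rad) and "tvec" (3), from world to camera coordinates, as OpenCV has them. Camera axes: x right, y down, z forward; pixel columns grow to the right and rows downward; lengths in m; the calibration is good to about 2 mm. A picture is of the moment at which its call begins. There is no depth.
- order.close_job(): hands the job in; it is judged then, once.
Trained networks look in the newest picture that a camera, given by its name, has taken for a name from the list of things; names that differ only in an ending like _2 or _b are one class to them, and where a whole thing is asked for, a point or a joint stands for the part that bears it (a point fixed in the world has none). Each returns a list of dicts, best first, with "score" (0 to 1); they miss things now and then, are a little off and sometimes report something else, mostly with a low value. They report only what shows in the picture. A call takes as long as a camera call. They do not tell look-alikes from the thing itself.
- spotter.find_in(thing, camera): "point" ([x, y, z] in m, in world coordinates, good to about 4 mm: the middle of the surface that is visible of it).
- spotter.cut_out(thing, camera): "pixels" (420x560 bool, what is visible of it).
- spotter.mark_of(thing, camera): "point" ([x, y, z] in m, in world coordinates, good to about 4 mm: a listed point, or the origin of a listed thing).
The state is a dict: "time_s": time; "q": joint angles; "qvel": joint speeds; "joint_efforts": joint torques, N m; "position": TCP position; "tool_rot": TCP orientation; "ft_force": force on the tool from outside, world axes, zero at the start; "wrist_torque": the same for the moment, N m; "grip_width": finger opening in m; "gripper_force": force on a finger pad.
Only numpy, scipy, OpenCV 4.12 (cv2) and the standard library are available. Lean on these libraries where they do the work, as an engineer would, in place of code of your own. Each camera call takes 0.05 s, during which the arm holds its last target. There are 200 camera calls.

TASK

Turn the rotary sample deck by its upright handle a quarter turn clockwise (seen from above) to its middle click stop, so that its open bay faces the platform, and stand every bottle that lies tipped on the bench upright, cap up, in the lane tray on the platform, beside the bottle that already stands there. Then push the loaded tray off the platform into the deck's bay, up against the back stop, and turn the deck another quarter turn clockwise to its last click stop, so that the open side of the bay faces the reader. At the end all bottles must stand upright in the tray; knock over none of the glassware and jars around.

Things in the scene. Friction and masses are not known exactly. Their poses are not given: they have to be found in the camera images.
- deck (a joint): angle of the rotary deck, growing clockwise seen from above. Sprung click stops at 0 (parked; it starts there within 0.15), 1.571 (middle: bay open to the platform) and 3.142 (last: bay open to the reader). Near a stop it pulls itself in and rests within 0.03; between stops turning takes up to 0.45 N m (4 N at the handle). Hard limits at -0.38 and 3.52.
- bay (a point): centre of the deck's top (260 mm aluminium disc, 30 mm above the bench), on the turning axis; axes turn with the deck, +y out of the open side. 14 mm high steel strips bound the bay: cheeks with inner faces at x +-113 mm (y -30 to +38) and a back stop with inner face at y -27. Home, the tray (long side to the back stop, touching it or nearly) has its centre about 2 mm behind this point.
- handle (a point): upright round black handle post on the deck, 18 mm diameter, 50 mm high, 105 mm from the turning axis on the bay's -y, behind the back stop. The point is on the post's axis, 30 mm above the deck top, 20 mm below the post's top, and goes round with the deck.
- station: fixed; origin on the bench, x towards the reader (white box, 170 mm high, dark screen, front at x 255 mm). Deck axis at y -125 mm. Grey platform, 30 mm high, flush with the deck: x +-125, y 15 to 180 mm, reaching close to the deck, so the tray slides across. At its ends 12 mm high guide strips along y, inner faces at x +-110 (y 15 to 145), lead into the bay.
- tray: loose shallow aluminium tray, the lane: 204 (own x) x 50 (own y) x 12 mm, walls and floor 4 mm thick, about 350 g; origin at the centre of its underside. Starts on the platform between the guide strips, x parallel to the station's x. Holds one row of up to five bottles along x, bases flat on its floor.
- stood: square amber glass bottle, white screw cap: body 30 x 30 x 44 mm, cap 22 mm across, 58 mm overall, about 50 g. Origin on its long axis, 22 mm from the base, 36 mm from the cap's top; own x axis points from base to cap. This one starts upright in the tray, at the lane's -x end (nearest the robot).
- bottle1: square amber glass bottle, white screw cap: body 30 x 30 x 44 mm, cap 22 mm across, 58 mm overall, about 50 g. Origin on its long axis, 22 mm from the base, 36 mm from the cap's top; own x axis points from base to cap. Starts lying on a flat side on the bench left of the platform, cap roughly to the right; may be absent.
- bottle2: square amber glass bottle, white screw cap: body 30 x 30 x 44 mm, cap 22 mm across, 58 mm overall, about 50 g. Origin on its long axis, 22 mm from the base, 36 mm from the cap's top; own x axis points from base to cap. Starts lying on a flat side on the bench left of the platform, cap roughly to the right; may be absent.
- bottle3: square amber glass bottle, white screw cap: body 30 x 30 x 44 mm, cap 22 mm across, 58 mm overall, about 50 g. Origin on its long axis, 22 mm from the base, 36 mm from the cap's top; own x axis points from base to cap. Starts lying on a flat side on the bench left of the platform, cap roughly to the right; may be absent.
- bottle4: square amber glass bottle, white screw cap: body 30 x 30 x 44 mm, cap 22 mm across, 58 mm overall, about 50 g. Origin on its long axis, 22 mm from the base, 36 mm from the cap's top; own x axis points from base to cap. Starts lying on a flat side on the bench left of the platform, cap roughly to the right; may be absent.
- dish: bystander: white bowl, 70 mm wide, 16 mm high, among the lying bottles; origin at the centre of its underside.
- beaker: bystander: clear glass beaker, 64 mm wide, 85 mm high, far left; origin at the centre of its underside, z up.
- flask: bystander: conical green glass flask, 76 mm wide, 110 mm high, near right; origin at the centre of its underside, z up.
- jar: bystander: white plastic jar, 80 mm wide, 100 mm high, near right; origin at the centre of its underside, z up.
Mind the look-alikes: they are no part of the job. What is shaped like the bottle1 but yellow is not meant.

How it is judged:
By the outcome, as a careful person would: the job done as asked, in the order asked, and still so for the second after the job is handed in, with the robot touching nothing.
Of bottle1, bottle2, bottle3, bottle4 only 3 to 4 are there at a start; the rules pass over those that are not, and their reading is None.
At some moment in a run one of bottle1, bottle2, bottle3, bottle4 may be knocked a few centimetres aside while the robot is not near it.
Once in a run the grip may slacken for a moment while it holds something.
It also fails if it takes over 210 s, if anything falls off the work surface, if the arm or the gripper's body presses on something with over 40 N, if the wrist force passes 120 N, or if a joint passes its speed limit or range.

## Working session

There is one attempt and no reset: what is moved stays moved. The work goes in short steps, Python scripts to look and compute and a tool call to move; the robot and the scene stay as the last step left them, time stands still between calls to the robot, and variables do not carry over. Pictures are saved under pics/ and viewed, at most 14 in all, crops included, and the job is handed in when it is done.

Besides the shell and the picture viewer there is one more tool, called after "Request:" as name(argument=value, ...) on one line, values as JSON. move_arm: Moves the arm, as the interface text tells. Its arguments: {"type":"object","properties":{"series":{"type":"string"},"force":{"type":"number"}},"required":["series"]}

```bash
mkdir -p pics; ls; cat > h.py <<'E'
import numpy as np, cv2
from rig import observe, optics, order, spotter
def grab(n,f=None):
    im=optics.get_image(n)
    if f: cv2.imwrite('pics/'+f,im['pixels'])
    return im
def proj(im,P):
    return cv2.projectPoints(np.array(P,float).reshape(-1,1,3),np.array(im['rvec'],float),np.array(im['tvec'],float),np.array(im['camera_matrix'],float),None)[0].reshape(-1,2)
def atz(im,uv,z):
    K=np.array(im['camera_matrix']);R=cv2.Rodrigues(np.array(im['rvec'],float))[0];t=np.array(im['tvec'],float).ravel()
    c=-R.T@t;out=[]
    for u,v in np.array(uv,float).reshape(-1,2):
        d=R.T@np.linalg.solve(K,[u,v,1]);out.append(c+d*(z-c[2])/d[2])
    return np.array(out)
E
python3 - <<'E'
from h import *
np.set_printoptions(precision=3,suppress=True)
s=observe();print({k:np.round(v,3).tolist() for k,v in s.items()})
a=grab('top','top0.png');b=grab('side','side0.png')
for im in(a,b):
    R=cv2.Rodrigues(np.array(im['rvec'],float))[0];print(-R.T@np.array(im['tvec']).ravel(),R[2])
for n in['bottle1','handle','bay','tray','stood','station','dish','beaker','flask','jar','deck']:
    for c in('top','side'):
        try:r=spotter.mark_of(n,c);print(n,c,[(np.round(x['point'],3).tolist(),round(x['score'],2)) for x in r][:8])
        except Exception as e:print(n,c,e)
E
```

```text
pics
{'time_s': 0.0, 'q': [59.685, 21.841, 74.386, -0.0, 83.858, -12.335], 'qvel': [0.105, -0.02, -0.018, -0.035, -0.085, 0.009], 'joint_efforts': [0.0, -44.847, -23.128, -0.0, 0.005, -0.0], 'position': [0.17, 0.523, 0.203], 'tool_rot': [[-0.951, 0.309, -0.001], [0.309, 0.951, -0.001], [0.0, -0.001, -1.0]], 'ft_force': [-0.074, -0.163, 1.107], 'wrist_torque': [0.021, -0.01, 0.015], 'gripper_force': 0.0, 'grip_width': 0.085}
[ 0.216 -0.028  1.403] [ 0.209  0.006 -0.978]
[0.464 0.9   0.6  ] [ 0.041 -0.862 -0.505]
bottle1 top [([0.337, 0.442, 0.018], 0.74), ([0.629, 0.47, 0.013], 0.68), ([0.555, 0.401, 0.015], 0.63), ([0.424, 0.385, 0.014], 0.53), ([0.28, -0.383, -0.001], 0.51), ([0.412, 0.289, 0.014], 0.46), ([0.633, 0.295, 0.018], 0.46)]
bottle1 side [([0.339, 0.445, 0.015], 0.91), ([0.619, 0.47, 0.016], 0.83), ([0.532, 0.292, 0.017], 0.78), ([0.421, 0.382, 0.014], 0.68), ([0.554, 0.399, 0.014], 0.66), ([0.628, 0.292, 0.012], 0.61)]
handle top [([0.679, -0.115, 0.066], 0.65), ([0.734, 0.279, -0.001], 0.31)]
handle side [([0.678, -0.114, 0.06], 0.64)]
bay top [([0.579, -0.122, 0.031], 
[... 303 characters left out ...]
0.0, -0.002], 0.74)]
station side [([0.565, 0.004, -0.004], 0.76)]
dish top [([0.485, 0.346, 0.004], 0.91)]
dish side [([0.481, 0.349, 0.0], 0.79)]
beaker top [([0.732, 0.277, -0.0], 0.88), ([0.566, 0.09, 0.029], 0.18)]
beaker side [([0.729, 0.278, 0.0], 0.73), ([0.567, 0.087, 0.031], 0.5), ([0.48, 0.351, 0.002], 0.16)]
flask top [([0.279, -0.385, 0.001], 0.67), ([0.566, 0.088, 0.031], 0.51)]
flask side [([0.283, -0.384, -0.003], 0.84)]
jar top [([0.382, -0.491, -0.002], 0.85)]
jar side [([0.377, -0.491, -0.002], 0.88)]
deck top it knows: bay, beaker, bottle, dish, flask, handle, jar, station, stood, tray
deck side it knows: bay, beaker, bottle, dish, flask, handle, jar, station, stood, tray
```

View pics/top0.png

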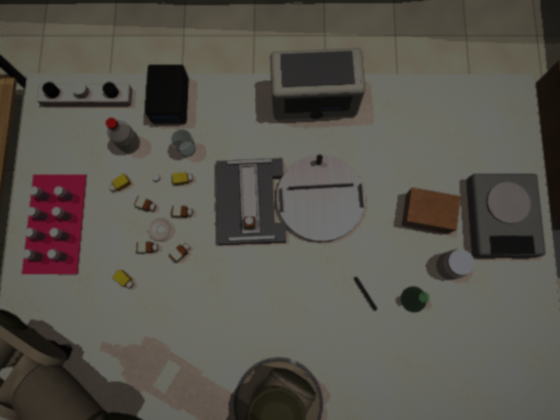

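View pics/side0.png

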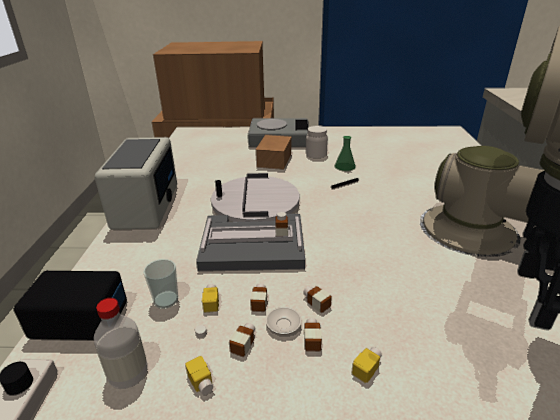

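Top picture, up = +x and right = -y. Candidates for bottles:
- Amber with white cap: (145,204), (181,211), (146,247), (180,253). All four are wanted.
- Yellow: (120,183), (181,178), (123,278). These are look-alikes, ignored.
- White vials on the red rack at left: ignored.

The deck handle is the black post at (319,160). Next I fit the bottle poses by silhouette and check them in a crop.

```bash
cat >> h.py <<'E'
from scipy.optimize import minimize
def bottle_pts(x,y,z,cap,yawside=0.):
    # cap: unit axis base->cap; origin at (x,y,z)
    a=np.array(cap,float);a/=np.linalg.norm(a)
    ref=np.array([0,0,1.]) if abs(a[2])<.8 else np.array([np.cos(yawside),np.sin(yawside),0])
    b=np.cross(a,ref);b/=np.linalg.norm(b);c=np.cross(a,b);o=np.array([x,y,z])
    P=[o+s*a+u*b+v*c for s in(-.022,.022) for u in(-.015,.015) for v in(-.015,.015)]
    P+=[o+s*a+.011*(np.cos(t)*b+np.sin(t)*c) for s in(.022,.036) for t in np.arange(0,6.28,.5)]
    return np.array(P)
def sil(im,P):
    S=8;h=cv2.convexHull((proj(im,P)*S).astype(np.int32));m=np.zeros((420,560),np.uint8)
    cv2.fillConvexPoly(m,h,1,shift=3);return m
def amber_masks(cam):
    im=grab(cam);px=im['pixels'].astype(int);hsv=cv2.cvtColor(im['pixels'],cv2.COLOR_BGR2HSV)
    out=[]
    for r in spotter.cut_out('bottle1',cam):
        m=np.array(r['pixels'],bool)
        if m.sum()<40: continue
        v,u=np.nonzero(m);c=hsv[m];sat=c[:,1]>110
        hue=np.median(c[sat,0]) if sat.any() else -1
        out.append(dict(m=m,uv=(u.mean(),v.mean()),hue=hue,val=np.median(c[sat,2]) if sat.any() else -1,n=int(m.sum()),s=r['score']))
    return im,out
def fit_lying(views,x0,y0):
    """views: list of (im,list of masks); returns x,y,capdir deg,mean IoU"""
    sel=[]
    for im,ms in views:
        p=proj(im,[[x0,y0,.015]])[0]
        if ms:
            k=min(ms,key=lambda m:np.hypot(*(np.array(m['uv'])-p)))
            if np.hypot(*(np.array(k['uv'])-p))<12: sel.append((im,k['m']))
    def cost(q):
        P=bottle_pts(q[0]/100,q[1]/100,.015,[np.cos(q[2]),np.sin(q[2]),0]);c=0
        for im,m in sel:
            s=cv2.GaussianBlur(sil(im,P).astype(float),(0,0),.7);t=cv2.GaussianBlur(m.astype(float),(0,0),.7)
            c+=1-np.minimum(s,t).sum()/np.maximum(s,t).sum()
        return c/max(1,len(sel))
    best=min((minimize(cost,[x0*100,y0*100,np.radians(d)],method='Nelder-Mead',options=dict(initial_simplex=[[x0*100,y0*100,np.radians(d)],[x0*100+.6,y0*100,np.radians(d)],[x0*100,y0*100+.6,np.radians(d)],[x0*100,y0*100,np.radians(d+20)]],maxiter=80)) for d in(-140,-115,-90,-65,-40)),key=lambda r:r.fun)
    q=best.x;return q[0]/100,q[1]/100,np.degrees(q[2]),1-best.fun,len(sel)
# planning: pose=(x,y,z,psi) TCP in m, psi=deg of tool y; way=(x,y,z,psi,open,rows)
def pose():
    s=observe();R=np.array(s['tool_rot']);return [*s['position'],np.degrees(np.arctan2(R[1,1],R[0,1]))]
def plan(p0,ways,label=''):
    rows=[];p=list(p0)
    for w in ways:
        n=w[5]
        for i in range(1,n+1):
            f=i/n;rows.append([p[k]+(w[k]-p[k])*f for k in range(4)]+[w[4]])
        p=list(w[:4])
    st=list(p0)
    for i in range(0,len(rows),8):
        a=np.radians(st[3]);o=[]
        for r in rows[i:i+8]:
            d=np.array(r[:3])-st[:3]
            tx=-np.sin(a)*d[0]+np.cos(a)*d[1];ty=np.cos(a)*d[0]+np.sin(a)*d[1]
            o.append('%.2f %.2f %.2f %.1f %.2f'%(tx*100,ty*100,-d[2]*100,st[3]-r[3],r[4]))
        print(label,'; '.join(o))
        st=list(rows[min(i+7,len(rows)-1)][:4])
    return st
def opn(mm): return mm/85*2-1
E
cat > look.py <<'E'
from h import *
import sys
def run(pts):
    V=[amber_masks('top'),amber_masks('side')];R=[]
    for x,y in pts:
        r=fit_lying(V,x,y);R.append(r);print(np.round(r,3))
    return V,R
E
python3 - <<'E'
from h import *
from look import run
V,R=run([(.555,.401),(.532,.292),(.424,.385),(.412,.289)])
for im,ms in V: print([(np.round(m['uv']).tolist(),float(m['hue']),float(m['val']),m['n']) for m in ms])
im=V[1][0];a=im['pixels'].copy()
for r in R:
    P=bottle_pts(r[0],r[1],.015,[np.cos(np.radians(r[2])),np.sin(np.radians(r[2])),0])
    cv2.polylines(a,[cv2.convexHull(proj(im,P).astype(np.int32))],True,(0,255,0),1)
a1=cv2.resize(a[280:370,180:400],None,fx=3,fy=3)
b=V[0][0]['pixels'].copy();b1=cv2.resize(b[150:270,110:330],None,fx=3,fy=3)
cv2.imwrite('pics/c1.png',np.vstack([a1,b1[:330]]))
for c in('top','side'):
  for k in range(2):
    grab(c)
    print(c,[np.round(spotter.mark_of(n,c)[0]['point'],3).tolist() for n in('bay','handle','station','tray')])
print(pose())
E
```

```text
[   0.556    0.398 -108.076    0.809    2.   ]
[  0.533   0.292 -89.662   0.824   2.   ]
[  0.427   0.387 -91.355   0.904   2.   ]
[  0.41    0.289 -51.876   0.849   2.   ]
[([123.0, 278.0], 26.0, 102.0, 231), ([146.0, 247.0], 11.0, 65.0, 258), ([180.0, 211.0], 11.0, 63.0, 207), ([178.0, 252.0], 11.0, 66.0, 229), ([119.0, 182.0], 26.0, 102.0, 220), ([145.0, 204.0], 11.0, 63.0, 199), ([181.0, 178.0], 25.5, 103.0, 225), ([183.0, 142.0], -1.0, -1.0, 545)]
[([210.0, 298.0], 23.0, 177.0, 435), ([318.0, 298.0], 12.0, 52.0, 550), ([366.0, 364.0], 23.0, 175.0, 703), ([199.0, 375.0], 24.0, 194.0, 779), ([258.0, 298.0], 12.0, 56.0, 413), ([242.0, 340.0], 12.0, 56.0, 615), ([312.0, 336.0], 12.0, 57.0, 519)]
top [[0.579, -0.12, 0.033], [0.678, -0.119, 0.063], [0.562, 0.002, -0.002], [0.562, 0.087, 0.027]]
top [[0.575, -0.12, 0.03], [0.679, -0.118, 0.064], [0.56, -0.001, -0.002], [0.565, 0.087, 0.029]]
side [[0.57, -0.121, 0.032], [0.678, -0.114, 0.06], [0.569, 0.004, -0.001], [0.566, 0.086, 0.03]]
side [[0.568, -0.121, 0.031], [0.678, -0.117, 0.059], [0.568, 0.002, -0.003], [0.566, 0.087, 0.028]]
[np.float64(0.1697635475070766), np.float64(0.5231191266502706), np.float64(0.2038025726319651), np.float64(72.0191457810158)]
```

View pics/c1.png

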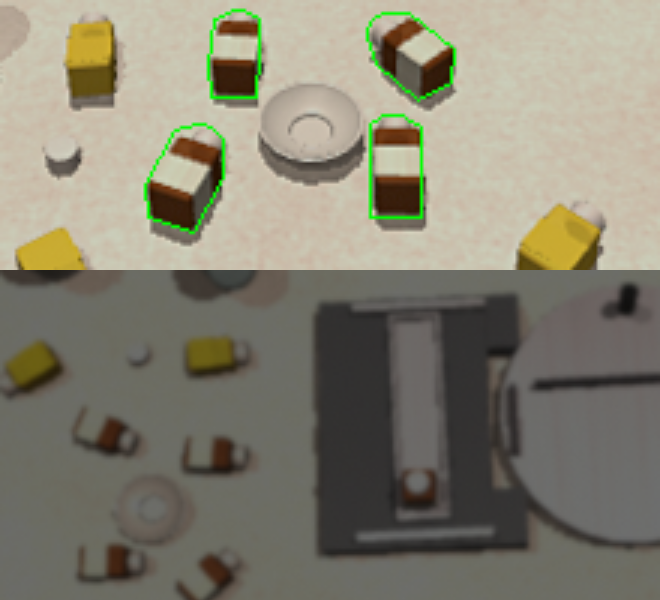

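The green outlines fit the four amber bottles. The yellow ones and the loose white cap (top inset, 138,353) are excluded. I turn the deck first, with the post caged between the pads.

```bash
python3 - <<'E'
from h import *
p=pose();c=np.array([.570,-.1225]);r=.107
st=plan(p,[(.40,.23,.20,82,1,6),(.678,-.117,.16,93,.3,10),(.678,-.117,.044,93,.0,5),(.678,-.117,.044,93,opn(27),3)],'A')
w=[]
for b in np.linspace(3,-92,13)[1:]:
    a=np.radians(b);w.append((*(c+r*np.array([np.cos(a),np.sin(a)])),.044,b+90,opn(27),1))
plan(st,w+[w[-1]]*2,'B')
E
```

```text
A -5.16 -3.46 0.06 -1.7 1.00; -10.32 -6.92 0.13 -3.3 1.00; -15.47 -10.39 0.19 -5.0 1.00; -20.63 -13.85 0.25 -6.7 1.00; -25.79 -17.31 0.32 -8.3 1.00; -30.95 -20.77 0.38 -10.0 1.00; -34.66 -23.22 0.78 -11.1 0.30; -38.38 -25.66 1.18 -12.2 0.30
A -3.12 -3.17 0.40 -1.1 0.30; -6.23 -6.34 0.80 -2.2 0.30; -9.35 -9.51 1.20 -3.3 0.30; -12.47 -12.69 1.60 -4.4 0.30; -15.58 -15.86 2.00 -5.5 0.30; -18.70 -19.03 2.40 -6.6 0.30; -21.82 -22.20 2.80 -7.7 0.30; -24.93 -25.37 3.20 -8.8 0.30
A -0.00 0.00 2.32 0.0 0.00; -0.00 0.00 4.64 0.0 0.00; -0.00 0.00 6.96 0.0 0.00; -0.00 0.00 9.28 0.0 0.00; -0.00 0.00 11.60 0.0 0.00; -0.00 0.00 11.60 0.0 -0.36; -0.00 0.00 11.60 0.0 -0.36; -0.00 0.00 11.60 0.0 -0.36
B 0.22 -1.46 -0.00 7.9 -0.36; 0.52 -2.90 -0.00 15.8 -0.36; 1.02 -4.29 -0.00 23.8 -0.36; 1.71 -5.60 -0.00 31.7 -0.36; 2.57 -6.80 -0.00 39.6 -0.36; 3.59 -7.87 -0.00 47.5 -0.36; 4.74 -8.79 -0.00 55.4 -0.36; 6.01 -9.55 -0.00 63.3 -0.36
B 0.10 -1.47 -0.00 7.9 -0.36; 0.41 -2.92 -0.00 15.8 -0.36; 0.91 -4.31 -0.00 23.8 -0.36; 1.59 -5.62 -0.00 31.7 -0.36; 1.59 -5.62 -0.00 31.7 -0.36; 1.59 -5.62 -0.00 31.7 -0.36
```

Request:
move_arm(series="-5.2 -3.5 0 -1.7 1; -10.3 -6.9 0.1 -3.3 1; -15.5 -10.4 0.2 -5 1; -20.6 -13.9 0.3 -6.7 1; -25.8 -17.3 0.3 -8.3 1; -31 -20.8 0.4 -10 1; -34.7 -23.2 0.8 -11.1 0.3; -38.4 -25.7 1.2 -12.2 0.3")

```text
time_s: 3.3
position: [0.4566, 0.1587, 0.1919]
tool_rot: [[-0.995, 0.101, 0.0], [0.101, 0.995, 0.0], [-0.0, 0.0, -1.0]]
ft_force: [-0.4, -0.4, -0.4]
grip_width: 0.0557
gripper_force: 0.0
```

Request:
move_arm(series="-3.1 -3.2 0.4 -1.1 0.3; -6.2 -6.3 0.8 -2.2 0.3; -9.4 -9.5 1.2 -3.3 0.3; -12.5 -12.7 1.6 -4.4 0.3; -15.6 -15.9 2 -5.5 0.3; -18.7 -19 2.4 -6.6 0.3; -21.8 -22.2 2.8 -7.7 0.3; -24.9 -25.4 3.2 -8.8 0.3")

```text
time_s: 4.3
position: [0.6786, -0.1189, 0.1596]
tool_rot: [[-0.999, -0.053, -0.0], [-0.053, 0.999, 0.0], [0.0, 0.0, -1.0]]
ft_force: [0.8, 0.6, 0.2]
grip_width: 0.0555
gripper_force: 0.0
```

```bash
python3 - <<'E'
from h import *
print(np.round(pose(),4))
for c in('top','side'):
    grab(c);print([np.round(x['point'],3).tolist() for x in spotter.mark_of('handle',c)][:2])
E
```

```text
[ 0.6786 -0.1189  0.1596 93.0537]
[]
[[0.678, -0.113, 0.06], [0.481, 0.348, 0.003]]
```

Request:
move_arm(series="0 0 2.3 0 0; 0 0 4.6 0 0; 0 0 7 0 0; 0 0 9.3 0 0; 0 0.1 11.6 0 0; 0 0.1 11.6 0 -0.36; 0 0.1 11.6 0 -0.36; 0 0.1 11.6 0 -0.36", force=30)

```text
time_s: 5.5
position: [0.6783, -0.1166, 0.0453]
tool_rot: [[-0.999, -0.053, 0.002], [-0.053, 0.999, -0.001], [-0.002, -0.001, -1.0]]
ft_force: [-0.2, -0.6, 0.7]
grip_width: 0.0274
gripper_force: 0.0
```

Request:
move_arm(series="0.2 -1.5 0 7.9 -0.36; 0.5 -2.9 0 15.8 -0.36; 1 -4.3 0 23.8 -0.36; 1.7 -5.6 0 31.7 -0.36; 2.6 -6.8 0 39.6 -0.36; 3.6 -7.9 0 47.5 -0.36; 4.7 -8.8 0 55.4 -0.36; 6 -9.6 0 63.3 -0.36")

```text
time_s: 6.5
position: [0.6229, -0.2162, 0.0447]
tool_rot: [[-0.492, 0.871, 0.001], [0.871, 0.492, -0.001], [-0.001, 0.001, -1.0]]
ft_force: [-0.5, 0.2, 0.4]
grip_width: 0.0273
gripper_force: 0.0
```

Request:
move_arm(series="0.1 -1.5 0 7.9 -0.36; 0.4 -2.9 0 15.8 -0.36; 0.9 -4.3 0 23.8 -0.36; 1.6 -5.6 0 31.7 -0.36; 1.6 -5.6 0 31.7 -0.36; 1.6 -5.6 0 31.7 -0.36")

```text
time_s: 7.25
position: [0.5673, -0.2297, 0.0445]
tool_rot: [[0.032, 0.999, 0.002], [0.999, -0.032, -0.001], [-0.001, 0.002, -1.0]]
ft_force: [1.5, 0.9, 1.1]
grip_width: 0.0273
gripper_force: 0.9
```

```bash
python3 - <<'E'
from h import *
print(np.round(pose(),4), observe()['ft_force'])
for c in('top','side'):
    grab(c)
    for n in('handle','bay'):print(c,n,[np.round(x['point'],3).tolist() for x in spotter.mark_of(n,c)][:2])
E
```

```text
[ 0.5673 -0.2297  0.0445 -1.8276] [1.50402543 0.89374385 1.0501718 ]
top handle []
top bay [[0.578, -0.121, 0.032]]
side handle [[0.574, -0.227, 0.063]]
side bay [[0.569, -0.119, 0.029]]
```

```bash
cat >> h.py <<'E'
YE=.182
def arc(x,psi,phis,h=.036,d=.020,pre=.002,o=opn(24)):
    w=[]
    for f in np.radians(phis):
        w.append((x,YE+h*np.cos(f)-d*np.sin(f)-pre,.030+h*np.sin(f)+d*np.cos(f)-.019,psi,o,1))
    return w
E
python3 - <<'E'
from h import *
p=pose()
st=plan(p,[(p[0],p[1],p[2],p[3],.3,2),(p[0],p[1],.16,p[3],.3,4),(.545,.0,.16,85,.2,9),(.533,.278,.10,180,.2,9),(.533,.278,.005,180,.2,5),(.533,.278,.005,180,opn(24),3)],'A')
st=plan(st,[(.533,.278,.09,180,opn(24),4),(.56,.26,.09,0,opn(24),18),(.56,YE+.044,.035,0,opn(24),3),(.56,YE+.044,.031,0,opn(24),1)],'B')
st=plan(st,arc(.56,0,[0,6,12,18,24,30,36,42,48,54,60,66,72,78,84]),'C')
im=grab('side');a=im['pixels'].copy()
for P in([[.44,YE,.03],[.69,YE,.03]],[[.454,.147,.042],[.454,.017,.042]],[[.674,.147,.042],[.674,.017,.042]],[[.464,.112,.042],[.668,.112,.042]]):
    q=proj(im,P).round().astype(int);cv2.line(a,tuple(map(int,q[0])),tuple(map(int,q[1])),(0,255,0),1)
cv2.imwrite('pics/c2.png',cv2.resize(a[170:290,180:330],None,fx=4,fy=4,interpolation=0))
E
```

```text
A 0.00 0.00 -0.00 0.0 0.30; 0.00 0.00 -0.00 0.0 0.30; 0.00 0.00 -2.90 0.0 0.30; 0.00 0.00 -5.81 0.0 0.30; 0.00 0.00 -8.71 0.0 0.30; 0.00 0.00 -11.61 0.0 0.30; 2.54 -0.33 -11.61 -9.7 0.20; 5.08 -0.65 -11.61 -19.3 0.20
A 2.51 0.53 -0.00 -9.7 0.20; 5.01 1.06 -0.00 -19.3 0.20; 7.52 1.60 -0.00 -29.0 0.20; 10.02 2.13 -0.00 -38.6 0.20; 12.53 2.66 -0.00 -48.3 0.20; 15.04 3.19 -0.00 -58.0 0.20; 17.54 3.72 -0.00 -67.6 0.20; 20.53 4.52 0.67 -78.2 0.20
A -0.17 3.09 0.67 -10.6 0.20; -0.33 6.17 1.33 -21.1 0.20; -0.50 9.26 2.00 -31.7 0.20; -0.67 12.35 2.67 -42.2 0.20; -0.83 15.44 3.33 -52.8 0.20; -1.00 18.52 4.00 -63.3 0.20; -1.16 21.61 4.67 -73.9 0.20; -1.33 24.70 5.33 -84.4 0.20
A -0.00 0.00 1.90 0.0 0.20; -0.00 0.00 3.80 0.0 0.20; -0.00 0.00 5.70 0.0 0.20; -0.00 0.00 7.60 0.0 0.20; -0.00 0.00 9.50 0.0 0.20; -0.00 0.00 9.50 0.0 -0.44; -0.00 0.00 9.50 0.0 -0.44; -0.00 0.00 9.50 0.0 -0.44
B -0.00 0.00 -2.12 0.0 -0.44; -0.00 0.00 -4.25 0.0 -0.44; -0.00 0.00 -6.38 0.0 -0.44; -0.00 0.00 -8.50 0.0 -0.44; 0.10 -0.15 -8.50 10.0 -0.44; 0.20 -0.30 -8.50 20.0 -0.44; 0.30 -0.45 -8.50 30.0 -0.44; 0.40 -0.60 -
[... 271 characters left out ...]
-0.00 10.0 -0.44; -0.36 -0.02 -0.00 20.0 -0.44; -0.54 -0.03 -0.00 30.0 -0.44; -0.72 -0.05 -0.00 40.0 -0.44; -0.90 -0.06 -0.00 50.0 -0.44; -1.08 -0.07 -0.00 60.0 -0.44; -1.65 -1.05 1.83 60.0 -0.44; -2.21 -2.03 3.67 60.0 -0.44
B -1.13 0.00 1.83 0.0 -0.44; -1.13 0.00 2.23 0.0 -0.44
C -1.00 0.00 -0.00 0.0 -0.44; -1.23 0.00 -0.37 0.0 -0.44; -1.49 0.00 -0.70 0.0 -0.44; -1.79 0.00 -1.01 0.0 -0.44; -2.12 0.00 -1.29 0.0 -0.44; -2.48 0.00 -1.53 0.0 -0.44; -2.86 0.00 -1.73 0.0 -0.44; -3.26 0.00 -1.90 0.0 -0.44
C -0.41 0.00 -0.12 0.0 -0.44; -0.84 0.00 -0.19 0.0 -0.44; -1.27 0.00 -0.22 0.0 -0.44; -1.70 0.00 -0.21 0.0 -0.44; -2.13 0.00 -0.15 0.0 -0.44; -2.54 0.00 -0.04 0.0 -0.44; -2.95 0.00 0.11 0.0 -0.44
```

View pics/c2.png

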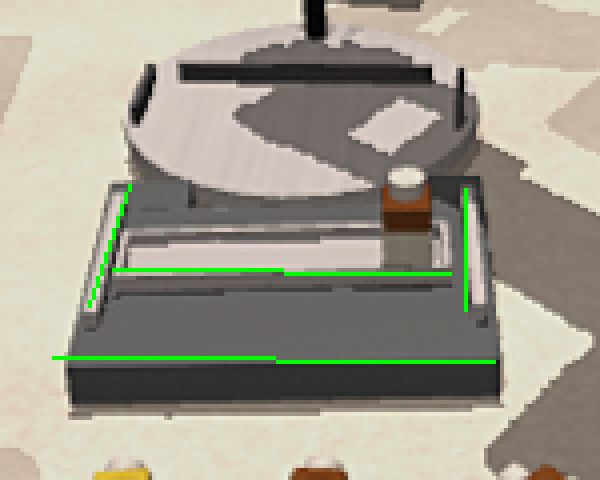

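The platform edge projects at y ≈ 0.183, and the deck is at its middle stop with the back stop parallel to the platform. Now the first bottle.

Request:
move_arm(series="0 0 0 0 0.3; 0 0 0 0 0.3; 0 0 -2.9 0 0.3; 0 0 -5.8 0 0.3; 0 0 -8.7 0 0.3; 0 0 -11.6 0 0.3; 2.5 -0.3 -11.6 -9.7 0.2; 5.1 -0.7 -11.6 -19.3 0.2")

```text
time_s: 8.6
position: [0.5609, -0.1779, 0.1599]
tool_rot: [[-0.302, 0.953, -0.0], [0.953, 0.302, -0.0], [-0.0, -0.0, -1.0]]
ft_force: [1.0, -0.8, -0.1]
grip_width: 0.0512
gripper_force: 0.0
```

Request:
move_arm(series="2.5 0.5 0 -9.7 0.2; 5 1.1 0 -19.3 0.2; 7.5 1.6 0 -29 0.2; 10 2.1 0 -38.6 0.2; 12.5 2.7 0 -48.3 0.2; 15 3.2 0 -58 0.2; 17.5 3.7 0 -67.6 0.2; 20.5 4.5 0.7 -78.2 0.2")

```text
time_s: 9.6
position: [0.543, 0.0314, 0.1531]
tool_rot: [[-0.995, -0.102, 0.001], [-0.102, 0.995, -0.0], [-0.001, -0.0, -1.0]]
ft_force: [0.2, 0.7, 0.4]
grip_width: 0.051
gripper_force: 0.0
```

Request:
move_arm(series="-0.2 3.1 0.7 -10.6 0.2; -0.3 6.2 1.3 -21.1 0.2; -0.5 9.3 2 -31.7 0.2; -0.7 12.4 2.7 -42.2 0.2; -0.8 15.4 3.3 -52.8 0.2; -1 18.5 4 -63.3 0.2; -1.2 21.6 4.7 -73.9 0.2; -1.3 24.7 5.3 -84.4 0.2")

```text
time_s: 10.6
position: [0.5319, 0.2788, 0.0994]
tool_rot: [[0.005, -1.0, -0.001], [-1.0, -0.005, -0.0], [0.0, 0.001, -1.0]]
ft_force: [0.5, -1.0, 0.3]
grip_width: 0.0513
gripper_force: 0.0
```

```bash
python3 - <<'E'
from h import *
from look import run
print(np.round(pose(),4))
im=amber_masks('side');print(np.round(fit_lying([im],.533,.292),3))
E
```

```text
[ 5.319000e-01  2.788000e-01  9.940000e-02 -1.797301e+02]
[  0.533   0.287 -89.145   0.827   1.   ]
```

Request:
move_arm(series="0 0 1.9 0 0.2; 0 0 3.8 0 0.2; 0 0 5.7 0 0.2; 0 0 7.6 0 0.2; 0 0 9.4 0 0.2; 0 0 9.4 0 -0.44; 0 0 9.4 0 -0.44; 0 0 9.4 0 -0.44", force=25)

```text
time_s: 11.7
position: [0.5327, 0.2779, 0.0067]
tool_rot: [[-0.002, -1.0, 0.001], [-1.0, 0.002, 0.0], [-0.0, -0.001, -1.0]]
ft_force: [-0.9, 0.2, 0.0]
grip_width: 0.0241
gripper_force: 0.0
```

Request:
move_arm(series="0 0 -2.1 0 -0.44; 0 0 -4.3 0 -0.44; 0 0 -6.4 0 -0.44; 0 0 -8.5 0 -0.44; 0.1 -0.2 -8.5 10 -0.44; 0.2 -0.3 -8.5 20 -0.44; 0.3 -0.5 -8.5 30 -0.44; 0.4 -0.6 -8.5 40 -0.44")

```text
time_s: 12.7
position: [0.5384, 0.2738, 0.0915]
tool_rot: [[-0.648, -0.761, 0.001], [-0.761, 0.648, 0.0], [-0.001, -0.001, -1.0]]
ft_force: [-0.3, 0.8, 0.9]
grip_width: 0.0241
gripper_force: 0.0
```

```bash
python3 - <<'E'
from h import *
print(np.round(pose(),4))
a=grab('side')['pixels'];cv2.imwrite('pics/c3.png',cv2.resize(a[190:340,170:370],None,fx=3,fy=3))
E
```

```text
[5.38400e-01 2.73800e-01 9.15000e-02 1.39578e+02]
```

View pics/c3.png

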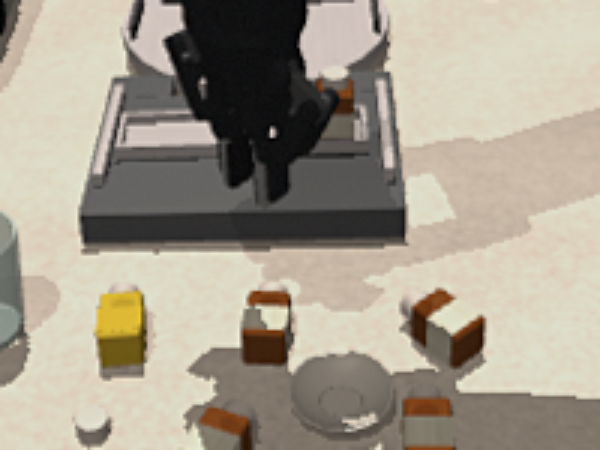

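The gripper closed on nothing: 24 mm opening, with the bottle still lying at crop (267,327). Re-measuring.

```bash
python3 - <<'E'
from h import *
from look import run
V=[amber_masks('side'),amber_masks('top')]
for v in (V,V[:1],V[1:]):print(np.round(fit_lying(v,.535,.292),3))
print([np.round(x['point'],3).tolist() for x in spotter.mark_of('bottle1','side')])
print([np.round(x['point'],3).tolist() for x in spotter.mark_of('bottle1','top')])
# check camera calibration against the TCP
im=V[0][0];p=observe()['position'];print(p,proj(im,[p]),proj(V[1][0],[p]))
print([np.round(m['uv']).tolist()+[m['n'],float(m['hue'])] for m in V[0][1]])
E
```

```text
[  0.532   0.291 -91.206   0.925   1.   ]
[  0.532   0.291 -91.206   0.925   1.   ]
[   0.535    0.292 -140.       1.       0.   ]
[[0.621, 0.47, 0.018], [0.411, 0.285, 0.016], [0.629, 0.293, 0.011], [0.554, 0.401, 0.014], [0.532, 0.292, 0.015], [0.423, 0.384, 0.014]]
[[0.632, 0.294, 0.017], [0.338, 0.447, 0.017], [0.413, 0.287, 0.014], [0.626, 0.471, 0.012], [0.532, 0.288, 0.016]]
[0.53817134 0.27391554 0.09094936] [[254.79355577 264.57313424]] [[180.00689723 203.29879761]]
[[242.0, 340.0, 598, 12.0], [312.0, 336.0, 508, 12.0], [366.0, 364.0, 688, 23.0], [199.0, 375.0, 749, 24.0], [258.0, 298.0, 452, 12.0], [210.0, 298.0, 440, 23.0], [318.0, 298.0, 509, 12.0]]
```

```bash
python3 - <<'E'
from h import *
o=[]
for c,(v,u) in(('side',(215,205)),('top',(160,130))):
    im=grab(c);a=cv2.resize(im['pixels'][v:v+75,u:u+100],None,fx=5,fy=5,interpolation=0)
    a=np.clip(a.astype(float)*1.8,0,255).astype(np.uint8)
    p=np.array(observe()['position'])
    for d,col in((0,(0,0,255)),(.019,(0,255,0)),(.038,(255,255,0))):
        q=(proj(im,[p+[0,0,d]])[0]-[u,v]+.5)*5;cv2.circle(a,tuple(int(t) for t in q),4,col,-1)
    o.append(a)
cv2.imwrite('pics/c4.png',np.hstack(o)[:, :800] if 0 else cv2.resize(np.hstack(o),None,fx=.8,fy=.8))
E
```

```text
(no output)
```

View pics/c4.png

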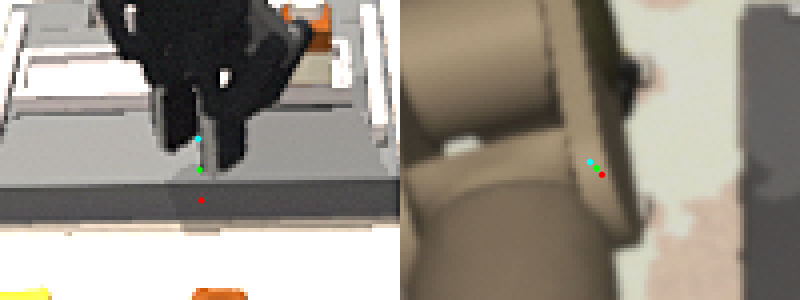

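The fingertips (side crop ~(178,152) and (230,172)) stand about 20 mm above the projected TCP (red). I check how this depends on opening before going lower.

Request:
move_arm(series="0 0 0 0 -1; 0 0 0 0 -1; 0 0 0 0 -1; 0 0 0 0 -1")

```text
time_s: 13.65
position: [0.5382, 0.2739, 0.0908]
tool_rot: [[-0.644, -0.765, -0.0], [-0.765, 0.644, -0.0], [0.0, 0.0, -1.0]]
ft_force: [0.3, -0.2, 0.1]
grip_width: -0.0001
gripper_force: 0.0
```

```bash
cat > tip.py <<'E'
from h import *
import sys
im=grab('side');p=np.array(observe()['position']);q0=proj(im,[p])[0].astype(int)-[50,45]
a=cv2.resize(im['pixels'][q0[1]:q0[1]+75,q0[0]:q0[0]+100],None,fx=4,fy=4,interpolation=0)
a=np.clip(a.astype(float)*1.8,0,255).astype(np.uint8)
for d,col in((0,(0,0,255)),(.019,(0,255,0))):
    q=(proj(im,[p+[0,0,d]])[0]-q0+.5)*4;cv2.circle(a,tuple(int(t) for t in q),4,col,-1)
cv2.imwrite('t%s.png'%sys.argv[1],a);print(p,observe()['grip_width'])
E
python3 tip.py 0
```

```text
[0.53825491 0.27388703 0.090835  ] -8.471923483696669e-05
```

Request:
move_arm(series="0 0 0 0 0.2; 0 0 0 0 0.2; 0 0 0 0 0.2; 0 0 0 0 0.2")

```text
time_s: 14.2
position: [0.5382, 0.2739, 0.0908]
tool_rot: [[-0.644, -0.765, -0.0], [-0.765, 0.644, 0.0], [0.0, 0.0, -1.0]]
ft_force: [0.2, -0.6, -0.0]
grip_width: 0.0512
gripper_force: 0.0
```

```bash
python3 tip.py 1; python3 -c "
import cv2,numpy as np
cv2.imwrite('pics/c5.png',np.hstack([cv2.imread('t0.png'),cv2.imread('t1.png')]))"
```

```text
[0.5382282  0.27385243 0.09081559] 0.051099288923306244
```

View pics/c5.png

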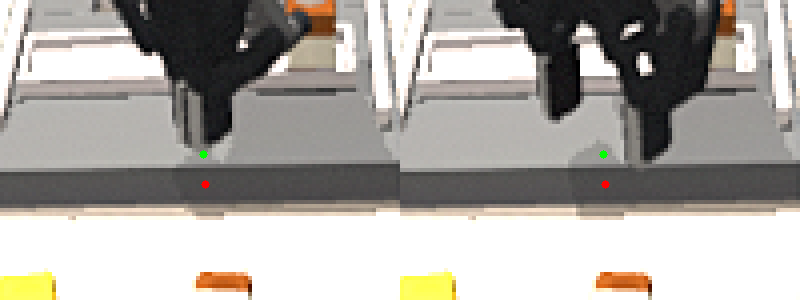

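Shut, the tips sit about 23 mm above the reported TCP, so the reading is offset vertically. The cage on the handle rules out a sideways offset. I go back down in small, force-checked steps.

```bash
python3 - <<'E'
from h import *
p=pose();print(np.round(p,4))
plan(p,[(.5325,.278,.03,181,.2,4),(.5325,.278,.004,181,.2,3),(.5325,.278,.004,181,.2,1)])
E
```

```text
[5.382000e-01 2.739000e-01 9.080000e-02 1.399208e+02]
 0.01 0.18 1.52 -10.3 0.20; 0.03 0.35 3.04 -20.5 0.20; 0.04 0.53 4.56 -30.8 0.20; 0.05 0.71 6.08 -41.1 0.20; 0.05 0.71 6.95 -41.1 0.20; 0.05 0.71 7.81 -41.1 0.20; 0.05 0.71 8.68 -41.1 0.20; 0.05 0.71 8.68 -41.1 0.20
```

Request:
move_arm(series="0 0.2 1.5 -10.3 0.2; 0 0.4 3 -20.5 0.2; 0 0.5 4.6 -30.8 0.2; 0.1 0.7 6.1 -41 0.2; 0.1 0.7 7.4 -41 0.2; 0.1 0.7 8.7 -41 0.2; 0.1 0.7 9.1 -41 0.2; 0.1 0.7 9.1 -41 0.2")

```text
time_s: 15.25
position: [0.5323, 0.2776, -0.0003]
tool_rot: [[0.016, -1.0, -0.0], [-1.0, -0.016, -0.0], [0.0, 0.0, -1.0]]
ft_force: [0.2, -1.1, 0.2]
grip_width: 0.051
gripper_force: 0.0
```

Request:
move_arm(series="0 0 0.2 0 0.2; 0 0 0.4 0 0.2; 0 0 0.6 0 0.2; 0 0 0.6 0 0.2")

```text
time_s: 15.75
position: [0.5322, 0.2776, -0.0063]
tool_rot: [[0.016, -1.0, -0.0], [-1.0, -0.016, -0.0], [0.0, 0.0, -1.0]]
ft_force: [-0.4, 0.1, -0.8]
grip_width: 0.0511
gripper_force: 0.0
```

```bash
python3 tip.py 2;cp t2.png pics/c6.png; python3 -c "
from h import *
print(observe()['ft_force'],pose())"
```

```text
[ 0.53221509  0.27761961 -0.00619497] 0.05134201561064861
[-0.53474902 -0.48589022 -0.72805849] [np.float64(0.5322150915268439), np.float64(0.2776196095340017), np.float64(-0.006194973623264925), np.float64(-179.07857611519893)]
```

View pics/c6.png

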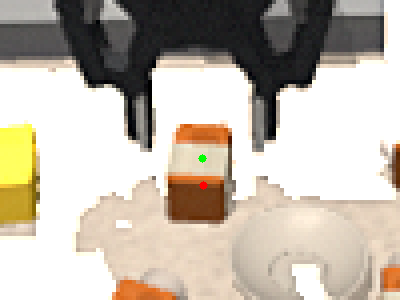

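Request:
move_arm(series="0 0 0.3 0 0.2; 0 0 0.6 0 0.2; 0 0 0.9 0 0.2; 0 0 0.9 0 0.2")

```text
time_s: 16.3
position: [0.5321, 0.2776, -0.0155]
tool_rot: [[0.016, -1.0, -0.001], [-1.0, -0.016, -0.0], [0.0, 0.001, -1.0]]
ft_force: [-0.5, -0.0, -0.7]
grip_width: 0.0512
gripper_force: 0.0
```

Request:
move_arm(series="0 0 0.2 0 0.2; 0 0 0.3 0 0.2; 0 0 0.3 0 0.2; 0 0 0.3 0 -0.44; 0 0 0.3 0 -0.44; 0 0 0.3 0 -0.44; 0 0 0.3 0 -0.44")

```text
time_s: 17.18
position: [0.5324, 0.2777, -0.018]
tool_rot: [[0.016, -1.0, 0.0], [-1.0, -0.016, 0.0], [-0.0, -0.0, -1.0]]
ft_force: [0.1, -0.0, 2.5]
grip_width: 0.03
gripper_force: 24.7
```

```bash
python3 - <<'E'
from h import *
p=pose();print(np.round(p,4))
c=observe()
x,y=p[0],p[1];st=list(p)
if st[3]<0: st[3]+=360
G=opn(24)
st=plan(st,[(x,y,.07,181,G,4),(.56,.25,.07,1,G,18),(.56,YE+.044,.011,1,G,4),(.56,YE+.044,.0075,1,G,1)],'B')
E
```

```text
[ 5.324000e-01  2.777000e-01 -1.800000e-02 -1.790821e+02]
B 0.00 -0.00 -2.20 -0.0 -0.44; 0.00 -0.00 -4.40 -0.0 -0.44; 0.00 -0.00 -6.60 -0.1 -0.44; 0.00 -0.00 -8.80 -0.1 -0.44; 0.16 -0.15 -8.80 9.9 -0.44; 0.31 -0.30 -8.80 19.9 -0.44; 0.47 -0.45 -8.80 29.9 -0.44; 0.62 -0.60 -8.80 39.9 -0.44
B 0.02 -0.22 -0.00 10.0 -0.44; 0.05 -0.43 -0.00 20.0 -0.44; 0.07 -0.65 -0.00 30.0 -0.44; 0.09 -0.86 -0.00 40.0 -0.44; 0.11 -1.08 -0.00 50.0 -0.44; 0.14 -1.30 -0.00 60.0 -0.44; 0.16 -1.51 -0.00 70.0 -0.44; 0.18 -1.73 -0.00 80.0 -0.44
B -0.21 -0.06 -0.00 10.0 -0.44; -0.42 -0.12 -0.00 20.0 -0.44; -0.63 -0.18 -0.00 30.0 -0.44; -0.83 -0.24 -0.00 40.0 -0.44; -1.04 -0.30 -0.00 50.0 -0.44; -1.25 -0.36 -0.00 60.0 -0.44; -1.54 -0.89 1.47 60.0 -0.44; -1.83 -1.41 2.95 60.0 -0.44
B -0.60 -0.01 1.48 0.0 -0.44; -1.20 -0.02 2.95 0.0 -0.44; -1.20 -0.02 3.30 0.0 -0.44
```

Gripped at 30.0 mm, which is the bottle's width.

Request:
move_arm(series="0 0 -2.2 0 -0.44; 0 0 -4.4 0 -0.44; 0 0 -6.6 0 -0.44; 0 0 -8.8 0 -0.44; 0.2 -0.2 -8.8 10 -0.44; 0.3 -0.3 -8.8 20 -0.44; 0.5 -0.5 -8.8 30 -0.44; 0.6 -0.6 -8.8 40 -0.44")

```text
time_s: 18.18
position: [0.5381, 0.2716, 0.0695]
tool_rot: [[-0.635, -0.773, -0.001], [-0.773, 0.635, -0.0], [0.001, 0.0, -1.0]]
ft_force: [-0.3, 0.3, -0.3]
grip_width: 0.0299
gripper_force: 24.6
```

Request:
move_arm(series="0 -0.2 0 10 -0.44; 0 -0.4 0 20 -0.44; 0.1 -0.6 0 30 -0.44; 0.1 -0.9 0 40 -0.44; 0.1 -1.1 0 50 -0.44; 0.1 -1.3 0 60 -0.44; 0.2 -1.5 0 70 -0.44; 0.2 -1.7 0 80 -0.44")

```text
time_s: 19.18
position: [0.55, 0.2593, 0.0695]
tool_rot: [[-0.871, 0.491, -0.001], [0.491, 0.871, -0.0], [0.001, -0.001, -1.0]]
ft_force: [-0.0, -0.1, -0.1]
grip_width: 0.03
gripper_force: 24.6
```

Request:
move_arm(series="-0.2 -0.1 0 10 -0.44; -0.4 -0.1 0 20 -0.44; -0.6 -0.2 0 30 -0.44; -0.8 -0.2 0 40 -0.44; -1 -0.3 0 50 -0.44; -1.2 -0.4 0 60 -0.44; -1.2 -0.4 0 60 -0.44")

```text
time_s: 20.05
position: [0.5587, 0.25, 0.0695]
tool_rot: [[-0.018, 1.0, -0.001], [1.0, 0.018, -0.0], [-0.0, -0.001, -1.0]]
ft_force: [-0.5, 0.2, -0.7]
grip_width: 0.0298
gripper_force: 24.6
```

```bash
python3 tip.py 3;cp t3.png pics/c7.png; python3 - <<'E'
from h import *
p=pose();print(np.round(p,4))
G=opn(24)
def arc2(x,psi,phis,h=.035,d=.0205,pre=.002):
    return [(x,YE+.001+h*np.cos(f)-d*np.sin(f)-pre,.030+h*np.sin(f)+d*np.cos(f)-.0425,psi,G,1) for f in np.radians(phis)]
st=plan(p,[(.56,YE+.046,.03,0,G,2),(.56,YE+.042,.0085,0,G,2)]+arc2(.56,0,[0,6,12,18]),'B')
plan(st,arc2(.56,0,[24,30,36,42,48,54,60,66]),'C')
E
```

```text
[0.55861852 0.25005899 0.06958644] 0.029822815960961615
[0.5586 0.2501 0.0696 1.1193]
B -1.10 0.05 1.98 0.6 -0.44; -2.21 0.10 3.96 1.1 -0.44; -2.41 0.09 5.03 1.1 -0.44; -2.61 0.09 6.11 1.1 -0.44; -3.41 0.07 6.16 1.1 -0.44; -3.64 0.07 5.80 1.1 -0.44; -3.91 0.06 5.48 1.1 -0.44; -4.21 0.06 5.18 1.1 -0.44
C -0.33 0.00 -0.27 0.0 -0.44; -0.69 0.00 -0.49 0.0 -0.44; -1.07 0.00 -0.68 0.0 -0.44; -1.47 0.00 -0.83 0.0 -0.44; -1.88 0.00 -0.94 0.0 -0.44; -2.30 0.00 -1.01 0.0 -0.44; -2.72 0.00 -1.02 0.0 -0.44; -3.14 0.00 -1.00 0.0 -0.44
```

View pics/c7.png

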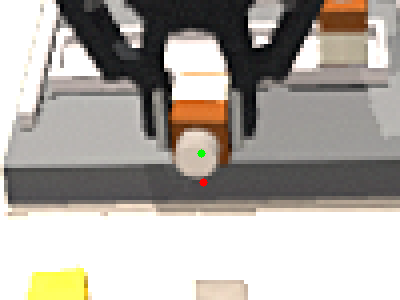

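The bottle is held level with its cap towards the camera (200,150) and its base towards the platform. Now I tip it over the platform edge.

Request:
move_arm(series="-1.1 0.1 2 0.6 -0.44; -2.2 0.1 4 1.1 -0.44; -2.4 0.1 5 1.1 -0.44; -2.6 0.1 6.1 1.1 -0.44; -3.4 0.1 6.2 1.1 -0.44; -3.6 0.1 5.8 1.1 -0.44; -3.9 0.1 5.5 1.1 -0.44; -4.2 0.1 5.2 1.1 -0.44", force=20)

```text
time_s: 21.1
position: [0.5607, 0.2083, 0.0185]
tool_rot: [[0.002, 1.0, 0.001], [1.0, -0.002, 0.0], [0.0, 0.001, -1.0]]
ft_force: [0.6, 0.0, -0.3]
grip_width: 0.0294
gripper_force: 20.4
```

Request:
move_arm(series="-0.3 0 -0.3 0 -0.44; -0.7 0 -0.5 0 -0.44; -1.1 0 -0.7 0 -0.44; -1.5 0 -0.8 0 -0.44; -1.9 0 -0.9 0 -0.44; -2.3 0 -1 0 -0.44; -2.7 0 -1 0 -0.44; -3.1 0 -1 0 -0.44")

```text
time_s: 22.1
position: [0.5603, 0.1769, 0.0278]
tool_rot: [[0.003, 1.0, -0.0], [1.0, -0.003, 0.0], [0.0, -0.0, -1.0]]
ft_force: [-0.8, 0.6, -0.1]
grip_width: 0.0298
gripper_force: 20.4
```

```bash
python3 tip.py 4;cp t4.png pics/c8.png; python3 - <<'E'
from h import *
p=pose();print(np.round(p,4))
E
```

```text
[0.56039043 0.17647496 0.02778248] 0.02953440251857785
[ 0.5604  0.1765  0.0278 -0.1954]
```

View pics/c8.png

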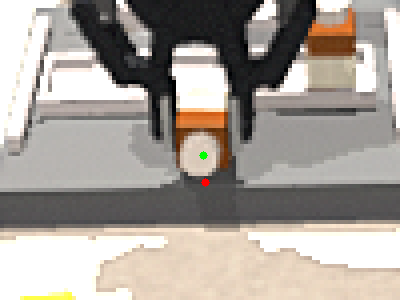

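It slid over the edge and stayed level, because the overlap was too small. I retry with more overlap, slower, watching the force.

```bash
cat >> h.py <<'E'
def arc3(x,psi,phis,h=.035,d=.017,pre=.003,o=opn(24),n=1):
    return [(x,YE+.001+h*np.cos(f)-d*np.sin(f)-pre,.030+h*np.sin(f)+d*np.cos(f)-.0425,psi,o,n) for f in np.radians(phis)]
E
python3 - <<'E'
from h import *
p=pose();G=opn(24)
a=arc3(.56,0,[0])[0]
st=plan(p,[(.56,.2,.032,0,G,1),(.56,YE+.046,.03,0,G,1),(.56,YE+.044,.0045,0,G,2),(*a[:5],3),a],'B')
plan(st,arc3(.56,0,[4,8,12,16,20,24,30,36]),'C')
E
```

```text
B 2.35 -0.05 -0.42 -0.2 -0.44; 5.15 -0.06 -0.22 -0.2 -0.44; 5.05 -0.06 1.05 -0.2 -0.44; 4.95 -0.06 2.33 -0.2 -0.44; 4.59 -0.05 2.33 -0.2 -0.44; 4.22 -0.05 2.33 -0.2 -0.44; 3.85 -0.05 2.33 -0.2 -0.44; 3.85 -0.05 2.33 -0.2 -0.44
C -0.13 0.00 -0.24 0.0 -0.44; -0.27 0.00 -0.47 0.0 -0.44; -0.43 0.00 -0.69 0.0 -0.44; -0.60 0.00 -0.90 0.0 -0.44; -0.79 0.00 -1.09 0.0 -0.44; -0.99 0.00 -1.28 0.0 -0.44; -1.32 0.00 -1.52 0.0 -0.44; -1.67 0.00 -1.73 0.0 -0.44
```

Request:
move_arm(series="2.4 0 -0.4 0 -0.44; 5.2 0 -0.2 0 -0.44; 5 0 1 0 -0.44; 5 0 2.3 0 -0.44; 4.6 0 2.3 0 -0.44; 4.2 0 2.3 0 -0.44; 3.9 0 2.3 0 -0.44; 3.9 0 2.3 0 -0.44")

```text
time_s: 23.15
position: [0.5607, 0.2158, 0.0052]
tool_rot: [[0.004, 1.0, 0.001], [1.0, -0.004, 0.0], [0.0, 0.001, -1.0]]
ft_force: [0.0, 0.1, -0.6]
grip_width: 0.0294
gripper_force: 20.4
```

Request:
move_arm(series="-0.2 0 0 0 -0.44; -0.2 0 0 0 -0.44")

```text
time_s: 23.4
position: [0.5605, 0.2141, 0.0049]
tool_rot: [[0.003, 1.0, 0.0], [1.0, -0.003, 0.0], [0.0, 0.0, -1.0]]
ft_force: [-1.0, 0.3, -0.8]
grip_width: 0.0299
gripper_force: 20.4
```

Request:
move_arm(series="-0.2 0 0 0 -0.44; -0.4 0 0 0 -0.44; -0.4 0 0 0 -0.44")

```text
time_s: 23.78
position: [0.5604, 0.2124, 0.0053]
tool_rot: [[0.003, 1.0, 0.001], [1.0, -0.003, 0.004], [0.004, 0.001, -1.0]]
ft_force: [-0.3, 12.0, 1.6]
grip_width: 0.0297
gripper_force: 20.7
```

Request:
move_arm(series="-0.2 0 0 0 -0.44; -0.4 0 0 0 -0.44; -0.4 0 0 0 -0.44")

```text
time_s: 24.15
position: [0.5605, 0.2099, 0.0061]
tool_rot: [[0.003, 1.0, 0.002], [1.0, -0.003, 0.006], [0.006, 0.002, -1.0]]
ft_force: [-3.3, 18.9, 7.8]
grip_width: 0.0299
gripper_force: 21.5
```

```bash
python3 tip.py 5;cp t5.png pics/c9.png; python3 - <<'E'
from h import *
p=pose();print(np.round(p,4),observe()['ft_force'])
E
```

```text
[0.56050369 0.20994215 0.00609569] 0.029516330976356045
[ 0.5605  0.2099  0.0061 -0.1456] [-2.84218348 18.49485514  6.9750162 ]
```

View pics/c9.png

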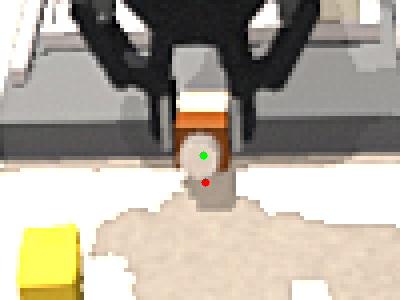

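Contact is at TCP y ≈ 0.2135 with a firm push of 18 N. Now I follow the arc with that preload.

```bash
sed -i 's/^YE=.182/YE=.1775/' h.py; python3 - <<'E'
from h import *
plan([.5605,.2095,.0052,0],arc3(.5605,0,[3,6,9,12,15,18,21,24],pre=.005),'C')
E
```

```text
C -0.19 0.00 -0.11 0.0 -0.44; -0.30 0.00 -0.29 0.0 -0.44; -0.41 0.00 -0.46 0.0 -0.44; -0.53 0.00 -0.62 0.0 -0.44; -0.66 0.00 -0.78 0.0 -0.44; -0.80 0.00 -0.93 0.0 -0.44; -0.94 0.00 -1.07 0.0 -0.44; -1.09 0.00 -1.21 0.0 -0.44
```

Request:
move_arm(series="-0.1 0 -0.1 0 -0.44; -0.2 0 -0.2 0 -0.44; -0.3 0 -0.4 0 -0.44; -0.4 0 -0.5 0 -0.44")

```text
time_s: 24.7
position: [0.5604, 0.2039, 0.0101]
tool_rot: [[0.003, 1.0, 0.001], [1.0, -0.003, 0.003], [0.003, 0.001, -1.0]]
ft_force: [-1.0, 9.9, -1.0]
grip_width: 0.0296
gripper_force: 20.3
```

```bash
python3 tip.py 6; python3 - <<'E'
from h import *
p=pose();print(np.round(p,4),observe()['ft_force'],observe()['wrist_torque'])
E
```

```text
[0.56045412 0.20376163 0.01016084] 0.029783771457782802
[ 0.5605  0.2038  0.0102 -0.1613] [-0.48674035  8.25369406 -0.49433492] [1.55581966 0.05115284 0.06218095]
```

Request:
move_arm(series="-0.1 0 -0.2 0 -0.44; -0.3 0 -0.3 0 -0.44; -0.4 0 -0.5 0 -0.44; -0.5 0 -0.6 0 -0.44; -0.7 0 -0.8 0 -0.44; -0.7 0 -0.8 0 -0.44")

```text
time_s: 25.5
position: [0.5605, 0.1964, 0.0183]
tool_rot: [[0.003, 1.0, 0.001], [1.0, -0.003, 0.002], [0.002, 0.001, -1.0]]
ft_force: [-1.4, 6.8, 3.3]
grip_width: 0.0299
gripper_force: 20.5
```

```bash
python3 tip.py 7; python3 -c "
import cv2,numpy as np
cv2.imwrite('pics/c10.png',np.hstack([cv2.imread('t6.png'),cv2.imread('t7.png')]))"; python3 - <<'E'
from h import *
p=pose();print(np.round(p,4),observe()['ft_force'],observe()['wrist_torque'])
E
```

```text
[0.56052206 0.19635104 0.01833747] 0.029492457019392026
[ 0.5605  0.1964  0.0183 -0.1642] [-0.80979252  6.40030131  2.6600211 ] [1.15128808 0.11258069 0.08867519]
```

View pics/c10.png

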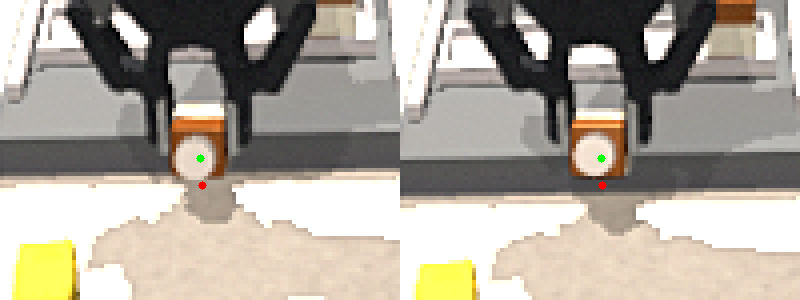

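The bottle is tilting: the cap has risen against the body, right crop at (598,153). I continue the arc.

```bash
cat > tilt.py <<'E'
from h import *
def tilt(x=None,guess=None):
    im,ms=amber_masks('side');p=np.array(observe()['position'])
    c=proj(im,[p+[0,0,.04]])[0]
    ms=[m for m in ms if m['hue']<18 and np.hypot(*(np.array(m['uv'])-c))<25]
    if not ms: print('no mask');return
    m=min(ms,key=lambda k:np.hypot(*(np.array(k['uv'])-c)))['m'].astype(float)
    t=cv2.GaussianBlur(m,(0,0),.7)
    def cost(q):
        f=np.radians(q[2]);a=[0,np.cos(f),np.sin(f)]
        # origin offset from grip
        P=bottle_pts(p[0]+q[3]/100,p[1]+q[0]/100,p[2]+.04+q[1]/100,a,0)
        s=cv2.GaussianBlur(sil(im,P).astype(float),(0,0),.7)
        return 1-np.minimum(s,t).sum()/np.maximum(s,t).sum()
    for f0 in(0,20,40,60,75,90):
        r=min((minimize(lambda q:cost([q[0],q[1],f0,q[2]]),[0,dz,0],method='Nelder-Mead',options=dict(maxiter=60,initial_simplex=[[0,dz,0],[.8,dz,0],[0,dz+.8,0],[0,dz,.4]])) for dz in(-1,)),key=lambda r:r.fun)
        print(f0,round(1-r.fun,3),np.round(r.x,2))
if __name__=='__main__':
    tilt();print(np.round(pose(),4),np.round(observe()['ft_force'],1))
E
python3 tilt.py; python3 - <<'E'
from h import *
plan([.5605,.1955,.0182,0],arc3(.5605,0,[35,40,45,50,55,60,65,70],h=.030,pre=.003),'C')
E
```

```text
0 0.633 [ 0.1  -1.11 -0.08]
20 0.797 [ 0.45 -1.16 -0.1 ]
40 0.902 [ 0.56 -0.99 -0.11]
60 0.74 [ 0.51 -1.25 -0.06]
75 0.64 [ 0.49 -1.7  -0.07]
90 0.581 [ 0.29 -1.65 -0.04]
[ 0.5606  0.1963  0.0183 -0.1664] [-1.1  5.5  2.1]
C -0.52 0.00 -0.04 0.0 -0.44; -0.79 0.00 -0.16 0.0 -0.44; -1.08 0.00 -0.25 0.0 -0.44; -1.37 0.00 -0.32 0.0 -0.44; -1.67 0.00 -0.36 0.0 -0.44; -1.97 0.00 -0.38 0.0 -0.44; -2.27 0.00 -0.37 0.0 -0.44; -2.57 0.00 -0.33 0.0 -0.44
```

The fit says 40° with good overlap, so the method works.

Request:
move_arm(series="-0.5 0 -0.1 0 -0.44; -0.9 0 -0.2 0 -0.44; -1.2 0 -0.3 0 -0.44; -1.6 0 -0.3 0 -0.44; -1.9 0 -0.3 0 -0.44; -2.2 0 -0.2 0 -0.44; -2.2 0 -0.2 0 -0.44")

```text
time_s: 26.52
position: [0.5607, 0.174, 0.0206]
tool_rot: [[0.003, 1.0, 0.002], [1.0, -0.003, 0.002], [0.002, 0.002, -1.0]]
ft_force: [-0.1, 5.6, 6.0]
grip_width: 0.0295
gripper_force: 20.4
```

```bash
python3 tilt.py
```

```text
0 0.773 [-0.15 -0.63  0.08]
20 0.951 [ 0.44 -1.11  0.12]
40 0.843 [ 0.4  -1.05  0.1 ]
60 0.909 [ 0.67 -1.11  0.05]
75 0.788 [ 0.34 -1.3   0.12]
90 0.728 [ 0.55 -1.2   0.12]
[ 0.5607  0.1739  0.0206 -0.1686] [-1.1  5.8  5.4]
```

```bash
python3 - <<'E'
from h import *
im,ms=amber_masks('side');p=np.array(observe()['position'])
c=proj(im,[p+[0,0,.04]])[0];m=min(ms,key=lambda k:np.hypot(*(np.array(k['uv'])-c)))
hsv=cv2.cvtColor(im['pixels'],cv2.COLOR_BGR2HSV);v,u=np.nonzero(m['m']);print(m['uv'],v.min(),v.max(),u.min(),u.max())
for r in range(v.min()-2,v.max()+3):
    print(r,''.join('A' if hsv[r,k,1]>120 else ('w' if hsv[r,k,2]>140 else '.' ) for k in range(u.min()-3,u.max()+4)))
E
```

```text
(np.float64(248.66666666666666), np.float64(252.63529411764705)) 243 261 241 256
241 ......................
242 ......................
243 ....AA....w...........
244 ....AAAwwwwwwwAAAA....
245 ....AAwwwwwwww.AAA....
246 ....Awwwwwwwww.AAA....
247 ....Awwwwwwwww.AAA....
248 ....Awwwwwwwww.AAA....
249 ....Awwwwwwwww.AAA....
250 ....AAwwwwwww..AAA....
251 ....AA..wwww...AAA....
252 ....AAA.......AAAA....
253 ....AAAA.....AAAAA....
254 ....AAAAAAAAAAAAAA....
255 ....AAAAAAAAAAAAAA....
256 .....AAAAAAAAAAAAA....
257 .....AAAAAAAAAAAA.....
258 ......................
259 ......................
260 ......................
261 ......................
262 ......................
263 ......................
```

The cap is in the upper part of the mask with the amber below it, so the tilt is about 60°, not 20°. I continue to upright, move further onto the platform and press flat.

Request:
move_arm(series="-0.4 0 0 0 -0.44; -0.8 0 0.1 0 -0.44; -1.2 0 0.2 0 -0.44; -1.6 0 0.3 0 -0.44; -1.6 0 0.4 0 -0.44; -1.8 0 -0.3 0 -0.44; -3 0 -0.3 0 -0.44; -4 0 -0.3 0 -0.44")

```text
time_s: 27.72
position: [0.56, 0.1321, 0.0225]
tool_rot: [[0.003, 1.0, -0.001], [1.0, -0.003, -0.0], [-0.0, -0.001, -1.0]]
ft_force: [-0.1, 0.5, -1.6]
grip_width: 0.0295
gripper_force: 20.6
```

Request:
move_arm(series="0 0 0.3 0 -0.44; 0 0 0.5 0 -0.44; 0 0 0.7 0 -0.44; 0 0 0.7 0 -0.44")

```text
time_s: 28.22
position: [0.5607, 0.1329, 0.0172]
tool_rot: [[0.003, 1.0, 0.002], [1.0, -0.003, -0.001], [-0.001, 0.002, -1.0]]
ft_force: [-3.9, -3.8, 14.3]
grip_width: 0.0294
gripper_force: 22.5
```

```bash
python3 tilt.py
```

```text
0 0.775 [ 0.01 -0.77 -0.07]
20 0.838 [ 0.39 -1.26 -0.03]
40 0.721 [ 0.73 -1.28  0.01]
60 0.84 [ 0.78 -0.96 -0.03]
75 0.771 [-0.15 -2.21  0.28]
90 0.699 [ 0.24 -1.42  0.16]
[ 0.5607  0.1329  0.0173 -0.1471] [-3.8 -4.  14. ]
```

```bash
python3 tip.py 8;cp t8.png pics/c11.png
```

```text
[0.56068341 0.13291932 0.01724942] 0.029664682998755465
```

View pics/c11.png

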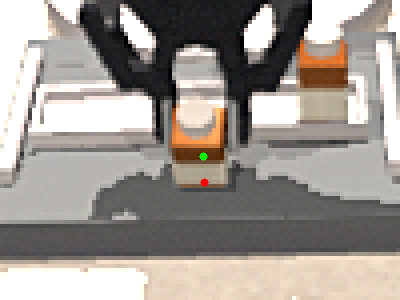

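The bottle stands on the platform, leaning about 15° towards the camera (cap at (198,118)). On release it will settle flat, and I then regrasp it across the lane.

Request:
move_arm(series="0 0 -0.1 0 -0.3; 0 0 -0.1 0 0; 0 0 -0.1 0 0.1; 0 0 -0.1 0 0.1; 0 0 -2.5 0 0.1; 0 0 -5 0 0.1; 0 0 -8 0 0.1; 0 0 -8 0 0.1")

```text
time_s: 29.38
position: [0.5613, 0.1333, 0.0976]
tool_rot: [[0.003, 1.0, 0.004], [1.0, -0.003, 0.0], [0.0, 0.004, -1.0]]
ft_force: [-0.5, -0.2, 0.4]
grip_width: 0.0468
gripper_force: 0.0
```

```bash
cat > up.py <<'E'
from h import *
def ups(show=True,cams=('side','top'),near=None):
    """upright bottles: side silhouettes fit x,y (z=zbase+.022)"""
    res=[]
    im,ms=amber_masks('side')
    for m in ms:
        if not(0<=m['hue']<18): continue
        c=np.array(m['uv']);t=cv2.GaussianBlur(m['m'].astype(float),(0,0),.7)
        best=None
        for zb,lab in((.030,'plat'),(.034,'tray')):
            g=atz(im,[c],zb+.026)[0]
            def cost(q):
                s=cv2.GaussianBlur(sil(im,bottle_pts(q[0]/100,q[1]/100,zb+.022,[0,0,1],q[2])).astype(float),(0,0),.7)
                return 1-np.minimum(s,t).sum()/np.maximum(s,t).sum()
            x0=[g[0]*100,g[1]*100,0.];r=minimize(cost,x0,method='Nelder-Mead',options=dict(maxiter=70,initial_simplex=[x0,[x0[0]+.6,x0[1],0],[x0[0],x0[1]+.6,0],[x0[0],x0[1],.3]]))
            if lab=='plat' and g[1]<.115: continue
            if lab=='tray' and g[1]>.115: continue
            if g[1]<.25: res.append((lab,round(r.x[0]/100,4),round(r.x[1]/100,4),round(np.degrees(r.x[2]),1),round(1-r.fun,3),m['n']))
    if show:
        for r in res: print(r)
    return res,(im,ms)
if __name__=='__main__':
    print(np.round(pose(),4));_,V=ups()
    T=amber_masks('top')
    for m in T[1]:
        if 0<=m['hue']<18: print('top',np.round(m['uv'],1),np.round(atz(T[0],[m['uv']],.055)[0],3),m['n'])
    for g in((.556,.398),(.427,.387),(.410,.289)):
        r=fit_lying([V,T],*g);print(np.round(r,3))
E
python3 up.py
```

```text
[ 0.5613  0.1333  0.0976 -0.1726]
('plat', np.float64(0.5585), np.float64(0.1434), np.float64(7.1), np.float64(0.871), 323)
top [145.8 246.4] [0.423 0.372 0.055] 193
top [144.2 203.5] [0.546 0.385 0.055] 209
[   0.556    0.398 -116.76     0.84     2.   ]
[  0.427   0.385 -91.893   0.78    2.   ]
[  0.409   0.289 -51.771   0.902   1.   ]
```

```bash
python3 - <<'E'
from h import *
p=pose();p[3]=0;G=opn(24);O=.25
st=plan(p,[(.5585,.1425,.095,90,O,9),(.5585,.1425,.0205,90,O,4),(.5585,.1425,.0205,90,G,3),
 (.5585,.1425,.065,90,G,2),(.534,.1425,.065,90,G,1),(.534,.086,.065,90,G,2),(.534,.086,.065,90,G,1),(.534,.086,.034,90,G,2),(.534,.086,.0255,90,G,2),(.534,.086,.0255,90,G,1)],'A')
plan(st,[(.534,.086,.0255,90,-.1,2),(.534,.086,.1,90,-.1,3)],'D')
E
```

```text
A 0.10 -0.01 -0.00 -10.0 0.25; 0.21 -0.03 -0.01 -20.0 0.25; 0.31 -0.04 -0.01 -30.0 0.25; 0.42 -0.05 -0.02 -40.0 0.25; 0.52 -0.06 -0.02 -50.0 0.25; 0.63 -0.08 -0.02 -60.0 0.25; 0.73 -0.09 -0.03 -70.0 0.25; 0.83 -0.10 -0.03 -80.0 0.25
A 0.03 0.10 -0.00 -10.0 0.25; 0.03 0.10 1.86 -10.0 0.25; 0.03 0.10 3.72 -10.0 0.25; 0.03 0.10 5.58 -10.0 0.25; 0.03 0.10 7.45 -10.0 0.25; 0.03 0.10 7.45 -10.0 -0.44; 0.03 0.10 7.45 -10.0 -0.44; 0.03 0.10 7.45 -10.0 -0.44
A 0.00 0.00 -2.22 0.0 -0.44; 0.00 0.00 -4.45 0.0 -0.44; 2.45 -0.00 -4.45 0.0 -0.44; 2.45 -2.82 -4.45 0.0 -0.44; 2.45 -5.65 -4.45 0.0 -0.44; 2.45 -5.65 -4.45 0.0 -0.44; 2.45 -5.65 -2.90 0.0 -0.44; 2.45 -5.65 -1.35 0.0 -0.44
A 0.00 0.00 0.43 0.0 -0.44; 0.00 0.00 0.85 0.0 -0.44; 0.00 0.00 0.85 0.0 -0.44
D 0.00 0.00 -0.00 0.0 -0.10; 0.00 0.00 -0.00 0.0 -0.10; 0.00 0.00 -2.48 0.0 -0.10; 0.00 0.00 -4.97 0.0 -0.10; 0.00 0.00 -7.45 0.0 -0.10
```

Request:
move_arm(series="0.1 0 0 -10 0.25; 0.2 0 0 -20 0.25; 0.3 0 0 -30 0.25; 0.4 -0.1 0 -40 0.25; 0.5 -0.1 0 -50 0.25; 0.6 -0.1 0 -60 0.25; 0.7 -0.1 0 -70 0.25; 0.8 -0.1 0 -80 0.25")

```text
time_s: 30.58
position: [0.5588, 0.1412, 0.0947]
tool_rot: [[-0.985, 0.171, -0.002], [0.171, 0.985, -0.0], [0.002, -0.0, -1.0]]
ft_force: [0.1, 0.7, 0.3]
grip_width: 0.0535
gripper_force: 0.0
```

Request:
move_arm(series="0 0.1 0 -10 0.25; 0 0.1 1.8 -10 0.25; 0 0.1 3.7 -10 0.25; 0 0.1 5.6 -10 0.25; 0 0.1 7.4 -10 0.25; 0 0.1 7.5 -10 -0.44; 0 0.1 7.5 -10 -0.44; 0 0.1 7.5 -10 -0.44", force=40)

```text
time_s: 31.58
position: [0.5597, 0.1422, 0.0214]
tool_rot: [[-1.0, 0.003, 0.001], [0.003, 1.0, 0.0], [-0.001, 0.0, -1.0]]
ft_force: [0.2, 0.4, -0.6]
grip_width: 0.0296
gripper_force: 41.5
```

Request:
move_arm(series="0 0 -2.2 0 -0.44; 0 0 -4.4 0 -0.44; 2.4 0 -4.4 0 -0.44; 2.4 -2.8 -4.4 0 -0.44; 2.4 -5.6 -4.4 0 -0.44; 2.4 -5.6 -4.4 0 -0.44; 2.4 -5.6 -2.9 0 -0.44; 2.4 -5.6 -1.4 0 -0.44")

```text
time_s: 32.58
position: [0.5349, 0.087, 0.0336]
tool_rot: [[-1.0, 0.002, -0.001], [0.002, 1.0, 0.0], [0.001, 0.0, -1.0]]
ft_force: [-0.7, 0.5, -0.8]
grip_width: 0.0291
gripper_force: 41.6
```

Request:
move_arm(series="0 0 0.4 0 -0.44; 0 0 0.8 0 -0.44; 0 0 0.9 0 -0.44")

```text
time_s: 32.95
position: [0.5353, 0.0863, 0.0257]
tool_rot: [[-1.0, 0.003, -0.0], [0.003, 1.0, -0.0], [0.0, -0.0, -1.0]]
ft_force: [0.2, 0.2, -0.4]
grip_width: 0.0298
gripper_force: 41.6
```

No contact force and the base is at floor height. Release, then look for the next bottle.

Request:
move_arm(series="0 0 0 0 -0.1; 0 0 0 0 -0.1; 0 0 0 0 0; 0 0 -2.5 0 0; 0 0 -5 0 0; 0 0 -8 0 0; 0.1 6 -9 0 0; 0.2 11 -9 0 0.1")

```text
time_s: 33.95
position: [0.5341, 0.1976, 0.1171]
tool_rot: [[-1.0, 0.004, 0.002], [0.004, 1.0, 0.0], [-0.002, 0.0, -1.0]]
ft_force: [1.0, -0.8, -0.2]
grip_width: 0.0471
gripper_force: 0.0
```

```bash
cat >> h.py <<'E'
def go_grasp(p,gx,gy,psi,O=.2):
    "approach above, descend to TCP -.0185, close"
    G=opn(24);n=max(4,int(np.ceil(abs(psi-p[3])/10)),int(np.ceil(np.hypot(gx-p[0],gy-p[1])/.045)))
    return [(gx,gy,.075,psi,O,n),(gx,gy,-.0185,psi,O,5),(gx,gy,-.0185,psi,O,1),(gx,gy,-.0185,psi,G,4)]
E
python3 - <<'E'
from h import *
from up import ups
_,S=ups();T=amber_masks('top')
for g in((.556,.398),(.427,.387),(.410,.289)):
    for V in([S,T],[S],[T]):print(np.round(fit_lying(V,*g),3))
print(np.round(pose(),4))
E
```

```text
('tray', np.float64(0.5383), np.float64(0.0839), np.float64(5.9), np.float64(0.52), 172)
[   0.557    0.397 -104.856    0.708    2.   ]
[   0.556    0.398 -104.153    0.857    1.   ]
[   0.564    0.412 -120.615    0.625    1.   ]
[  0.428   0.387 -89.457   0.823   2.   ]
[  0.428   0.386 -88.229   0.909   1.   ]
[  0.428   0.388 -98.023   0.736   1.   ]
[  0.41    0.287 -60.164   0.84    1.   ]
[  0.41    0.287 -60.164   0.84    1.   ]
[   0.41     0.289 -140.       1.       0.   ]
[ 0.5334  0.1968  0.1158 89.9211]
```

```bash
python3 - <<'E'
from h import *
p=pose();p[3]=90
plan(p,go_grasp(p,.5515,.386,160),'A')
E
```

```text
A -0.26 2.70 0.58 -10.0 0.20; -0.52 5.41 1.16 -20.0 0.20; -0.78 8.11 1.75 -30.0 0.20; -1.04 10.81 2.33 -40.0 0.20; -1.29 13.52 2.91 -50.0 0.20; -1.55 16.22 3.49 -60.0 0.20; -1.81 18.92 4.08 -70.0 0.20; -1.81 18.92 5.95 -70.0 0.20
A -0.00 0.00 1.87 0.0 0.20; -0.00 0.00 3.74 0.0 0.20; -0.00 0.00 5.61 0.0 0.20; -0.00 0.00 7.48 0.0 0.20; -0.00 0.00 7.48 0.0 0.20; -0.00 0.00 7.48 0.0 -0.44; -0.00 0.00 7.48 0.0 -0.44; -0.00 0.00 7.48 0.0 -0.44
A -0.00 0.00 -0.00 0.0 -0.44
```

Request:
move_arm(series="-0.3 2.7 0.6 -10 0.2; -0.5 5.4 1.2 -20 0.2; -0.8 8.1 1.7 -30 0.2; -1 10.8 2.3 -40 0.2; -1.3 13.5 2.9 -50 0.2; -1.6 16.2 3.5 -60 0.2; -1.8 18.9 4.1 -70 0.2; -1.8 18.9 5.9 -70 0.2")

```text
time_s: 35.15
position: [0.5531, 0.3856, 0.0569]
tool_rot: [[-0.343, -0.939, 0.002], [-0.939, 0.343, 0.001], [-0.001, -0.001, -1.0]]
ft_force: [0.6, -0.2, -0.2]
grip_width: 0.0512
gripper_force: 0.0
```

Request:
move_arm(series="0 0 1.9 0 0.2; 0 0 3.8 0 0.2; 0 0 5.6 0 0.2; 0 0 7.4 0 0.2; 0 0 7.5 0 0.2; 0 0 7.5 0 -0.44; 0 0 7.5 0 -0.44; 0 0 7.5 0 -0.44", force=25)

```text
time_s: 36.15
position: [0.5525, 0.3854, -0.0174]
tool_rot: [[-0.345, -0.939, 0.001], [-0.939, 0.345, 0.001], [-0.001, -0.001, -1.0]]
ft_force: [-0.6, -0.1, 3.1]
grip_width: 0.0294
gripper_force: 25.1
```

```bash
cat >> h.py <<'E'
YZ=[(.2135,.005),(.2115,.005),(.2095,.005),(.2085,.006),(.2075,.007),(.2065,.009),(.205,.0105),(.2035,.012),(.2015,.0135),(.2,.015),(.1985,.0165),(.1965,.018),(.1915,.019),(.1875,.020),(.1845,.021),(.1805,.021),(.1775,.021),(.1745,.020),(.1705,.020),(.1665,.019),(.1625,.018),(.1585,.017),(.1545,.016),(.1505,.0155)]
def tip_ways(x,psi,dy=0,dz=0):
    G=opn(24)
    return [(x,y+dy,z+dz,psi,G,1) for y,z in YZ]+[(x,.1505+dy,.024+dz,psi,G,1),(x,.138,.024+dz,psi,G,1),(x,.138,.0155+dz,psi,G,2),(x,.138,.0155+dz,psi,G,1),(x,.138,.0165+dz,psi,-.1,2),(x,.138,.0165+dz,psi,0.1,2),(x,.138,.0965,psi,.1,3)]
E
python3 - <<'E'
from h import *
p=pose();print(np.round(p,4),observe()['grip_width'])
G=opn(24)
st=plan(p,[(p[0],p[1],.075,p[3],G,3),(.575,.27,.075,0,G,17),(.575,.225,.03,0,G,2),(.575,.221,.005,0,G,2)],'B')
plan(st,tip_ways(.575,0),'C')
E
```

```text
[ 5.52500e-01  3.85400e-01 -1.74000e-02  1.59825e+02] 0.029423179255788356
B -0.00 0.00 -3.08 0.0 -0.44; -0.00 0.00 -6.16 0.0 -0.44; -0.00 0.00 -9.24 0.0 -0.44; 0.59 -0.36 -9.24 9.4 -0.44; 1.18 -0.72 -9.24 18.8 -0.44; 1.77 -1.07 -9.24 28.2 -0.44; 2.37 -1.43 -9.24 37.6 -0.44; 2.96 -1.79 -9.24 47.0 -0.44
B 0.14 -0.68 -0.00 9.4 -0.44; 0.28 -1.35 -0.00 18.8 -0.44; 0.42 -2.03 -0.00 28.2 -0.44; 0.57 -2.71 -0.00 37.6 -0.44; 0.71 -3.38 -0.00 47.0 -0.44; 0.85 -4.06 -0.00 56.4 -0.44; 0.99 -4.74 -0.00 65.8 -0.44; 1.13 -5.41 -0.00 75.2 -0.44
B -0.62 -0.31 -0.00 9.4 -0.44; -1.24 -0.62 -0.00 18.8 -0.44; -1.85 -0.93 -0.00 28.2 -0.44; -2.47 -1.24 -0.00 37.6 -0.44; -4.26 -2.61 2.25 37.6 -0.44; -6.04 -3.98 4.50 37.6 -0.44; -6.20 -4.11 5.75 37.6 -0.44; -6.36 -4.23 7.00 37.6 -0.44
C -0.75 0.00 0.00 0.0 -0.44; -0.95 0.00 0.00 0.0 -0.44; -1.15 0.00 0.00 0.0 -0.44; -1.25 0.00 -0.10 0.0 -0.44; -1.35 0.00 -0.20 0.0 -0.44; -1.45 0.00 -0.40 0.0 -0.44; -1.60 0.00 -0.55 0.0 -0.44; -1.75 0.00 -0.70 0.0 -0.44
C -0.20 0.00 -0.15 0.0 -0.44; -0.35 0.00 -0.30 0.0 -0.44; -0.50 0.00 -0.45 0.0 -0.44; -0.70 0.00 -0.60 0.0 -0.44; -1.20 0.00 -0.70 0.0 -0.44; -1.60 0.00 -0.80 0.0 -0.44; -1.90 0.00 -0.90 0.0 -0.44; -2.30 0.00 -0.90 0.0 -0.44
C -0.30 0.00 -0.00 0.0 -0.44; -0.60 0.00 0.10 0.0 -0.44; -1.00 0.00 0.10 0.0 -0.44; -1.40 0.00 0.20 0.0 -0.44; -1.80 0.00 0.30 0.0 -0.44; -2.20 0.00 0.40 0.0 -0.44; -2.60 0.00 0.50 0.0 -0.44; -3.00 0.00 0.55 0.0 -0.44
C 0.00 0.00 -0.85 0.0 -0.44; -1.25 0.00 -0.85 0.0 -0.44; -1.25 0.00 -0.43 0.0 -0.44; -1.25 0.00 -0.00 0.0 -0.44; -1.25 0.00 -0.00 0.0 -0.44; -1.25 0.00 -0.05 0.0 -0.10; -1.25 0.00 -0.10 0.0 -0.10; -1.25 0.00 -0.10 0.0 0.10
C 0.00 0.00 -0.00 0.0 0.10; 0.00 0.00 -2.67 0.0 0.10; 0.00 0.00 -5.33 0.0 0.10; 0.00 0.00 -8.00 0.0 0.10
```

Gripped at 29.4 mm.

Request:
move_arm(series="0 0 -3.1 0 -0.44; 0 0 -6.2 0 -0.44; 0 0 -9.2 0 -0.44; 0.6 -0.4 -9.2 9.4 -0.44; 1.2 -0.7 -9.2 18.8 -0.44; 1.8 -1.1 -9.2 28.2 -0.44; 2.4 -1.4 -9.2 37.6 -0.44; 3 -1.8 -9.2 47 -0.44")

```text
time_s: 37.15
position: [0.5587, 0.3506, 0.074]
tool_rot: [[-0.924, -0.383, 0.0], [-0.383, 0.924, 0.0], [-0.0, -0.0, -1.0]]
ft_force: [-0.0, 1.4, -1.0]
grip_width: 0.0295
gripper_force: 25.0
```

Request:
move_arm(series="0.1 -0.7 0 9.4 -0.44; 0.3 -1.4 0 18.8 -0.44; 0.4 -2 0 28.2 -0.44; 0.6 -2.7 0 37.6 -0.44; 0.7 -3.4 0 47 -0.44; 0.9 -4.1 0 56.4 -0.44; 1 -4.7 0 65.8 -0.44; 1.1 -5.4 0 75.2 -0.44")

```text
time_s: 38.15
position: [0.5695, 0.2966, 0.074]
tool_rot: [[-0.606, 0.795, 0.0], [0.795, 0.606, 0.0], [-0.0, 0.0, -1.0]]
ft_force: [0.6, 0.3, -1.1]
grip_width: 0.0297
gripper_force: 25.0
```

Request:
move_arm(series="-0.6 -0.3 0 9.4 -0.44; -1.2 -0.6 0 18.8 -0.44; -1.9 -0.9 0 28.2 -0.44; -2.5 -1.2 0 37.6 -0.44; -4.3 -2.6 2.2 37.6 -0.44; -6 -4 4.5 37.6 -0.44; -6.2 -4.1 5.7 37.6 -0.44; -6.4 -4.2 7 37.6 -0.44", force=20)

```text
time_s: 39.15
position: [0.5758, 0.221, 0.0038]
tool_rot: [[-0.001, 1.0, 0.001], [1.0, 0.001, 0.0], [0.0, 0.001, -1.0]]
ft_force: [-0.1, 0.4, -0.1]
grip_width: 0.0297
gripper_force: 24.9
```

```bash
python3 - <<'E'
from h import *
p=pose();print(np.round(p,4),observe()['grip_width'],np.round(observe()['ft_force'],1))
im,ms=amber_masks('side');c=proj(im,[np.array(p[:3])+[0,0,.035]])[0]
m=min(ms,key=lambda k:np.hypot(*(np.array(k['uv'])-c)));P=np.array(p[:3]);t=cv2.GaussianBlur(m['m'].astype(float),(0,0),.7)
for h in(.025,.03,.035,.04,.045):
    s=sil(im,bottle_pts(P[0],P[1]-h+.022,P[2]+.0325,[0,1,0]));s=cv2.GaussianBlur(s.astype(float),(0,0),.7)
    print(h,round(np.minimum(s,t).sum()/np.maximum(s,t).sum(),3))
E
```

```text
[0.5758 0.221  0.0038 0.0293] 0.02969315124612631 [-0.1  0.4 -0.1]
0.025 0.0
0.03 0.0
0.035 0.0
0.04 0.0
0.045 0.0
```

Request:
move_arm(series="-0.7 0 -0.1 0 -0.44; -0.9 0 -0.1 0 -0.44; -0.9 0 -0.1 0 -0.44")

```text
time_s: 39.62
position: [0.5752, 0.2154, 0.0064]
tool_rot: [[-0.001, 1.0, 0.002], [1.0, 0.001, 0.006], [0.006, 0.002, -1.0]]
ft_force: [-3.4, 16.7, 2.7]
grip_width: 0.0294
gripper_force: 26.3
```

Request:
move_arm(series="-0.2 0 0 0 -0.44; -0.3 0 0 0 -0.44; -0.3 0 0 0 -0.44")

```text
time_s: 40.0
position: [0.5752, 0.2138, 0.007]
tool_rot: [[-0.002, 1.0, 0.003], [1.0, 0.002, 0.008], [0.008, 0.003, -1.0]]
ft_force: [-5.8, 22.8, 7.9]
grip_width: 0.0297
gripper_force: 27.2
```

Request:
move_arm(series="0 0 -0.1 0 -0.44; -0.1 0 -0.2 0 -0.44; -0.2 0 -0.4 0 -0.44; -0.3 0 -0.5 0 -0.44; -0.4 0 -0.7 0 -0.44; -0.6 0 -0.8 0 -0.44; -0.7 0 -1 0 -0.44; -0.9 0 -1.2 0 -0.44", force=20)

```text
time_s: 41.0
position: [0.5757, 0.2018, 0.0179]
tool_rot: [[-0.002, 1.0, 0.002], [1.0, 0.002, 0.003], [0.003, 0.002, -1.0]]
ft_force: [-1.6, 8.1, -0.4]
grip_width: 0.0294
gripper_force: 25.9
```

```bash
cat > rows.py <<'E'
from h import *
def show():
    im=grab('side');p=np.array(observe()['position']);c=proj(im,[p+[0,0,.035]])[0].astype(int)
    hsv=cv2.cvtColor(im['pixels'],cv2.COLOR_BGR2HSV)
    print(np.round(pose(),4),np.round(observe()['ft_force'],1),round(observe()['grip_width'],4))
    for r in range(c[1]-16,c[1]+20):
        print(r-c[1],''.join('A' if hsv[r,k,1]>120 and hsv[r,k,2]>40 else ('w' if hsv[r,k,2]>140 else ('-' if hsv[r,k,2]>60 else '.')) for k in range(c[0]-16,c[0]+16)))
show()
E
python3 rows.py
```

```text
[0.5758 0.2016 0.0183 0.0752] [-2.   8.3  2.2] 0.0294
-16 .........------------...........
-15 .........------------...........
-14 .........----------..-..........
-13 ..........------------..........
-12 ..........-------------.........
-11 ..........-------------.........
-10 -.........-------------.........
-9 --........-------------.......--
-8 ---........------------.......--
-7 ---...--...--------------.....--
-6 ---...--...wwwwwwwwwww----....--
-5 ---...--...wwwwwwwwwwww---....--
-4 ---...--...wwwwwwwwwww----....--
-3 ---...--..AAAAAAAAAAAAA.--....--
-2 ---...--..AAAAAAAAAAAAA.--....--
-1 ----...-.AAAAAAAAAAAAAA.--....--
0 ----...--AAAAAAAAAAAAAA.--....--
1 ----...--.AAA-----AAAAA.--....--
2 ----...--.AA-------AAAA.--...---
3 -----..--.A---------AAA.--...---
4 ---------.A----------AA.---.----
5 .......--.A----------AA.---.....
6 .........A-----------AA.--......
7 .........A-----------AAA-.......
8 .........A-----------AAA-.......
9 .........AA----------AAA........
10 ..........A---------AAA.........
11 ..........AA-------AAAA.........
12 ..............---...............
13 ................................
14 -----------..-------------------
15 --------------------------------
16 --------------------------------
17 wwwwwwwwwwwww-------------------
18 wwwwwwwwwwwwww------------wwwwww
19 wwwwwwwwwwwwww------------wwwwww
```

Request:
move_arm(series="-0.3 0 -0.2 0 -0.44; -0.6 0 -0.35 0 -0.44; -1 0 -0.55 0 -0.44; -1.3 0 -0.7 0 -0.44; -1.7 0 -0.85 0 -0.44; -2 0 -0.95 0 -0.44; -2.4 0 -1.05 0 -0.44; -2.8 0 -1.1 0 -0.44")

```text
time_s: 42.05
position: [0.5754, 0.1711, 0.0279]
tool_rot: [[-0.0, 1.0, -0.0], [1.0, 0.0, -0.0], [-0.0, -0.0, -1.0]]
ft_force: [-1.2, 1.2, -0.7]
grip_width: 0.0297
gripper_force: 25.4
```

```bash
python3 rows.py
```

```text
[ 0.5754  0.1707  0.0279 -0.0006] [ 1.2 -0.9 -1. ] 0.0291
-16 ..........------------..........
-15 .........-www----www---.........
-14 .........-wwwwwwwwwwww-.........
-13 ..........-wwwwwwwwwww-.........
-12 ..........-wwwwwwwwwwww-........
-11 w-.........wwwwwwwwwwww-........
-10 www-.......wwwwwwwwwwww-......--
-9 www-.......wwwwwwwwwwww-.....-w-
-8 wwww...--..wwwwwwwwwwww--.....w-
-7 www-...--..-ww---------.--....--
-6 ----...--..------------.--....--
-5 ----...--..------------.--....--
-4 ----...--..-wwwwwwwwww----....--
-3 ----...--.AAAAAAAAAAAAA.--......
-2 -......--.AAAAAAAAAAAAA.--....--
-1 ----...--.AAA-----AAAAA.--....--
0 ----...--.AA--wwww--AAA.--....--
1 -----..--.A-wwwwwww-AAA.--...---
2 -----..---A-wwwwwww--AA.--...---
3 ----------A-www-wwww-AA.--------
4 ------------ww-wwwww-AA.--------
5 ----------A-wwwwwwww-AAA.-------
6 ----------A-ww---ww--AAA--------
7 ----------A--wwwwww-AAAA--------
8 ----------AA---w-w-AAAAA--------
9 ----------AAAA---AAAAAA--.------
10 -------------AAAAAAAAA.-.-------
11 ------------.............-------
12 -----------.................----
13 ----------..................----
14 -------........................-
15 -------.....................--.-
16 ................................
17 ................................
18 ................................
19 ................................
```

Contact was lost at about 37°. I back off and re-engage the corner.

Request:
move_arm(series="0 0 -1 0 -0.44; 2.5 0 -1 0 -0.44; 4 0 -0.5 0 -0.44; 4 0 0.4 0 -0.44; 3.6 0 0.4 0 -0.44; 3.2 0 0.4 0 -0.44; 3 0 0.4 0 -0.44; 3 0 0.4 0 -0.44")

```text
time_s: 43.1
position: [0.5755, 0.201, 0.0241]
tool_rot: [[0.0, 1.0, 0.0], [1.0, -0.0, 0.0], [0.0, 0.0, -1.0]]
ft_force: [-1.0, -0.0, -0.1]
grip_width: 0.0295
gripper_force: 25.4
```

Request:
move_arm(series="-0.2 0 0 0 -0.44; -0.4 0 0 0 -0.44; -0.4 0 0 0 -0.44")

```text
time_s: 43.48
position: [0.5754, 0.1973, 0.0239]
tool_rot: [[-0.0, 1.0, 0.0], [1.0, 0.0, -0.0], [-0.0, 0.0, -1.0]]
ft_force: [-0.0, 0.9, -0.8]
grip_width: 0.0298
gripper_force: 25.4
```

Request:
move_arm(series="-0.2 0 0 0 -0.44; -0.4 0 0 0 -0.44; -0.5 0 0 0 -0.44")

```text
time_s: 43.85
position: [0.5754, 0.1923, 0.0238]
tool_rot: [[-0.0, 1.0, -0.0], [1.0, 0.0, 0.0], [0.0, -0.0, -1.0]]
ft_force: [0.3, 0.4, -0.7]
grip_width: 0.0291
gripper_force: 25.4
```

```bash
python3 rows.py | head -1
```

```text
[0.5754 0.1922 0.0238 0.0133] [ 0.4  0.8 -0.4] 0.03
```

Request:
move_arm(series="1.2 0 -0.3 0 -0.44; 2.8 0 0 0 -0.44; 2.8 0 1 0 -0.44; 2.6 0 1 0 -0.44; 2.4 0 1 0 -0.44; 2.2 0 1 0 -0.44; 2 0 1 0 -0.44; 2 0 1 0 -0.44")

```text
time_s: 44.9
position: [0.5754, 0.2122, 0.014]
tool_rot: [[0.0, 1.0, 0.0], [1.0, -0.0, 0.0], [0.0, 0.0, -1.0]]
ft_force: [-0.2, -0.0, -0.4]
grip_width: 0.0294
gripper_force: 25.4
```

```bash
python3 rows.py;python3 tilt.py
```

```text
[0.5754 0.2123 0.0139 0.0049] [-0.3 -0.   0.5] 0.0293
-16 ..........------------..........
-15 ..........-------------.........
-14 ..........-------------.........
-13 ...........------------.........
-12 ...........------------.........
-11 ...........-------------........
-10 --.........-------------.......-
-9 ---........------------........-
-8 ----...--..------------........-
-7 ----..---..------------.---....-
-6 ----...--...-----------.--.....-
-5 ----...--..---------------.....-
-4 ----...--..-wwwwwwwwwww----....-
-3 ----...--.AAAAAAAAAAAAAA---....-
-2 ----...--.AAAAAAAAAAAAAA.--....-
-1 ----...--.AAAAAAAAAAAAAA.--....-
0 .......--.AAA------AAAAA.--.....
1 .......--.AA--wwww--AAAA.--.....
2 .......---A-wwwwwww--AAA.--.....
3 ........--A-www-wwww-AAA.--.....
4 .......---A-wwww-www-AAA.--.....
5 ........-.-ww-w--www--AA.--.....
6 ..........A-ww--wwww-AAA........
7 ..........A-ww----ww-AAA-.......
8 ..........A--ww-www--AAA--......
9 ----......AA---ww---AAAA--------
10 --w-------AAA-----AAAAAA--------
11 -----------..AAAAAAA..----------
12 wwwwww--ww----------------------
13 wwwwwwwwwwwwwwwwwwwwwwwwwwwwwwww
14 wwwwwwwwwwwwwwwwwwwwwwwwwwwwwwww
15 wwwwwwwwwwwwwwwwwwwwwwwwwwwwwwww
16 wwwwwwwwwwwwww------------wwwwww
17 wwwwwwwwwwwwww-------------wwwww
18 wwwwwwwwwwwwww-------------wwwww
19 wwwwwwwwwwwwww-------------wwwww
0 0.53 [-0.59 -0.3  -0.08]
20 0.646 [-0.05 -1.    0.14]
40 0.799 [-0.09 -1.44  0.3 ]
60 0.634 [-0.21 -1.19  0.04]
75 0.804 [-24.02 -21.36   4.26]
90 0.485 [ 0.45 -0.78 -0.13]
[0.5754 0.2124 0.0139 0.0212] [ 0.4 -0.  -0.8]
```

Request:
move_arm(series="-0.6 0 -0.2 0 -0.44; -1.2 0 -0.2 0 -0.44; -1.6 0 -0.2 0 -0.44; -1.9 0 -0.2 0 -0.44; -2.1 0 -0.2 0 -0.44; -2.1 0 -0.2 0 -0.44")

```text
time_s: 45.8
position: [0.5756, 0.1932, 0.0166]
tool_rot: [[-0.0, 1.0, 0.001], [1.0, 0.0, 0.004], [0.004, 0.001, -1.0]]
ft_force: [-1.3, 10.2, 3.8]
grip_width: 0.0293
gripper_force: 25.8
```

Request:
move_arm(series="-0.2 0 0 0 -0.44; -0.3 0 -0.1 0 -0.44; -0.3 0 -0.1 0 -0.44")

```text
time_s: 46.18
position: [0.5757, 0.19, 0.0177]
tool_rot: [[-0.0, 1.0, 0.002], [1.0, 0.0, 0.003], [0.003, 0.002, -1.0]]
ft_force: [-0.2, 8.4, 5.1]
grip_width: 0.0293
gripper_force: 25.7
```

Request:
move_arm(series="-0.3 0 -0.1 0 -0.44; -0.5 0 -0.2 0 -0.44; -0.7 0 -0.2 0 -0.44; -0.9 0 -0.25 0 -0.44; -1.2 0 -0.25 0 -0.44; -1.4 0 -0.25 0 -0.44")

```text
time_s: 46.92
position: [0.5759, 0.1757, 0.0201]
tool_rot: [[-0.0, 1.0, 0.002], [1.0, 0.0, 0.003], [0.003, 0.002, -1.0]]
ft_force: [0.3, 7.3, 4.2]
grip_width: 0.0294
gripper_force: 24.9
```

```bash
python3 rows.py
```

```text
[0.5759 0.1754 0.0202 0.0107] [-0.1  6.1  3.8] 0.0291
-16 .........wwwwwwwwwwww-..........
-15 .........wwwwwwwwwwwww-.........
-14 .........-wwwwwwwwwwww-.........
-13 ..........-wwwwwwwwwww-.........
-12 ..........-wwwwwwwwwww-.........
-11 -.........--ww---------.........
-10 ---........------------.......--
-9 ----.......------------.......--
-8 ----...-...-----------.--.....--
-7 ---...---..-----........--......
-6 ---....--..------------.--....--
-5 ----...--.A----w-------.--....--
-4 ----...--AAwwwwwwwwAAAA.--....--
-3 ----...--AAwwwwwwww-AAA.--....--
-2 ----...--Awwwwwwwww-AAA.--....--
-1 ----...--Awwwwwwwww-AAA.--....--
0 ----...--Awwwwwwwww-AAA.--...---
1 -----..--Awwwwwwwww-AAA.--...---
2 -----..--AAwwwwwww--AAA.--...---
3 ---------AA--wwww---AAA.--------
4 ---------AAA-------AAAA.--------
5 ---------AAAA----AAAAAA.--------
6 ---------AAAAAAAAAAAAAA---------
7 ---------AAAAAAAAAAAAAA---------
8 ----------AAAAAAAAAAAAA---------
9 -----------AAAAAAAAAAAA-....----
10 -------..---------------.......-
11 -------..---------------...---.-
12 ..........--------------........
13 .....................---........
14 ................................
15 ................................
16 ................................
17 ................................
18 ................................
19 ................................
```

Request:
move_arm(series="-0.4 0 0 0 -0.44; -0.8 0 0.1 0 -0.44; -1.2 0 0.2 0 -0.44; -1.6 0 0.3 0 -0.44; -1.6 0 0.5 0 -0.44; -1.8 0 -0.4 0 -0.44; -3 0 -0.4 0 -0.44; -3.6 0 -0.4 0 -0.44")

```text
time_s: 47.98
position: [0.5752, 0.1374, 0.023]
tool_rot: [[0.0, 1.0, -0.001], [1.0, -0.0, -0.0], [-0.0, -0.001, -1.0]]
ft_force: [-0.1, 1.5, -0.3]
grip_width: 0.0295
gripper_force: 25.0
```

Request:
move_arm(series="0 0 0.4 0 -0.44; 0 0 0.8 0 -0.44; 0 0 1.1 0 -0.44; 0 0 1.1 0 -0.44")

```text
time_s: 48.48
position: [0.5768, 0.1379, 0.0144]
tool_rot: [[-0.001, 1.0, 0.004], [1.0, 0.001, -0.001], [-0.001, 0.004, -1.0]]
ft_force: [-1.8, -5.3, 18.3]
grip_width: 0.0295
gripper_force: 29.6
```

```bash
python3 rows.py
```

```text
[0.5769 0.1379 0.0144 0.0324] [-2.6 -5.  16.5] 0.0297
-16 ..........------------..........
-15 ..........-----www-----.........
-14 ..........wwwwwwwww----.........
-13 ..........-------------.........
-12 ...........------------.........
-11 --.........-w-----------........
-10 www-.......wwwwwwwwwwww-.......-
-9 wwww-......-ww-----wwww-......--
-8 wwww-...-..---------www-......--
-7 wwwww...-.A-w--------AA.--....--
-6 wwwww...-.A----------AA.--....--
-5 wwwww...-.A----------AAA--....--
-4 wwwww-..-.A----------AA.--....--
-3 wwww-...--AA---------AA.--....--
-2 -----...--AA--------AAA.--....--
-1 -----...--AAA------AAAA.--....--
0 -----...-AAAAAA-AAAAAAA.--....--
1 -----...-AAAAAAAAAAAAAA.--......
2 ........-AAAAAAAAAAAAAA.--...---
3 ----------AAAAAAAAAAAA.---------
4 ----------AAAAAAAAAAAAA-.-------
5 ----------AAAAAAAAAAAAA---------
6 ----------AAAAAAAAAAAA---...----
7 -------..---------------....----
8 -------..---------------......--
9 --.----...--------------.......-
10 .....--...--------------.......-
11 ..........--------------........
12 ..........--------------........
13 ...........------------.........
14 ................................
15 ................................
16 ................................
17 ................................
18 ................................
19 ...................---.---------
```

Request:
move_arm(series="0 0 -0.1 0 -0.3; 0 0 -0.1 0 0; 0 0 -0.1 0 0.1; 0 0 -0.1 0 0.1; 0 0 -2.5 0 0.1; 0 0 -5 0 0.1; 0 0 -8.4 0 0.1; 0 0 -8.4 0 0.1")

```text
time_s: 49.52
position: [0.5766, 0.1386, 0.0986]
tool_rot: [[-0.001, 1.0, 0.005], [1.0, 0.001, 0.0], [0.0, 0.005, -1.0]]
ft_force: [-0.5, -0.5, -1.0]
grip_width: 0.0472
gripper_force: 0.0
```

```bash
cat >> h.py <<'E'
def place_plan(p,bx,by,tx,ty=.086,zc=.0205):
    G=opn(24);O=.25
    st=plan(p,[(bx,by,.095,90,O,8),(bx,by,.095,90,O,1),(bx,by,zc,90,O,4),(bx,by,zc,90,G,3),
     (bx,by,.065,90,G,2),(tx,by,.065,90,G,1),(tx,ty,.065,90,G,2),(tx,ty,.065,90,G,1),(tx,ty,zc+.012,90,G,2),(tx,ty,zc+.005,90,G,2),(tx,ty,zc+.005,90,G,1)],'A')
    plan(st,[(tx,ty,zc+.005,90,-.1,2),(tx,ty,zc+.005,90,0,1),(tx,ty,.107,90,0,3)],'D')
E
python3 - <<'E'
from h import *
from up import ups
r,_=ups()
p=pose();print(np.round(p,4));p[3]=0
place_plan(p,.576,.147,.571)
E
```

```text
('plat', np.float64(0.5755), np.float64(0.1522), np.float64(5.5), np.float64(0.885), 338)
('tray', np.float64(0.5372), np.float64(0.0889), np.float64(3.0), np.float64(0.839), 277)
[0.5751 0.1385 0.0959 0.024 ]
A 0.11 0.01 0.01 -11.2 0.25; 0.21 0.02 0.02 -22.5 0.25; 0.32 0.03 0.03 -33.8 0.25; 0.43 0.05 0.04 -45.0 0.25; 0.53 0.06 0.05 -56.2 0.25; 0.64 0.07 0.06 -67.5 0.25; 0.75 0.08 0.07 -78.8 0.25; 0.85 0.09 0.09 -90.0 0.25
A 0.00 0.00 -0.00 0.0 0.25; 0.00 0.00 1.86 0.0 0.25; 0.00 0.00 3.72 0.0 0.25; 0.00 0.00 5.59 0.0 0.25; 0.00 0.00 7.45 0.0 0.25; 0.00 0.00 7.45 0.0 -0.44; 0.00 0.00 7.45 0.0 -0.44; 0.00 0.00 7.45 0.0 -0.44
A 0.00 0.00 -2.22 0.0 -0.44; 0.00 0.00 -4.45 0.0 -0.44; 0.50 -0.00 -4.45 0.0 -0.44; 0.50 -3.05 -4.45 0.0 -0.44; 0.50 -6.10 -4.45 0.0 -0.44; 0.50 -6.10 -4.45 0.0 -0.44; 0.50 -6.10 -2.83 0.0 -0.44; 0.50 -6.10 -1.20 0.0 -0.44
A 0.00 0.00 0.35 0.0 -0.44; 0.00 0.00 0.70 0.0 -0.44; 0.00 0.00 0.70 0.0 -0.44
D 0.00 0.00 -0.00 0.0 -0.10; 0.00 0.00 -0.00 0.0 -0.10; 0.00 0.00 -0.00 0.0 0.00; 0.00 0.00 -2.72 0.0 0.00; 0.00 0.00 -5.43 0.0 0.00; 0.00 0.00 -8.15 0.0 0.00
```

Request:
move_arm(series="0.2 0 0 -10 0.25; 0.3 0 0 -20 0.25; 0.4 0 0 -30 0.25; 0.6 0 0 -40 0.25; 0.7 0 0 -50 0.25; 0.8 0.1 0 -60 0.25; 1 0.1 0 -70 0.25; 1.1 0.1 0 -80 0.25")

```text
time_s: 50.62
position: [0.5757, 0.1494, 0.0948]
tool_rot: [[-0.986, 0.168, -0.003], [0.168, 0.986, -0.0], [0.003, -0.001, -1.0]]
ft_force: [-0.4, 0.0, 0.1]
grip_width: 0.0535
gripper_force: 0.0
```

Request:
move_arm(series="0 0 0 -10 0.25; 0 0 1.9 -10 0.25; 0 0 3.7 -10 0.25; 0 0 5.6 -10 0.25; 0 0 7.5 -10 0.25; 0 0 7.5 -10 -0.44; 0 0 7.5 -10 -0.44; 0 0 7.5 -10 -0.44", force=40)

```text
time_s: 51.62
position: [0.5767, 0.1495, 0.0219]
tool_rot: [[-1.0, -0.0, 0.001], [-0.0, 1.0, 0.0], [-0.001, 0.0, -1.0]]
ft_force: [-0.3, -0.4, -0.6]
grip_width: 0.0296
gripper_force: 42.4
```

Request:
move_arm(series="0 0 -2.2 0 -0.44; 0 0 -4.4 0 -0.44; 0.3 0 -4.4 0 -0.44; 0.3 -3.2 -4.4 0 -0.44; 0.3 -6.3 -4.4 0 -0.44; 0.3 -6.3 -4.4 0 -0.44; 0.3 -6.3 -2.9 0 -0.44; 0.3 -6.3 -1.2 0 -0.44")

```text
time_s: 52.62
position: [0.5729, 0.0873, 0.0319]
tool_rot: [[-1.0, -0.001, -0.001], [-0.001, 1.0, 0.0], [0.001, 0.0, -1.0]]
ft_force: [0.3, -0.1, -0.4]
grip_width: 0.0291
gripper_force: 42.5
```

Request:
move_arm(series="0 0 0.4 0 -0.44; 0 0 0.7 0 -0.44; 0 0 0.7 0 -0.44")

```text
time_s: 53.0
position: [0.5734, 0.0867, 0.0264]
tool_rot: [[-1.0, -0.001, 0.0], [-0.001, 1.0, 0.0], [-0.0, 0.0, -1.0]]
ft_force: [0.3, -0.0, -0.8]
grip_width: 0.0291
gripper_force: 42.5
```

Request:
move_arm(series="0 0 0 0 -0.1; 0 0 0 0 -0.1; 0 0 0 0 0; 0 0 -2.7 0 0; 0 0 -5.4 0 0; 0 0 -9 0 0; 1 5 -10 0 0; 2 11 -10 0 0")

```text
time_s: 54.0
position: [0.5538, 0.197, 0.1276]
tool_rot: [[-1.0, 0.002, 0.003], [0.002, 1.0, 0.0], [-0.003, 0.0, -1.0]]
ft_force: [1.0, 0.8, 0.6]
grip_width: 0.0429
gripper_force: 0.0
```

```bash
python3 - <<'E'
from h import *
from up import ups
_,S=ups()
for g in((.427,.387),(.410,.289)): print(np.round(fit_lying([S],*g),3))
p=pose();print(np.round(p,4));p[3]=90
G=opn(24);O=opn(42)
st=plan(p,go_grasp(p,.4275,.392,180,O)[:-1]+[(.4275,.392,-.0185,180,G,3)],'A')
st=plan(st,[(.4275,.392,.075,180,G,4),(.50,.27,.075,0,G,18),(.50,.262,-.0178,0,G,4),(.50,.262,-.0178,0,G,1),(.50,.262,-.0178,0,O,3)],'B')
E
```

```text
('tray', np.float64(0.5375), np.float64(0.0839), np.float64(3.6), np.float64(0.869), 286)
('tray', np.float64(0.574), np.float64(0.0845), np.float64(6.0), np.float64(0.539), 181)
[  0.426   0.384 -91.86    0.931   1.   ]
[  0.41    0.289 -53.926   0.854   1.   ]
[ 0.5519  0.2011  0.1267 90.3202]
A 1.38 2.12 0.57 -10.0 -0.01; 2.76 4.24 1.15 -20.0 -0.01; 4.15 6.36 1.72 -30.0 -0.01; 5.53 8.48 2.30 -40.0 -0.01; 6.91 10.61 2.87 -50.0 -0.01; 8.29 12.73 3.45 -60.0 -0.01; 9.67 14.85 4.02 -70.0 -0.01; 11.06 16.97 4.60 -80.0 -0.01
A -1.85 1.73 0.57 -10.0 -0.01; -1.85 1.73 2.44 -10.0 -0.01; -1.85 1.73 4.31 -10.0 -0.01; -1.85 1.73 6.18 -10.0 -0.01; -1.85 1.73 8.05 -10.0 -0.01; -1.85 1.73 9.92 -10.0 -0.01; -1.85 1.73 9.92 -10.0 -0.01; -1.85 1.73 9.92 -10.0 -0.44
A -0.00 0.00 -0.00 0.0 -0.44; -0.00 0.00 -0.00 0.0 -0.44
B -0.00 0.00 -2.34 0.0 -0.44; -0.00 0.00 -4.67 0.0 -0.44; -0.00 0.00 -7.01 0.0 -0.44; -0.00 0.00 -9.35 0.0 -0.44; 0.68 -0.40 -9.35 10.0 -0.44; 1.36 -0.81 -9.35 20.0 -0.44; 2.03 -1.21 -9.35 30.0 -0.44; 2.71 -1.61 -9.35 40.0 -0.44
B 0.26 -0.74 -0.00 10.0 -0.44; 0.52 -1.49 -0.00 20.0 -0.44; 0.78 -2.23 -0.00 30.0 -0.44; 1.04 -2.98 -0.00 40.0 -0.44; 1.30 -3.72 -0.00 50.0 -0.44; 1.56 -4.47 -0.00 60.0 -0.44; 1.82 -5.21 -0.00 70.0 -0.44; 2.08 -5.95 -0.00 80.0 -0.44
B -0.69 -0.39 -0.00 10.0 -0.44; -1.38 -0.77 -0.00 20.0 -0.44; -2.06 -1.16 -0.00 30.0 -0.44; -2.75 -1.54 -0.00 40.0 -0.44; -3.44 -1.93 -0.00 50.0 -0.44; -4.13 -2.31 -0.00 60.0 -0.44; -4.23 -2.49 2.32 60.0 -0.44; -4.33 -2.66 4.64 60.0 -0.44
B -0.20 0.00 2.32 0.0 -0.44; -0.40 0.00 4.64 0.0 -0.44; -0.40 0.00 4.64 0.0 -0.44; -0.40 0.00 4.64 0.0 -0.01; -0.40 0.00 4.64 0.0 -0.01; -0.40 0.00 4.64 0.0 -0.01
```

Request:
move_arm(series="1.4 2.1 0.6 -10 0; 2.8 4.2 1.1 -20 0; 4.2 6.4 1.7 -30 0; 5.5 8.5 2.3 -40 0; 6.9 10.6 2.9 -50 0; 8.3 12.7 3.4 -60 0; 9.7 14.9 4 -70 0; 11.1 17 4.6 -80 0")

```text
time_s: 55.1
position: [0.4421, 0.3667, 0.0802]
tool_rot: [[-0.168, -0.986, 0.0], [-0.986, 0.168, -0.0], [0.0, -0.0, -1.0]]
ft_force: [0.5, -0.6, 0.5]
grip_width: 0.0427
gripper_force: 0.0
```

Request:
move_arm(series="-1.9 1.7 0.6 -10 0; -1.9 1.7 2.4 -10 0; -1.9 1.7 4.3 -10 0; -1.9 1.7 6.2 -10 0; -1.9 1.7 8 -10 0; -1.9 1.7 9.9 -10 0; -1.9 1.7 9.9 -10 0; -1.9 1.7 9.9 -10 -0.44", force=25)

```text
time_s: 56.1
position: [0.4294, 0.3881, -0.0179]
tool_rot: [[0.0, -1.0, 0.001], [-1.0, -0.0, 0.001], [-0.001, -0.001, -1.0]]
ft_force: [0.2, 0.4, -1.4]
grip_width: 0.0293
gripper_force: 25.0
```

Request:
move_arm(series="0 0 0 0 -0.44; 0 0 0 0 -0.44; 0 0 -0.2 0 -0.44")

```text
time_s: 56.48
position: [0.4288, 0.388, -0.0165]
tool_rot: [[0.0, -1.0, 0.0], [-1.0, -0.0, 0.0], [-0.0, -0.0, -1.0]]
ft_force: [0.4, 0.5, 0.2]
grip_width: 0.0294
gripper_force: 24.9
```

Request:
move_arm(series="0 0 -2.3 0 -0.44; 0 0 -4.7 0 -0.44; 0 0 -7 0 -0.44; 0 0 -9.2 0 -0.44; 0.7 -0.4 -9.2 10 -0.44; 1.4 -0.8 -9.2 20 -0.44; 2 -1.2 -9.2 30 -0.44; 2.7 -1.6 -9.2 40 -0.44")

```text
time_s: 57.48
position: [0.4449, 0.3608, 0.0754]
tool_rot: [[-0.647, -0.763, -0.0], [-0.763, 0.647, -0.0], [0.0, 0.0, -1.0]]
ft_force: [-0.8, 0.4, -0.4]
grip_width: 0.0296
gripper_force: 24.9
```

Request:
move_arm(series="0.3 -0.7 0 10 -0.44; 0.5 -1.5 0 20 -0.44; 0.8 -2.2 0 30 -0.44; 1 -3 0 40 -0.44; 1.3 -3.7 0 50 -0.44; 1.6 -4.5 0 60 -0.44; 1.8 -5.2 0 70 -0.44; 2.1 -6 0 80 -0.44")

```text
time_s: 58.48
position: [0.4774, 0.3062, 0.0754]
tool_rot: [[-0.863, 0.505, -0.0], [0.505, 0.863, -0.0], [0.0, -0.0, -1.0]]
ft_force: [0.1, 0.7, -0.1]
grip_width: 0.0295
gripper_force: 24.9
```

Request:
move_arm(series="-0.7 -0.4 0 10 -0.44; -1.4 -0.8 0 20 -0.44; -2.1 -1.2 0 30 -0.44; -2.8 -1.5 0 40 -0.44; -3.4 -1.9 0 50 -0.44; -4.1 -2.3 0 60 -0.44; -4.2 -2.5 2.3 60 -0.44; -4.3 -2.7 4.6 60 -0.44")

```text
time_s: 59.48
position: [0.5012, 0.2614, 0.029]
tool_rot: [[-0.0, 1.0, 0.001], [1.0, 0.0, 0.0], [0.0, 0.001, -1.0]]
ft_force: [0.5, -0.5, -1.3]
grip_width: 0.0293
gripper_force: 24.9
```

Request:
move_arm(series="-0.2 0 2.3 0 -0.44; -0.4 0 4.5 0 -0.44; -0.4 0 4.6 0 -0.44; -0.4 0 4.6 0 -0.44")

```text
time_s: 59.98
position: [0.5012, 0.2576, -0.0162]
tool_rot: [[-0.0, 1.0, 0.0], [1.0, 0.0, 0.0], [0.0, 0.0, -1.0]]
ft_force: [-0.2, -0.2, 0.1]
grip_width: 0.0294
gripper_force: 25.3
```

Request:
move_arm(series="0 0 0 0 0; 0 0 0 0 0; 0.8 0 0.1 0 0; 1.6 0 0.2 0 0; 1.6 0 0.2 0 -0.44; 1.6 0 0.2 0 -0.44; 1.6 0 0.2 0 -0.44", force=20)

```text
time_s: 60.85
position: [0.5011, 0.2734, -0.0187]
tool_rot: [[-0.0, 1.0, -0.0], [1.0, 0.0, -0.0], [-0.0, -0.0, -1.0]]
ft_force: [-0.6, 1.1, -0.2]
grip_width: 0.0297
gripper_force: 19.9
```

```bash
python3 - <<'E'
from h import *
p=pose();print(np.round(p,4),observe()['grip_width'],observe()['gripper_force'])
G=opn(24)
plan(p,[(p[0],p[1],.035,0,G,2),(.60,.235,.035,0,G,3),(.60,.227,.005,0,G,2),(.60,.219,.005,0,G,1)],'B')
E
```

```text
[ 0.5011  0.2734 -0.0187  0.014 ] 0.0296697850031798 19.896013140678406
B 0.00 0.00 -2.68 0.0 -0.44; 0.00 0.00 -5.37 0.0 -0.44; -1.28 3.30 -5.37 0.0 -0.44; -2.56 6.59 -5.37 0.0 -0.44; -3.84 9.89 -5.37 0.0 -0.44; -4.24 9.89 -3.87 0.0 -0.44; -4.64 9.89 -2.37 0.0 -0.44; -5.44 9.89 -2.37 0.0 -0.44
```

Request:
move_arm(series="0 0 -2.7 0 -0.44; 0 0 -5.4 0 -0.44; -1.3 3.3 -5.4 0 -0.44; -2.6 6.6 -5.4 0 -0.44; -3.8 9.9 -5.4 0 -0.44; -4.2 9.9 -3.9 0 -0.44; -4.6 9.9 -2.4 0 -0.44; -5.4 9.9 -2.4 0 -0.44")

```text
time_s: 61.85
position: [0.598, 0.2202, 0.0036]
tool_rot: [[-0.001, 1.0, -0.004], [1.0, 0.001, 0.001], [0.001, -0.004, -1.0]]
ft_force: [-3.7, 15.3, 3.1]
grip_width: 0.0295
gripper_force: 20.4
```

Request:
move_arm(series="-0.3 0 0 0 -0.44; -0.6 0 0 0 -0.44; -0.8 0 0 0 -0.44; -0.8 0 0 0 -0.44")

```text
time_s: 62.35
position: [0.5984, 0.2155, 0.0066]
tool_rot: [[-0.002, 1.0, -0.001], [1.0, 0.002, 0.006], [0.006, -0.001, -1.0]]
ft_force: [-5.9, 17.0, 6.2]
grip_width: 0.0294
gripper_force: 21.6
```

Request:
move_arm(series="-0.2 0 0 0 -0.44; -0.3 0 0 0 -0.44; -0.3 0 0 0 -0.44")

```text
time_s: 62.72
position: [0.5986, 0.2132, 0.0071]
tool_rot: [[-0.002, 1.0, 0.0], [1.0, 0.002, 0.007], [0.007, 0.0, -1.0]]
ft_force: [-6.8, 20.3, 9.1]
grip_width: 0.0294
gripper_force: 22.4
```

Request:
move_arm(series="0 0 -0.1 0 -0.44; -0.1 0 -0.3 0 -0.44; -0.2 0 -0.5 0 -0.44; -0.3 0 -0.6 0 -0.44; -0.3 0 -0.6 0 -0.44")

```text
time_s: 63.35
position: [0.5991, 0.2073, 0.0118]
tool_rot: [[-0.001, 1.0, -0.0], [1.0, 0.001, 0.003], [0.003, -0.0, -1.0]]
ft_force: [-2.3, 8.1, 0.6]
grip_width: 0.0295
gripper_force: 21.2
```

```bash
python3 rows.py
```

```text
[0.5991 0.2073 0.0118 0.0744] [-1.6  7.6  0.5] 0.0292
-16 .........------------...........
-15 .........-------------..........
-14 .........-------------..........
-13 .........-------------..........
-12 ..........------------..........
-11 ...........------------.........
-10 -..........------------........-
-9 --.........------------.......--
-8 ---....-...-wwwwwwwwww--......--
-7 ---...--...wwwwwwwwwwww---....--
-6 ---...--...wwwwwwwwwww----....--
-5 ---...--...wwwwwwwwwww-.--....--
-4 ---...--..AAAAAAAAAAAAA.--....--
-3 ---...---.AAAAAAAAAAAAA.--....--
-2 ----..--..AAAAAAAAAAAAA.--....--
-1 ----...--AAAAAAAAAAAAAA.--....--
0 ----...--.AAAA----AAAAA.--....--
1 -.-....--.AAA------AAAA.--......
2 .......--.AA--------AAA.--......
3 .......--.A----------AA.--......
4 .......--.A----------AA.---.....
5 .......--.-----------AA.---.....
6 ..........-----------AAA-.......
7 ..........-----------AAA-.......
8 ..........A----------AAA........
9 ...........---------AAA.........
10 ----.......---------A--.--------
11 ----------------w---------------
12 --------------------------------
13 wwwwwww--ww---------------------
14 wwwwwwwwwwwwww------------wwwwww
15 wwwwwwwwwwwww--------------wwwww
16 wwwwwwwwwwwww--------------wwwww
17 wwwwwwwwwwwwww-------------wwwww
18 wwwwwwwwwwwwww-------------wwwww
19 wwwwwwwwwww------------------www
```

Request:
move_arm(series="-0.2 0 -0.2 0 -0.44; -0.4 0 -0.3 0 -0.44; -0.5 0 -0.45 0 -0.44; -0.7 0 -0.55 0 -0.44; -0.85 0 -0.7 0 -0.44; -1 0 -0.8 0 -0.44; -1 0 -0.8 0 -0.44")

```text
time_s: 64.28
position: [0.5997, 0.197, 0.0202]
tool_rot: [[-0.001, 1.0, 0.001], [1.0, 0.001, 0.002], [0.002, 0.001, -1.0]]
ft_force: [-0.3, 6.2, 1.2]
grip_width: 0.0294
gripper_force: 21.0
```

```bash
python3 rows.py | sed -n '1p;9,33p'
```

```text
[0.5997 0.197  0.0202 0.0673] [0.  5.8 1.9] 0.0296
-9 ---........------------.......--
-8 ---....-...-------------......--
-7 ---...--...-----------.---....--
-6 ---...--...------------.--....--
-5 ----..--...wwwwwwwwwwww---....--
-4 ----..---..wwwwwwwwwww----....--
-3 ----...-..AAAAAAAAAAAAA.--....--
-2 ----...--AAAAAAAAAAAAAA.--....--
-1 ----...--.AAAA---AAAAAA.--....--
0 ----...--.AAA------AAAA.--....--
1 ----...--.AA-wwww---AAA.--....--
2 -----..--.A-wwwwww---AA.--....--
3 ------.--A-ww-----w--AA.--...---
4 -----------w------w--AA.--------
5 ---------.-w------ww-AAA.-------
6 -----------w------w--AAA-.------
7 ---......AA-w----ww-AAAA--......
8 .........AA-wwww-w--AAAA--......
9 .........AAA-------AAAA--.......
10 ..........AAAA---AAAAAA.........
11 ................................
12 ................................
13 ................................
14 ................................
15 ................................
```

Request:
move_arm(series="-0.35 0 -0.15 0 -0.44; -0.6 0 -0.25 0 -0.44; -0.8 0 -0.35 0 -0.44; -1.1 0 -0.4 0 -0.44; -1.4 0 -0.45 0 -0.44; -1.7 0 -0.5 0 -0.44; -1.9 0 -0.5 0 -0.44; -1.9 0 -0.5 0 -0.44")

```text
time_s: 65.32
position: [0.6001, 0.1763, 0.0243]
tool_rot: [[-0.0, 1.0, -0.0], [1.0, 0.0, -0.0], [-0.0, -0.0, -1.0]]
ft_force: [0.4, -0.1, -1.3]
grip_width: 0.0294
gripper_force: 20.7
```

```bash
python3 rows.py | sed -n '1p;9,33p'
```

```text
[0.6001 0.1765 0.0243 0.0138] [ 0.4  0.3 -0.9] 0.0296
-9 ww-........wwwww-------.......--
-8 ---....-...-----------........--
-7 ----..--...-----------.---....--
-6 ----..--...-----------.--.....--
-5 ----..---..-------...-..--......
-4 ---....-..AA---AAAAAA--.--......
-3 ----...--.AAAAAAAAAAAAA.--.....-
-2 ----...--AAAAA--AAAAAAA.--....--
-1 ----...--AAA--ww--AAAAA.--....--
0 ----...---A-wwwwww-AAAA.--....--
1 ----...--A-wwwwwwww-AAA.--...---
2 -----..--A-wwwwwwww-AAA.--...---
3 ---------A-wwwwwwww--AA.--...---
4 ---------A-wwwwwwww--AA.--------
5 ---------A-wwwwwwww-AAA.--------
6 ---------AA-wwwwwww-AAAA--------
7 ---------AA--wwwww-AAAA.--------
8 ----------AA---w--AAAAA---------
9 ----------AAAAAAAAAAAAA--.------
10 -----------..A.AA.A.A.....------
11 -----------.................----
12 ----------..................----
13 -------........................-
14 -------.----....................
15 ................................
```

Request:
move_arm(series="0 0 -0.5 0 -0.44; 2.2 0 -0.5 0 -0.44; 2.6 0 0.2 0 -0.44; 2.4 0 0.6 0 -0.44; 2 0 0.6 0 -0.44; 1.7 0 0.6 0 -0.44; 1.4 0 0.6 0 -0.44; 1.4 0 0.6 0 -0.44")

```text
time_s: 66.38
position: [0.6003, 0.1912, 0.0189]
tool_rot: [[0.0, 1.0, 0.001], [1.0, -0.0, 0.002], [0.002, 0.001, -1.0]]
ft_force: [-1.0, 5.6, 1.3]
grip_width: 0.0297
gripper_force: 20.9
```

Request:
move_arm(series="-0.2 0 0 0 -0.44; -0.4 0 0 0 -0.44; -0.4 0 0 0 -0.44")

```text
time_s: 66.75
position: [0.6003, 0.1875, 0.0192]
tool_rot: [[-0.0, 1.0, 0.001], [1.0, 0.0, 0.002], [0.002, 0.001, -1.0]]
ft_force: [-2.5, 7.2, 2.4]
grip_width: 0.0296
gripper_force: 21.0
```

Request:
move_arm(series="-0.3 0 -0.05 0 -0.44; -0.5 0 -0.1 0 -0.44; -0.7 0 -0.15 0 -0.44; -0.9 0 -0.2 0 -0.44; -1.1 0 -0.2 0 -0.44; -1.1 0 -0.2 0 -0.44")

```text
time_s: 67.5
position: [0.6008, 0.1761, 0.0213]
tool_rot: [[0.0, 1.0, 0.002], [1.0, -0.0, 0.002], [0.002, 0.002, -1.0]]
ft_force: [-0.2, 5.4, 3.8]
grip_width: 0.0293
gripper_force: 21.0
```

```bash
python3 rows.py | sed -n '1p;9,33p'
```

```text
[ 0.6008  0.1761  0.0213 -0.0082] [0.1 4.9 4.6] 0.0296
-9 ---........-----------........--
-8 ---....-...-----------........--
-7 ---...--...-----------.---....--
-6 ---...--...-------...-.--.......
-5 ---...--..AA------AAA-.--.......
-4 ----..--.AAwwwwwwwAAAAA---.....-
-3 ----...-.AwwwwwwwwwAAAA.--....--
-2 ----...-.Awwwwwwwww-AAA.--....--
-1 ----...-.-wwwwwwwww-AAA.--....--
0 ----...---wwwwwwwww-AAA.--...---
1 ----...--Awwwwwwww--AAA.--...---
2 -----..--Awwwwwwww--AAA.--...---
3 ---------AA-wwwww--AAAA.--...---
4 ---------AAA-------AAAA.--------
5 ---------AAAA----AAAAAA.--------
6 ---------AAAAAAAAAAAAAA---------
7 ---------AAAAAAAAAAAAAA---------
8 ---------AAAAAAAAAAAAA.---------
9 ----------AAAAAAAAAAAA--.-------
10 ------------------------....----
11 -------..---------------.......-
12 -------...--------------.......-
13 ------------......--.---........
14 ................................
15 ................................
```

Request:
move_arm(series="-0.4 0 0 0 -0.44; -0.8 0 0.1 0 -0.44; -1.2 0 0.2 0 -0.44; -1.6 0 0.3 0 -0.44; -1.6 0 0.5 0 -0.44; -1.8 0 -0.4 0 -0.44; -3 0 -0.4 0 -0.44; -3.6 0 -0.4 0 -0.44")

```text
time_s: 68.55
position: [0.6, 0.1383, 0.024]
tool_rot: [[0.0, 1.0, -0.001], [1.0, -0.0, -0.0], [-0.0, -0.001, -1.0]]
ft_force: [0.4, -0.3, -1.5]
grip_width: 0.0297
gripper_force: 22.0
```

Request:
move_arm(series="0 0 0.4 0 -0.44; 0 0 0.8 0 -0.44; 0 0 1 0 -0.44; 0 0 1 0 -0.44")

```text
time_s: 69.05
position: [0.6015, 0.1391, 0.017]
tool_rot: [[-0.001, 1.0, 0.004], [1.0, 0.001, -0.001], [-0.001, 0.004, -1.0]]
ft_force: [-4.4, -4.0, 20.4]
grip_width: 0.0293
gripper_force: 25.7
```

```bash
python3 rows.py | sed -n '1p;7,33p'
```

```text
[0.6015 0.1391 0.017  0.0318] [-5.1 -4.5 21.4] 0.0296
-11 ...........-----------..........
-10 --.........-w--www-----........-
-9 www-.......wwwwwwwwwww-......---
-8 wwww.......ww----wwwww-......---
-7 wwww-.---.--------wwww---....---
-6 wwww-..-.A-w-------AAAA--....---
-5 wwww-..-.A-w-------wAAA--....---
-4 wwww-..--Aww---w-w--AAA--....---
-3 wwww-..--A-wwwwwww--AAA--....---
-2 wwww-..--AA--ww-----AA.--....---
-1 ----...--AA--------AAA.--....---
0 ----...--AA-------AAAA..--...---
1 -----..--AAAA-----AAAAA.--...---
2 -----..--AAAAAAAAAAAAA..--......
3 .......--AAAAAAAAAAAAA-.--......
4 ---------AAAAAAAAAAAAA-.----.--.
5 ---------AAAAAAAAAAAAA-.--------
6 ----------AAAAAAAAAAAA----------
7 ----------AAAAAAAAAAA-----------
8 -----------------------.-..-----
9 -------..--------------......---
10 -------..---------------......--
11 ...----..---------------.......-
12 ..........-------------.........
13 ..........-.....A....A..........
14 ................................
15 ................................
```

Request:
move_arm(series="0 0 -0.2 0 -0.3; 0 0 -0.2 0 0; 0 0 -0.2 0 0.1; 0 0 -0.2 0 0.1; 0 0 -2.5 0 0.1; 0 0 -5 0 0.1; 0 0 -8 0 0.1; 0 0 -8 0 0.1")

```text
time_s: 70.1
position: [0.6012, 0.1397, 0.0963]
tool_rot: [[-0.001, 1.0, 0.004], [1.0, 0.001, 0.0], [0.0, 0.004, -1.0]]
ft_force: [0.6, 0.3, 0.4]
grip_width: 0.0469
gripper_force: 0.0
```

```bash
python3 - <<'E'
from h import *
from up import ups
r,_=ups()
print(np.round(pose(),4))
E
```

```text
('tray', np.float64(0.5358), np.float64(0.0839), np.float64(6.3), np.float64(0.774), 257)
('plat', np.float64(0.6002), np.float64(0.146), np.float64(7.8), np.float64(0.904), 352)
('tray', np.float64(0.5706), np.float64(0.0937), np.float64(6.5), np.float64(0.763), 263)
[0.5998 0.1396 0.0936 0.0234]
```

Request:
move_arm(series="0.1 0 0 -10 0.25; 0.2 0 0 -20 0.25; 0.3 0 0 -30 0.25; 0.4 0 0 -40 0.25; 0.5 0 0 -50 0.25; 0.6 0 0 -60 0.25; 0.7 0 0 -70 0.25; 0.8 0 0 -80 0.25")

```text
time_s: 71.2
position: [0.5994, 0.1475, 0.0927]
tool_rot: [[-0.986, 0.168, -0.003], [0.168, 0.986, -0.0], [0.003, -0.001, -1.0]]
ft_force: [-0.2, -0.3, 0.4]
grip_width: 0.0533
gripper_force: 0.0
```

Request:
move_arm(series="0 0 0 -10 0.25; 0 0 1.9 -10 0.25; 0 0 3.7 -10 0.25; 0 0 5.6 -10 0.25; 0 0 7.3 -10 0.25; 0 0 7.3 -10 -0.44; 0 0 7.3 -10 -0.44; 0 0 7.3 -10 -0.44", force=40)

```text
time_s: 72.2
position: [0.6005, 0.1476, 0.022]
tool_rot: [[-1.0, -0.0, 0.001], [-0.0, 1.0, 0.0], [-0.001, 0.0, -1.0]]
ft_force: [-0.2, -0.7, -0.2]
grip_width: 0.0297
gripper_force: 42.1
```

Request:
move_arm(series="0 0 -2.2 0 -0.44; 0 0 -4.4 0 -0.44; -1 0 -4.4 0 -0.44; -1 -3 -4.4 0 -0.44; -1 -6.1 -4.4 0 -0.44; -1 -6.1 -4.4 0 -0.44; -1 -6.1 -2.9 0 -0.44; -1 -6.1 -1.2 0 -0.44")

```text
time_s: 73.2
position: [0.6099, 0.0874, 0.0317]
tool_rot: [[-1.0, -0.001, -0.001], [-0.001, 1.0, 0.0], [0.001, 0.0, -1.0]]
ft_force: [0.2, 0.1, -0.1]
grip_width: 0.0296
gripper_force: 42.2
```

Request:
move_arm(series="0 0 0.4 0 -0.44; 0 0 0.7 0 -0.44; 0 0 0.7 0 -0.44")

```text
time_s: 73.58
position: [0.6103, 0.0867, 0.0264]
tool_rot: [[-1.0, -0.001, 0.0], [-0.001, 1.0, -0.0], [-0.0, -0.0, -1.0]]
ft_force: [-0.8, -0.5, -0.3]
grip_width: 0.0291
gripper_force: 42.2
```

Request:
move_arm(series="0 0 0 0 -0.1; 0 0 0 0 -0.1; 0 0 0 0 0; 0 0 -2.7 0 0; 0 0 -5.4 0 0; 0 0 -9 0 0.1; 2 5 -10 5 0.2; 6 9 -10 10 0.2")

```text
time_s: 74.58
position: [0.5505, 0.1776, 0.1272]
tool_rot: [[-0.984, 0.177, 0.003], [0.177, 0.984, 0.001], [-0.003, 0.001, -1.0]]
ft_force: [-0.6, 1.1, 0.4]
grip_width: 0.0516
gripper_force: 0.0
```

```bash
python3 - <<'E'
from h import *
from up import ups
_,S=ups();T=amber_masks('top')
for V in([S],[T],[S,T]):print(np.round(fit_lying(V,.410,.289),3))
p=pose();print(np.round(p,4))
plan(p,go_grasp(p,.4176,.2785,36),'A')
E
```

```text
('tray', np.float64(0.5722), np.float64(0.0889), np.float64(6.7), np.float64(0.592), 199)
('tray', np.float64(0.6114), np.float64(0.0879), np.float64(10.5), np.float64(0.808), 277)
('tray', np.float64(0.5377), np.float64(0.0891), np.float64(6.0), np.float64(0.771), 259)
[  0.409   0.287 -56.35    0.851   1.   ]
[   0.41     0.289 -140.       1.       0.   ]
[  0.409   0.287 -56.35    0.851   1.   ]
[ 0.5499  0.177   0.1267 80.1317]
A 2.96 1.55 1.03 8.8 0.20; 5.91 3.09 2.07 17.7 0.20; 8.87 4.64 3.10 26.5 0.20; 11.82 6.18 4.14 35.3 0.20; 14.78 7.73 5.17 44.1 0.20; 14.78 7.73 7.04 44.1 0.20; 14.78 7.73 8.91 44.1 0.20; 14.78 7.73 10.78 44.1 0.20
A 0.00 0.00 1.87 0.0 0.20; 0.00 0.00 3.74 0.0 0.20; 0.00 0.00 3.74 0.0 0.20; 0.00 0.00 3.74 0.0 -0.44; 0.00 0.00 3.74 0.0 -0.44; 0.00 0.00 3.74 0.0 -0.44; 0.00 0.00 3.74 0.0 -0.44
```

Request:
move_arm(series="3 1.5 1 8.8 0.2; 5.9 3.1 2.1 17.7 0.2; 8.9 4.6 3.1 26.5 0.2; 11.8 6.2 4.1 35.3 0.2; 14.8 7.7 5.2 44 0.2; 14.8 7.7 7 44 0.2; 14.8 7.7 8.9 44 0.2; 14.8 7.7 10.8 44 0.2")

```text
time_s: 75.78
position: [0.4191, 0.2774, 0.0177]
tool_rot: [[-0.587, 0.809, 0.001], [0.809, 0.587, 0.0], [-0.0, 0.001, -1.0]]
ft_force: [-0.1, -0.1, 0.2]
grip_width: 0.0514
gripper_force: 0.0
```

Request:
move_arm(series="0 0 1.9 0 0.2; 0 0 3.7 0 0.2; 0 0 3.7 0 0.2; 0 0 3.7 0 -0.44; 0 0 3.7 0 -0.44; 0 0 3.7 0 -0.44; 0 0 3.7 0 -0.44", force=20)

```text
time_s: 76.65
position: [0.4184, 0.2781, -0.018]
tool_rot: [[-0.588, 0.809, 0.002], [0.809, 0.588, 0.0], [-0.001, 0.002, -1.0]]
ft_force: [1.0, -2.4, 7.6]
grip_width: 0.031
gripper_force: 19.7
```

```bash
python3 - <<'E'
from h import *
p=pose();print(np.round(p,4),observe()['grip_width'],observe()['gripper_force'])
G=opn(24);x=.53
st=plan(p,[(p[0],p[1],.07,p[3],G,4),(x,.265,.07,174,G,14),(x,.235,.03,174,G,2),(x,.222,.005,174,G,2),(x,.217,.005,174,G,2)],'B')
st=plan(st,[(x,y,z,174,G,1) for y,z in [(.2145,.005),(.212,.005),(.2095,.005),(.2095,.006),(.2085,.008),(.2075,.010),(.2065,.012),(.2065,.012)]],'C')
st=plan(st,[(x,y,z,174,G,1) for y,z in [(.2045,.0135),(.2025,.0152),(.2005,.0172),(.1985,.0185),(.196,.020),(.196,.020)]],'D')
E
```

```text
[ 4.18400e-01  2.78100e-01 -1.80000e-02  3.60283e+01] 0.031044847636427442 19.734398662112653
B 0.00 0.00 -2.20 0.0 -0.44; 0.00 0.00 -4.40 0.0 -0.44; 0.00 0.00 -6.60 0.0 -0.44; 0.00 0.00 -8.80 0.0 -0.44; -0.54 0.59 -8.80 -9.9 -0.44; -1.09 1.18 -8.80 -19.7 -0.44; -1.63 1.77 -8.80 -29.6 -0.44; -2.18 2.36 -8.80 -39.4 -0.44
B -0.80 0.11 -0.00 -9.9 -0.44; -1.59 0.22 -0.00 -19.7 -0.44; -2.39 0.33 -0.00 -29.6 -0.44; -3.18 0.44 -0.00 -39.4 -0.44; -3.98 0.55 -0.00 -49.3 -0.44; -4.77 0.66 -0.00 -59.1 -0.44; -5.57 0.77 -0.00 -69.0 -0.44; -6.36 0.88 -0.00 -78.8 -0.44
B -0.26 -0.76 -0.00 -9.9 -0.44; -0.52 -1.52 -0.00 -19.7 -0.44; 0.83 -2.17 2.00 -19.7 -0.44; 2.18 -2.82 4.00 -19.7 -0.44; 2.77 -3.10 5.25 -19.7 -0.44; 3.35 -3.38 6.50 -19.7 -0.44; 3.58 -3.49 6.50 -19.7 -0.44; 3.80 -3.60 6.50 -19.7 -0.44
C 0.25 -0.03 -0.00 0.0 -0.44; 0.50 -0.05 -0.00 0.0 -0.44; 0.75 -0.08 -0.00 0.0 -0.44; 0.75 -0.08 -0.10 0.0 -0.44; 0.85 -0.09 -0.30 0.0 -0.44; 0.94 -0.10 -0.50 0.0 -0.44; 1.04 -0.11 -0.70 0.0 -0.44; 1.04 -0.11 -0.70 0.0 -0.44
D 0.20 -0.02 -0.15 0.0 -0.44; 0.40 -0.04 -0.32 0.0 -0.44; 0.60 -0.06 -0.52 0.0 -0.44; 0.80 -0.08 -0.65 0.0 -0.44; 1.04 -0.11 -0.80 0.0 -0.44; 1.04 -0.11 -0.80 0.0 -0.44
```

Request:
move_arm(series="0 0 -0.1 0 -0.44; 0 0 -0.1 0 -0.44; 0 0 -2 0 -0.44; 0 0 -4 0 -0.44; 0 0 -6 0 -0.44; 0 0 -8.8 0 -0.44; -0.5 0.6 -8.8 -9.9 -0.44; -1.1 1.2 -8.8 -19.7 -0.44", force=25)

```text
time_s: 77.65
position: [0.4338, 0.2762, 0.0695]
tool_rot: [[-0.83, 0.558, -0.0], [0.558, 0.83, 0.0], [0.0, 0.0, -1.0]]
ft_force: [-0.6, 0.3, -0.8]
grip_width: 0.0307
gripper_force: 24.2
```

```bash
python3 - <<'E'
from h import *
p=pose();print(np.round(p,4),observe()['grip_width'],observe()['gripper_force'])
_,ms=amber_masks('side');print([np.round(m['uv']).tolist() for m in ms if m['hue']<18], proj(_,[np.array(p[:3])+[0,0,.035]]))
G=opn(24);x=.53
st=plan(p,[(x,.265,.07,174,G,12),(x,.235,.03,174,G,2),(x,.222,.005,174,G,1),(x,.217,.005,174,G,1)],'B')
E
```

```text
[ 0.4338  0.2762  0.0695 56.059 ] 0.030747330652140005 24.241293109953403
[[317.0, 264.0], [248.0, 226.0], [262.0, 225.0], [232.0, 225.0]] [[307.34301828 260.48317634]]
B -0.72 0.37 -0.00 -9.8 -0.44; -1.43 0.74 -0.01 -19.7 -0.44; -2.15 1.11 -0.01 -29.5 -0.44; -2.87 1.48 -0.02 -39.3 -0.44; -3.59 1.85 -0.02 -49.1 -0.44; -4.30 2.22 -0.03 -59.0 -0.44; -5.02 2.59 -0.03 -68.8 -0.44; -5.74 2.96 -0.04 -78.6 -0.44
B -0.50 -0.63 -0.00 -9.8 -0.44; -1.01 -1.26 -0.01 -19.7 -0.44; -1.51 -1.89 -0.01 -29.5 -0.44; -2.02 -2.52 -0.02 -39.3 -0.44; -0.96 -3.59 1.98 -39.3 -0.44; 0.09 -4.65 3.98 -39.3 -0.44; 1.01 -5.58 6.48 -39.3 -0.44; 1.36 -5.93 6.48 -39.3 -0.44
```

The grip is only about 2° skewed, which is fine. Carrying on.

Request:
move_arm(series="-0.7 0.4 0 -9.8 -0.44; -1.4 0.7 0 -19.7 -0.44; -2.2 1.1 0 -29.5 -0.44; -2.9 1.5 0 -39.3 -0.44; -3.6 1.9 0 -49 -0.44; -4.3 2.2 0 -59 -0.44; -5 2.6 0 -68.8 -0.44; -5.7 3 0 -78.6 -0.44")

```text
time_s: 78.75
position: [0.4975, 0.2689, 0.069]
tool_rot: [[-0.714, -0.7, -0.001], [-0.7, 0.714, -0.0], [0.001, 0.001, -1.0]]
ft_force: [-0.3, -0.1, -1.1]
grip_width: 0.0301
gripper_force: 24.2
```

Request:
move_arm(series="-0.5 -0.6 0 -9.8 -0.44; -1 -1.3 0 -19.7 -0.44; -1.5 -1.9 0 -29.5 -0.44; -2 -2.5 0 -39.3 -0.44; -1 -3.6 2 -39.3 -0.44; 0.1 -4.7 4 -39.3 -0.44; 1 -5.6 6.5 -39.3 -0.44; 1.4 -5.9 6.5 -39.3 -0.44")

```text
time_s: 79.75
position: [0.5277, 0.2168, 0.0028]
tool_rot: [[-0.115, -0.993, -0.004], [-0.993, 0.115, 0.0], [0.0, 0.004, -1.0]]
ft_force: [1.5, 10.3, -0.7]
grip_width: 0.0303
gripper_force: 24.4
```

```bash
python3 rows.py | sed -n '1p;3,33p'
```

```text
[5.286000e-01 2.170000e-01 4.100000e-03 1.734338e+02] [ 0.1  1.7 -1.4] 0.0299
-15 ..........-----------...........
-14 ..........------------..........
-13 ...........------------.........
-12 ...........--wwwwww-ww-.........
-11 -..........-wwwwwwwwwww-........
-10 --.........-wwwwwwwwwww-........
-9 ---........wwwwwwwwwwww-........
-8 ---....-...wwwwwwwwwwww-.......-
-7 ---...--...wwwwwwwwwwww-.......-
-6 ---...--...-wAw-wwwwwww---......
-5 ......--...AAAAAAAAAAAAA--......
-4 ......--...AAAAAAAAAAAAA--......
-3 .......-...AAAAAAAAAAAAA--......
-2 .......-..AAAAAAAAAAAAAA--......
-1 .......-..AAAAAAAAAAAAAA--......
0 .......--..AAAAAAAAAAAA.--......
1 .......--..AAA------AAA.--......
2 .......--..AA--------AA.--......
3 .......--..A----------A.--......
4 ---------..A----------A.--...---
5 ---------.AA----------A.--.-----
6 -----------A----------A.--------
7 w---------------------AA--wwwwww
8 wwwwwwwwwww-----------AA--wwwwww
9 wwwwwwwwwwww----------A---wwwwww
10 wwwwwwwwwwwww--------------wwwww
11 wwwwwwwwwwww---------------wwwww
12 wwwwwwwwwwww---------------wwwww
13 wwwwwwwwwwww---------------wwwww
14 wwwwwwwwww-----------------wwwww
15 wwwwwwwwww----------------wwwwww
```

Request:
move_arm(series="0.2 0 0 0 -0.44; 0.5 0 0 0 -0.44; 0.7 0 0 0 -0.44; 0.7 0 -0.1 0 -0.44; 0.8 0 -0.3 0 -0.44; 0.9 0 -0.5 0 -0.44; 1 0 -0.7 0 -0.44; 1 0 -0.7 0 -0.44")

```text
time_s: 80.8
position: [0.5284, 0.2088, 0.0129]
tool_rot: [[-0.112, -0.994, 0.003], [-0.994, 0.112, 0.003], [-0.003, -0.002, -1.0]]
ft_force: [-0.3, 6.8, 1.4]
grip_width: 0.0294
gripper_force: 25.4
```

Request:
move_arm(series="0.2 0 -0.2 0 -0.44; 0.4 0 -0.3 0 -0.44; 0.6 0 -0.5 0 -0.44; 0.8 0 -0.6 0 -0.44; 1 0 -0.8 0 -0.44; 1 0 -0.8 0 -0.44")

```text
time_s: 81.55
position: [0.5274, 0.1985, 0.0211]
tool_rot: [[-0.112, -0.994, 0.003], [-0.994, 0.112, 0.002], [-0.002, -0.003, -1.0]]
ft_force: [-1.4, 6.4, 3.6]
grip_width: 0.0296
gripper_force: 25.3
```

```bash
python3 rows.py | sed -n '1p;7,31p'
```

```text
[5.274000e-01 1.986000e-01 2.110000e-02 1.735571e+02] [-0.8  5.6  3.8] 0.0299
-11 --.........------------.........
-10 ---........------------.........
-9 ---....-...------------........-
-8 ---...--...------------.......--
-7 ---...--...-w---------.---....--
-6 ---...--...wwwwwwwwwww----....--
-5 ---...--...wwwwwwwwwww----....--
-4 ---...--..AAAAAAAAAA-AA---....--
-3 ---...--..AAAAAAAAAAAAA.--....--
-2 ----..--.AAAAAAAAAAAAAA.--....--
-1 ----...-.AAAAA--AAAAAA..--....--
0 ----...-.AAA------AAAA..--....--
1 ----..--.AA--------AAAA.--...---
2 --------.A----------AAA.--...---
3 --------.A----------AAA.--...---
4 --------.-----------AAA.--------
5 --------.------------AA.--......
6 .........-----------AAA--.......
7 .........A----------AAA--.......
8 .........A---------AAAA-........
9 .........AA-------AAAAA-........
10 .............----AAAAA..........
11 ................................
12 ................................
13 ................................
```

Request:
move_arm(series="0.3 0 -0.05 0 -0.44; 0.6 0 -0.05 0 -0.44; 0.9 0 -0.1 0 -0.44; 1.2 0 -0.1 0 -0.44; 1.2 0 -0.1 0 -0.44")

```text
time_s: 82.22
position: [0.5264, 0.1907, 0.0225]
tool_rot: [[-0.118, -0.993, 0.006], [-0.993, 0.118, -0.004], [0.003, -0.007, -1.0]]
ft_force: [0.4, 7.7, 4.9]
grip_width: 0.0296
gripper_force: 25.5
```

```bash
python3 rows.py | sed -n '1p;7,31p'
```

```text
[5.264000e-01 1.907000e-01 2.250000e-02 1.732004e+02] [1.6 8.  4.4] 0.0297
-11 --..........-------.............
-10 ..-.........---.................
-9 ............----..---.--........
-8 ----...--...-----------........-
-7 ----...--...-----------.--.....-
-6 ----...--...-----------.--.....-
-5 ----...--...-----------.--.....-
-4 ----...--..Awwwww------.--.....-
-3 ----...--.AAAAAAAAAAAAA---.....-
-2 ----...--.AAAAAAAAAAAAAA--.....-
-1 ----...--.AAA-----AAAAA.--.....-
0 -----..--.A--ww-w--AAAA.--....--
1 -----..--.A-w----w--AAA.--....--
2 ------.--A--------w--AA.--....--
3 ---------Aww------w--AA.--...---
4 ---------A--------w--AA.--.-.---
5 ---------A--------w--AA.--------
6 ---------A--------w-AAA.--------
7 ---------AA------w--AAA---------
8 --------.AAA-------AAAA--.......
9 .........AAAA---AAAAAAA--.......
10 ...........AAAAAAAAAAAA--.......
11 ......................--........
12 ................................
13 ................................
```

Request:
move_arm(series="0.3 0 -0.05 0 -0.44; 0.6 0 -0.1 0 -0.44; 0.9 0 -0.1 0 -0.44; 1.1 0 -0.1 0 -0.44; 1.1 0 -0.1 0 -0.44")

```text
time_s: 82.9
position: [0.5249, 0.1831, 0.0234]
tool_rot: [[-0.124, -0.992, 0.008], [-0.992, 0.124, -0.01], [0.009, -0.009, -1.0]]
ft_force: [3.0, 5.7, 3.9]
grip_width: 0.0295
gripper_force: 25.1
```

```bash
python3 rows.py | sed -n '1p;7,31p'; python3 -c "
from h import *
print(np.round(observe()['q'],1))"
```

```text
[5.249000e-01 1.831000e-01 2.340000e-02 1.728608e+02] [1.9 6.5 4.1] 0.0296
-11 ---.........-----------.........
-10 ----........------------........
-9 ----....-...------..............
-8 .......--...--..................
-7 ..--...--...---..---.--.--.....-
-6 ----...--...-----------.--.....-
-5 ----...--..A-----------.--.....-
-4 ----...--.AAAAAAA------.--.....-
-3 ----...--.AA-----AAAAAA.--.....-
-2 ----...--.A-wwwww-AAAAA.--.....-
-1 ----...--AA-w--www-AAAA.--....--
0 -----..--A-w-----ww-AAA.--....--
1 -----..--A-w-----ww-AAA.--....--
2 ---------A-ww----ww-AAA.--...---
3 --------.A-w-----ww-AAA.--...---
4 --------.A-w-----w--AAA.--------
5 ---------AA-wwwww---AAA.--------
6 ---------AAA-------AAAA.--------
7 ---------AAAA----AAAAAA---------
8 ---------AAAAAAAAAAAAAA-.-------
9 -----------AAAAAAAAAAAA-..------
10 -------------......AAA---.......
11 ................--------........
12 ................................
13 ................................
[   7.4   33.4   87.8   -0.7   58.4 -165.1]
```

q6 is at its limit, so I turn the tool back (positive turn) while continuing.

Request:
move_arm(series="0 0 0 4 -0.44; 0.1 0 0 8 -0.44; 0.3 0 0 12 -0.44; 0.6 0 0 14 -0.44; 0.8 0 0 15 -0.44; 0.8 0 0 15 -0.44")

```text
time_s: 83.7
position: [0.5237, 0.1745, 0.0241]
tool_rot: [[-0.377, -0.926, 0.007], [-0.926, 0.377, -0.012], [0.008, -0.011, -1.0]]
ft_force: [-1.2, 2.1, 10.3]
grip_width: 0.0294
gripper_force: 26.0
```

```bash
python3 rows.py | sed -n '1p;7,31p'; python3 -c "
from h import *
print(np.round(observe()['q'],1))"
```

```text
[5.237000e-01 1.744000e-01 2.410000e-02 1.578617e+02] [-1.9  2.4 11.2] 0.0297
-11 ----.........--------...........
-10 ----...-.....---------..........
-9 ----..--.....--------...........
-8 ----..--.....--------...........
-7 ----..--.....---------..........
-6 ----...-..AA..---.....-.........
-5 .......-.A---AA.......--........
-4 .......---wwwwAA---.-.--......--
-3 .----..-ww--ww-AAAAAA.--......--
-2 -----..-w-----w-AAAAA.--......--
-1 -----.--------w--AAAA.--......--
0 --------------w--AAAA.--......--
1 -------w------w--AAAA.--......--
2 -------------w---AAAA.--.....---
3 ------------w----AAAA.--.....---
4 ------A---------AAAAA.--....----
5 ------AAA------AAAAAA.--...-----
6 ------AAAAA--AAAAAAAA.--.-------
7 -------AAAAAAAAAAAAAA-----------
8 --------AAAAAAAAAAAA------------
9 ----------..AAAAAAAA------------
10 -------------...AAA----..-------
11 ......--..--------.----...------
12 ..............---------...------
13 ....-..--........------.........
[   6.5   33.1   88.4   -0.8   58.2 -150.9]
```

Request:
move_arm(series="0.4 0 0 0 -0.44; 0.8 0 0.1 0 -0.44; 1.2 0 0.2 0 -0.44; 1.6 0 0.3 0 -0.44; 1.6 0 0.5 0 -0.44; 1.8 0 -0.4 0 -0.44; 2.8 0 -0.4 0 -0.44; 3.4 -0.3 -0.4 0 -0.44")

```text
time_s: 84.75
position: [0.5117, 0.1404, 0.0258]
tool_rot: [[-0.376, -0.927, 0.001], [-0.926, 0.376, -0.013], [0.011, -0.006, -1.0]]
ft_force: [1.4, 0.3, -0.6]
grip_width: 0.0294
gripper_force: 26.2
```

Request:
move_arm(series="0 0 0.4 0 -0.44; 0 0 0.8 0 -0.44; 0 0 1 0 -0.44; 0 0 1 0 -0.44")

```text
time_s: 85.25
position: [0.5132, 0.1404, 0.0186]
tool_rot: [[-0.376, -0.927, 0.005], [-0.927, 0.376, -0.014], [0.011, -0.01, -1.0]]
ft_force: [-8.7, -4.9, 32.2]
grip_width: 0.0298
gripper_force: 33.1
```

```bash
python3 rows.py | sed -n '1p;5,31p'
```

```text
[5.132000e-01 1.404000e-01 1.860000e-02 1.579372e+02] [-8.4 -5.4 32.7] 0.0292
-13 A--............------...........
-12 .--A..........-------...........
-11 -----.........--------..........
-10 -----.........-wwwwww-..........
-9 -w---..--.....--wwwww-..........
-8 -w---..--.------wwwww-..........
-7 -w---..----wwww-wwwwww-.........
-6 -w---..--w-------wwww-........-.
-5 -w---..----------AAAA---......--
-4 -ww--..--------w--AAAA--......--
-3 -ww--..-----------AAA.--......--
-2 -----..--w--------AAA.--......--
-1 ------.A----------AAA.--......--
0 ------.AA--------AAAA.--......--
1 ------AAAA------AAAAA.--........
2 ......AAAAA---AAAAAAA.--........
3 ------AAAAAAAAAAAAAAA.--.....---
4 -------AAAAAAAAAAAAA-.--....----
5 -------.AAAAAAAAAAAA----...-----
6 --------AAAAAAAAAAAA------------
7 -----------A.AAAAAAA------------
8 ---.-----------.AAA-------------
9 -.......---------------.--------
10 ........--------------....------
11 ..........------------.......---
12 ..............--------.......---
13 ...--............----.........--
```

Request:
move_arm(series="0 0 -0.3 0 -0.44; 0 0 -0.3 0 -0.2; 0 0 -0.3 0 0; 0 0 -0.3 0 0.1; 0 0 -0.3 0 0.1; 0 0 -3 0 0.1; 0 0 -5.5 0 0.1; 0 0 -8 0 0.1")

```text
time_s: 86.3
position: [0.512, 0.1419, 0.0964]
tool_rot: [[-0.376, -0.927, 0.002], [-0.927, 0.376, -0.013], [0.011, -0.006, -1.0]]
ft_force: [-0.3, -0.9, -0.4]
grip_width: 0.0471
gripper_force: 0.0
```

```bash
python3 - <<'E'
from h import *
from up import ups
r,_=ups()
p=pose();print(np.round(p,4))
G=opn(24);O=.25
b=min(r,key=lambda q:-q[2]) ;bx,by=b[1],b[2]-.003;print(bx,by)
st=plan(p,[(bx,by,.093,68,O,9),(bx,by,.0205,68,O,4),(bx,by,.0205,68,G,3)],'A')
tx=.647
st=plan(st,[(bx,by,.08,68,G,3),(tx,by,.08,90,G,4),(tx,by,.08,90,G,1)],'B')
st=plan(st,[(tx,.0865,.08,90,G,2),(tx,.0865,.08,90,G,1),(tx,.0865,.032,90,G,3),(tx,.0865,.0257,90,G,2)],'C')
E
```

```text
('tray', np.float64(0.5384), np.float64(0.0842), np.float64(6.0), np.float64(0.737), 246)
('tray', np.float64(0.6128), np.float64(0.0849), np.float64(11.2), np.float64(0.754), 254)
('plat', np.float64(0.5137), np.float64(0.1421), np.float64(18.1), np.float64(0.866), 402)
('tray', np.float64(0.5733), np.float64(0.0796), np.float64(8.5), np.float64(0.823), 275)
[5.133000e-01 1.420000e-01 9.790000e-02 1.579331e+02]
0.5137 0.1391
A 0.03 -0.02 0.05 10.0 0.25; 0.06 -0.03 0.11 20.0 0.25; 0.09 -0.05 0.16 30.0 0.25; 0.11 -0.07 0.22 40.0 0.25; 0.14 -0.08 0.27 50.0 0.25; 0.17 -0.10 0.33 60.0 0.25; 0.20 -0.12 0.38 69.9 0.25; 0.23 -0.13 0.44 79.9 0.25
A -0.01 -0.03 0.05 10.0 0.25; -0.01 -0.03 1.87 10.0 0.25; -0.01 -0.03 3.68 10.0 0.25; -0.01 -0.03 5.49 10.0 0.25; -0.01 -0.03 7.30 10.0 0.25; -0.01 -0.03 7.30 10.0 -0.44; -0.01 -0.03 7.30 10.0 -0.44; -0.01 -0.03 7.30 10.0 -0.44
B 0.00 0.00 -1.98 0.0 -0.44; 0.00 0.00 -3.97 0.0 -0.44; 0.00 0.00 -5.95 0.0 -0.44; -3.09 1.25 -5.95 -5.5 -0.44; -6.18 2.50 -5.95 -11.0 -0.44; -9.27 3.75 -5.95 -16.5 -0.44; -12.36 4.99 -5.95 -22.0 -0.44; -12.36 4.99 -5.95 -22.0 -0.44
C -0.00 -2.63 -0.00 0.0 -0.44; -0.00 -5.26 -0.00 0.0 -0.44; -0.00 -5.26 -0.00 0.0 -0.44; -0.00 -5.26 1.60 0.0 -0.44; -0.00 -5.26 3.20 0.0 -0.44; -0.00 -5.26 4.80 0.0 -0.44; -0.00 -5.26 5.12 0.0 -0.44; -0.00 -5.26 5.43 0.0 -0.44
```

Request:
move_arm(series="0 0 0 10 0.05; 0.1 0 0.1 20 0.05; 0.1 0 0.2 30 0.05; 0.1 -0.1 0.2 40 0.05; 0.1 -0.1 0.3 50 0.05; 0.1 -0.1 0.3 60 0.05; 0.1 -0.1 0.4 70 0.05; 0.1 -0.1 0.4 80 0.05")

```text
time_s: 87.4
position: [0.5121, 0.1405, 0.0906]
tool_rot: [[-0.977, 0.215, 0.0], [0.215, 0.977, -0.013], [-0.003, -0.012, -1.0]]
ft_force: [-0.7, -0.2, 0.2]
grip_width: 0.0447
gripper_force: 0.0
```

Request:
move_arm(series="0 0 0 10 0.05; 0 0 1.9 10 0.05; 0 0 3.7 10 0.05; 0 0 5.5 10 0.05; 0 0 7.3 10 0.05; 0 0 7.3 10 -0.44; 0 0 7.3 10 -0.44; 0 0 7.3 10 -0.44", force=40)

```text
time_s: 88.4
position: [0.513, 0.1396, 0.0193]
tool_rot: [[-0.927, 0.376, 0.003], [0.376, 0.927, -0.013], [-0.007, -0.011, -1.0]]
ft_force: [-0.2, -0.5, -0.5]
grip_width: 0.0295
gripper_force: 42.9
```

Request:
move_arm(series="0 0 -2 0 -0.44; 0 0 -4 0 -0.44; 0 0 -6 0 -0.44; -3.1 1.2 -6 -5.5 -0.44; -6.2 2.5 -6 -11 -0.44; -9.3 3.7 -6 -16.5 -0.44; -12.3 5 -6 -22 -0.44; -12.3 5 -6 -22 -0.44")

```text
time_s: 89.4
position: [0.6468, 0.1402, 0.0788]
tool_rot: [[-1.0, 0.001, 0.003], [0.001, 1.0, -0.013], [-0.003, -0.013, -1.0]]
ft_force: [-0.6, 0.6, -1.1]
grip_width: 0.0297
gripper_force: 43.0
```

```bash
python3 - <<'E'
from h import *
p=pose();print(np.round(p,4),observe()['grip_width'],observe()['gripper_force'])
G=opn(24);tx=.646
plan(p,[(tx,.0865,.08,90,G,2),(tx,.0865,.08,90,G,1),(tx,.0865,.033,90,G,3),(tx,.0865,.027,90,G,2)],'C')
E
```

```text
[6.46800e-01 1.40200e-01 7.88000e-02 8.99176e+01] 0.029720945985943506 43.0358612537384
C 0.03 -2.69 -0.06 -0.0 -0.44; 0.07 -5.37 -0.12 -0.1 -0.44; 0.07 -5.37 -0.12 -0.1 -0.44; 0.07 -5.37 1.45 -0.1 -0.44; 0.07 -5.37 3.02 -0.1 -0.44; 0.07 -5.37 4.58 -0.1 -0.44; 0.07 -5.37 4.88 -0.1 -0.44; 0.07 -5.37 5.18 -0.1 -0.44
```

Request:
move_arm(series="0 -2.7 0 0 -0.44; 0.1 -5.3 0 0 -0.44; 0.1 -5.3 0 0 -0.44; 0.1 -5.3 1.5 0 -0.44; 0.1 -5.3 3 0 -0.44; 0.1 -5.3 4.6 0 -0.44; 0.1 -5.3 5.2 0 -0.44; 0.1 -5.3 5.4 0 -0.44")

```text
time_s: 90.4
position: [0.6444, 0.0869, 0.0252]
tool_rot: [[-1.0, 0.001, 0.001], [0.001, 1.0, -0.013], [-0.001, -0.013, -1.0]]
ft_force: [0.0, 0.2, -0.3]
grip_width: 0.0294
gripper_force: 43.0
```

Request:
move_arm(series="0 0 0 0 -0.44; 0 0 0 0 -0.44")

```text
time_s: 90.65
position: [0.6447, 0.0868, 0.0262]
tool_rot: [[-1.0, 0.001, 0.003], [0.001, 1.0, -0.013], [-0.003, -0.013, -1.0]]
ft_force: [0.3, 0.1, -1.0]
grip_width: 0.0296
gripper_force: 43.0
```

Request:
move_arm(series="0 0 0.2 0 -0.44; 0 0 0.3 0 -0.44; 0 0 0.3 0 -0.44; 0 0 0.3 0 -0.1; 0 0 0.3 0 -0.1; 0 0 -2.5 0 0; 0 0 -5 0 0; 0 0 -9 0 0")

```text
time_s: 91.65
position: [0.6437, 0.0879, 0.1157]
tool_rot: [[-1.0, 0.001, -0.001], [0.001, 1.0, -0.013], [0.001, -0.013, -1.0]]
ft_force: [0.6, -0.7, -0.1]
grip_width: 0.0426
gripper_force: 0.0
```

Request:
move_arm(series="2 5 -1 0 0; 6 10 -1 0 0; 10 14 -1 0 -1; 12 16 -1 0 -1")

```text
time_s: 92.15
position: [0.5223, 0.2502, 0.1237]
tool_rot: [[-1.0, -0.001, 0.002], [-0.001, 1.0, -0.012], [-0.002, -0.012, -1.0]]
ft_force: [-0.1, -0.1, -0.4]
grip_width: 0.0071
gripper_force: 0.0
```

```bash
python3 - <<'E'
from h import *
from up import ups
r,(im,ms)=ups()
print(np.round(pose(),4),observe()['grip_width'])
for c in('side','top'):
    if c=='top': grab(c)
    for n in('tray','stood','bay','handle'):print(c,n,[np.round(x['point'],3).tolist() for x in spotter.mark_of(n,c)][:6])
a=cv2.resize(im['pixels'][165:285,180:330],None,fx=5,fy=5,interpolation=0);cv2.imwrite('pics/v14.png',a)
E
```

```text
('tray', np.float64(0.5716), np.float64(0.0891), np.float64(8.1), np.float64(0.818), 278)
('tray', np.float64(0.645), np.float64(0.09), np.float64(11.3), np.float64(0.863), 304)
('tray', np.float64(0.6116), np.float64(0.0881), np.float64(15.1), np.float64(0.923), 335)
[ 0.5225  0.2502  0.1238 90.118 ] 0.000221102012877709
side tray [[0.564, 0.085, 0.03]]
side stood [[0.493, 0.078, 0.058], [0.574, -0.122, 0.029], [0.481, 0.348, 0.006]]
side bay [[0.57, -0.119, 0.028]]
side handle [[0.579, -0.226, 0.061]]
top tray [[0.563, 0.089, 0.028]]
top stood [[0.491, 0.081, 0.054], [0.609, 0.088, 0.057]]
top bay [[0.576, -0.121, 0.031]]
top handle [[0.58, -0.226, 0.064], [0.567, 0.087, 0.032]]
```

View pics/v14.png

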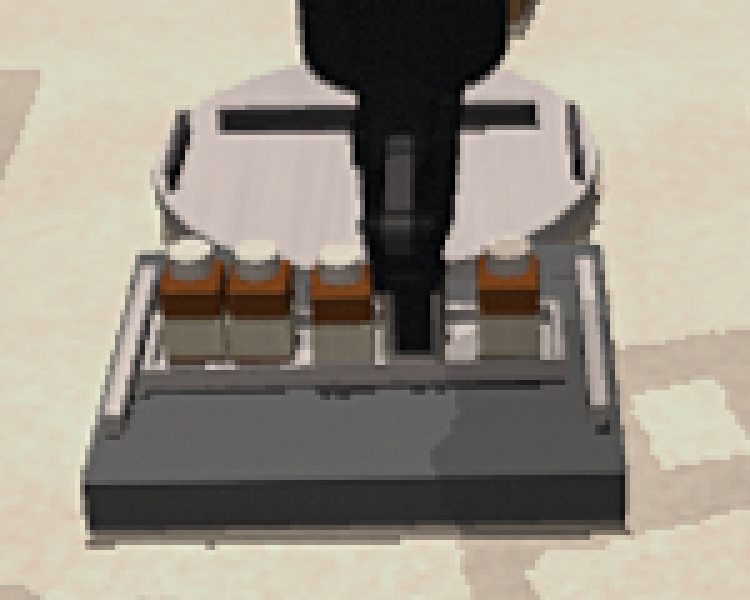

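All five bottles stand in the tray: three at the left, one behind the gripper, and the first bottle at the right. The deck bay is open to the platform. Next I push the tray with the fingers spread.

```bash
cat >> h.py <<'E'
def planR(ways,label='',psi_extra=0):
    """ways (x,y,z,dturn,open) one row each, in axes of measured pose (accounts for tilt); first 8 only relative to now"""
    s=observe();R=np.array(s['tool_rot']);p=np.array(s['position']);o=[]
    for w in ways:
        d=R.T@(np.array(w[:3])-p);o.append('%.2f %.2f %.2f %.1f %.2f'%(*(d*100),w[3],w[4]))
    print(label,'; '.join(o))
E
python3 - <<'E'
from h import *
w=[(.5225+(.565-.5225)*i/8,.25+(.165-.25)*i/8,.12,10.*i,.2) for i in range(1,9)]
planR(w,'A')
E
```

```text
A -0.29 -0.82 0.34 10.0 0.20; -0.83 -1.88 0.35 20.0 0.20; -1.36 -2.95 0.37 30.0 0.20; -1.89 -4.01 0.38 40.0 0.20; -2.43 -5.07 0.40 50.0 0.20; -2.96 -6.13 0.41 60.0 0.20; -3.49 -7.19 0.43 70.0 0.20; -4.03 -8.25 0.44 80.0 0.20
```

Request:
move_arm(series="-0.3 -0.8 0.3 10 0.2; -0.8 -1.9 0.3 20 0.2; -1.4 -3 0.4 30 0.2; -1.9 -4 0.4 40 0.2; -2.4 -5.1 0.4 50 0.2; -3 -6.1 0.4 60 0.2; -3.5 -7.2 0.4 70 0.2; -4 -8.2 0.4 80 0.2")

```text
time_s: 93.7
position: [0.5647, 0.1654, 0.1205]
tool_rot: [[-0.166, 0.986, 0.002], [0.986, 0.166, -0.013], [-0.013, -0.0, -1.0]]
ft_force: [-0.0, -0.1, -1.3]
grip_width: 0.0512
gripper_force: 0.0
```

Request:
move_arm(series="0 0 0 10 0.2; 0 0 0 10 0.2")

```text
time_s: 93.95
position: [0.5645, 0.1657, 0.1204]
tool_rot: [[0.0, 1.0, 0.002], [1.0, -0.0, -0.013], [-0.013, 0.002, -1.0]]
ft_force: [-0.1, 0.1, -0.4]
grip_width: 0.0516
gripper_force: 0.0
```

```bash
python3 - <<'E'
from h import *
print(np.round(pose(),4),np.round(observe()['tool_rot'],3).tolist())
planR([(.565,.150,.09,0,.2),(.565,.145,.06,0,.2),(.565,.145,.03,0,.2),(.565,.145,.016,0,.2),(.565,.145,.009,0,.2),(.565,.145,.009,0,.2),(.565,.135,.009,0,.2),(.565,.128,.009,0,.2)])
planR([(.565,-.088,.009,0,.2)])
E
```

```text
[ 0.5645  0.1657  0.1204 -0.0159] [[0.0, 1.0, 0.002], [1.0, -0.0, -0.013], [-0.013, 0.002, -1.0]]
 -1.54 0.04 3.06 0.0 0.20; -2.00 0.04 6.07 0.0 0.20; -1.96 0.03 9.07 0.0 0.20; -1.94 0.03 10.47 0.0 0.20; -1.93 0.03 11.17 0.0 0.20; -1.93 0.03 11.17 0.0 0.20; -2.93 0.03 11.18 0.0 0.20; -3.63 0.03 11.19 0.0 0.20
 -25.23 0.04 11.46 0.0 0.20
```

Request:
move_arm(series="-1.5 0 3 0 0.2; -2 0 6 0 0.2; -2 0 9 0 0.2; -2 0 10.4 0 0.2; -2 0 11.1 0 0.2; -2.5 0 11.1 0 0.2; -3.2 0 11.1 0 0.2; -3.6 0 11.1 0 0.2")

```text
time_s: 94.95
position: [0.5649, 0.1281, 0.0107]
tool_rot: [[0.002, 1.0, 0.003], [1.0, -0.002, -0.013], [-0.013, 0.003, -1.0]]
ft_force: [-0.2, 0.4, -0.0]
grip_width: 0.0512
gripper_force: 0.0
```

Request:
move_arm(series="-0.3 0 0 0 0.2; -0.7 0 0 0 0.2; -1.2 0 0 0 0.2; -1.2 0 0 0 0.2")

```text
time_s: 95.45
position: [0.5646, 0.1164, 0.0103]
tool_rot: [[0.002, 1.0, 0.002], [1.0, -0.002, -0.013], [-0.013, 0.002, -1.0]]
ft_force: [0.1, -0.5, 1.2]
grip_width: 0.0514
gripper_force: 0.4
```

```bash
python3 - <<'E'
from h import *
print(np.round(pose(),4),np.round(observe()['ft_force'],2))
grab('side')
print([np.round(x['point'],3).tolist() for x in spotter.mark_of('tray','side')][:2])
E
```

```text
[ 0.5646  0.1164  0.0103 -0.0905] [ 0.14 -0.47  1.19]
[[0.564, 0.081, 0.029]]
```

Request:
move_arm(series="-0.4 0 0 0 0.2; -1 0 0 0 0.2; -1.8 0 0 0 0.2; -2.6 0 0 0 0.2; -3.2 0 0 0 0.2; -3.5 0 0 0 0.2; -3.5 0 0 0 0.2")

```text
time_s: 96.42
position: [0.5644, 0.0812, 0.0106]
tool_rot: [[0.002, 1.0, 0.002], [1.0, -0.002, -0.013], [-0.013, 0.002, -1.0]]
ft_force: [-0.2, 1.1, 0.4]
grip_width: 0.0512
gripper_force: 0.1
```

```bash
python3 - <<'E'
from h import *
from up import ups
print(np.round(pose(),4),np.round(observe()['ft_force'],2))
r,(im,ms)=ups()
print([np.round(x['point'],3).tolist() for x in spotter.mark_of('tray','side')][:2])
print([(np.round(m['uv']).tolist(),m['n']) for m in ms if m['hue']<18])
E
```

```text
[ 0.5644  0.0812  0.0106 -0.0868] [-0.22  1.05  0.43]
('tray', np.float64(0.5697), np.float64(0.0569), np.float64(6.6), np.float64(0.712), 227)
('tray', np.float64(0.5341), np.float64(0.076), np.float64(5.8), np.float64(0.193), 64)
[[0.562, 0.045, 0.03]]
[([250.0, 219.0], 227), ([261.0, 221.0], 64)]
```

Request:
move_arm(series="-0.5 0 0 0 0.2; -1.4 0 0 0 0.2; -2.5 0 0 0 0.2; -3.6 0 0 0 0.2; -4.7 0 0.1 0 0.2; -5.8 0 0.1 0 0.2; -6.9 0 0.1 0 0.2; -8 0 0.1 0 0.2")

```text
time_s: 97.58
position: [0.5647, 0.0012, 0.0113]
tool_rot: [[0.002, 1.0, 0.003], [1.0, -0.002, -0.012], [-0.012, 0.003, -1.0]]
ft_force: [-0.1, 6.2, 5.6]
grip_width: 0.0513
gripper_force: 5.4
```

Request:
move_arm(series="-1 0 0 0 0.2; -2 0 0 0 0.2; -3 0 0 0 0.2; -4 0 0 0 0.2; -5 0 0.1 0 0.2; -6 0 0.1 0 0.2; -6.8 0 0.1 0 0.2; -7.3 0 0.1 0 0.2")

```text
time_s: 98.58
position: [0.5645, -0.0717, 0.0113]
tool_rot: [[0.002, 1.0, 0.003], [1.0, -0.002, -0.012], [-0.012, 0.003, -1.0]]
ft_force: [-0.0, 6.7, 9.4]
grip_width: 0.0517
gripper_force: 6.3
```

```bash
python3 - <<'E'
from h import *
print(np.round(pose(),4),np.round(observe()['ft_force'],2))
for c in('side','top'):
    grab(c)
    for n in ('tray','bay','stood'):print(c,n,[np.round(x['point'],3).tolist() for x in spotter.mark_of(n,c)][:5])
E
```

```text
[ 0.5645 -0.0717  0.0113 -0.0972] [-0.01  6.66  9.38]
side tray [[0.565, -0.088, 0.03]]
side bay [[0.572, -0.124, 0.03]]
side stood [[0.491, -0.095, 0.058]]
top tray []
top bay [[0.576, -0.123, 0.028]]
top stood [[0.491, -0.093, 0.054]]
```

The tray lags: it is at y -0.088 where -0.108 is expected, and there is 9 N of upward force. So the fingers are riding on the tray wall. I back off, up and out, and check the bottles.

Request:
move_arm(series="0.3 0 -0.1 0 0.2; 0.6 0 -0.4 0 0.2; 1.5 0 -0.8 0 0.2; 3 0 -1.2 0 0.2; 5 0 -1.5 0 0.2; 7 0 -2 0 0.2; 10 0 -6 0 0.2; 14 0 -12 0 0.2")

```text
time_s: 99.98
position: [0.5634, 0.0667, 0.1214]
tool_rot: [[0.001, 1.0, -0.001], [1.0, -0.001, -0.012], [-0.012, -0.001, -1.0]]
ft_force: [1.1, 0.3, -0.3]
grip_width: 0.0511
gripper_force: 0.0
```

Request:
move_arm(series="4 0 -4 0 0.2; 8 -3 -6 0 0.2; 12 -6 -6 0 0.2; 15 -8 -6 0 0.2; 15 -8 -6 0 0.2")

```text
time_s: 100.6
position: [0.4825, 0.2181, 0.1792]
tool_rot: [[-0.003, 1.0, 0.002], [1.0, 0.003, -0.012], [-0.012, 0.002, -1.0]]
ft_force: [-0.2, 0.1, -0.6]
grip_width: 0.0512
gripper_force: 0.0
```

```bash
cat > trayview.py <<'E'
from h import *
im=grab('side');hsv=cv2.cvtColor(im['pixels'],cv2.COLOR_BGR2HSV)
tr=[np.round(x['point'],3).tolist() for x in spotter.mark_of('tray','side')][:2];print('tray',tr)
print('stood',[np.round(x['point'],3).tolist() for x in spotter.mark_of('stood','side')][:6])
y=tr[0][1] if tr else -.1
a=proj(im,[[.68,y,.10]])[0];b=proj(im,[[.45,y+.03,.025]])[0]
for r in range(int(a[1])-2,int(b[1])+4):
    print(r,''.join('A' if hsv[r,k,1]>110 and hsv[r,k,2]>40 else ('w' if hsv[r,k,2]>165 else ('-' if hsv[r,k,2]>90 else '.')) for k in range(int(a[0])-6,int(b[0])+8)))
print(np.round(pose(),4))
E
python3 trayview.py
```

```text
tray [[0.565, -0.091, 0.033], [0.281, -0.384, -0.002]]
stood [[0.492, -0.099, 0.058], [0.579, -0.227, 0.06], [0.536, -0.097, 0.056]]
176 wwwwwwwwwwwwwwwwwwwwwwwwwwwwwwwwwwwwwwwwwwww...................-wwwwwwwwwwwwwwwwwwwwwww-.........
177 wwwwwwwwwwwwwwwwwwwwwwwwwwwwwwwwwwwwwwwwwwww-..................wwwwwwwwwwwwwwwwwwwwwwwww.........
178 wwwwwwwwwwwwwwwwwwwwwwwwwwwwwwwwwwwwwwwwwwww-.................-wwwwwwwwwwwwwwwwwwwwwwwww-........
179 wwwwwwwwwwwwwwwwwwwwwwwwwwwwwwwwwwwwwwwwwwww-.................-wwwwwwwwwwwwwwwwwwwwwwwwww........
180 wwwwwwwwwwwwwwwwwwwwwwwwwwwwwwwwwwwwwwwwwwwww-................wwwwwwwwwwwwwwwwwwwwwwwwwww........
181 wwwwwwwwwwwwwwwwwwwwwwwwwwwwwwwwwwwwwwwwwwwwww-...............-wwwwwwwwwwwwwwwwwwwwwwwwww-.......
182 wwwwwwwwwwwwwwwwwwwwwww-wwww-wwwww--wwwwwwwwwwww-w---.........-wwwwwwww-wwwwww-wwwwwwwwww........
183 wwwwwwwwwwwwwwww------..wwww---..-..-wwwww-wwwwww-www-A.......A-wwwwwww-..---..-wwwwwwww-........
184 wwwwwwwwwwwwwwww-------.AAw-------..A-wwww-.-----.-ww-A.......AAwwwwwwAA------.A-wwwwwww-.......-
185 wwwwwwwwwwwwwwwwA------.AA-AA------AAAwwww---
[... 1936 characters left out ...]
----------.....-----------..----......----www-...wwwww
205 www--wwwwwww-....-----------..-.....------..-------------------------------------wwwwww-...-wwwww
206 wwww--wwwwww------------------------wwwww-----------wwwwwwwwwwwwwwwwwwwwwwwwwwwwwwwwww-....wwwwww
207 wwww-.-wwwwwwwwwwwwwwwwwwwwwwwwwwwwwwwwwwwwwww---wwwwwwwwwwwwwwwwwwwwwwwwwwwwwwwwwww--.....wwwwww
208 wwww-..-wwwwwwwwwwwwwwwwwwwwwwwwwwwwwwwwwwwwwwwwwwwwwwwwwwwwwwwwwwwwwwwwwwwwwwwwwww-.......wwwwww
209 wwww-...-wwwwwwwwwwwwwwwwwwwwwwwwwwwwwwwwwwwwwwwwwwwwwwwwwwwwwwwwwwwwwwwwwwwwwwwww-.......--wwwww
210 wwww--...-wwwwwwwwwwwwwwwwwwwwwwwwwwwwwwwwwwwwwwwwwwwwwwwwwwwwwwwwwwwwwwwwwwwwww--........-wwwwww
[ 0.4846  0.2156  0.1788 -0.0737]
```

All five are still upright, and the tray is about 33 mm short. I lower the fingers onto the deck to find the true tip height, then push again.

```bash
python3 - <<'E'
from h import *
p=observe()['position']
W=[]
for i in range(1,6): W.append((p[0]+(.565-p[0])*i/5,p[1]+(-.035-p[1])*i/5,p[2]+(.10-p[2])*i/5,0,.2))
W+=[(.565,-.04,.06,0,.2),(.565,-.04,.025,0,.2),(.565,-.04,.013,0,.2)]
planR(W)
E
```

```text
-4.99 1.61 1.64 0.0 0.20; -9.98 3.22 3.29 0.0 0.20; -14.97 4.84 4.93 0.0 0.20; -19.96 6.45 6.58 0.0 0.20; -24.94 8.06 8.22 0.0 0.20; -25.39 8.05 12.23 0.0 0.20; -25.35 8.05 15.73 0.0 0.20; -25.33 8.04 16.93 0.0 0.20
```

Request:
move_arm(series="-5 1.6 1.6 0 0.2; -10 3.2 3.3 0 0.2; -15 4.8 4.9 0 0.2; -20 6.4 6.6 0 0.2; -25 8 8.2 0 0.2; -25.3 8 12.2 0 0.2; -25.3 8 15.7 0 0.2; -25.3 8 16.9 0 0.2")

```text
time_s: 101.75
position: [0.5635, -0.0404, 0.0113]
tool_rot: [[0.003, 1.0, -0.001], [1.0, -0.003, -0.012], [-0.012, -0.001, -1.0]]
ft_force: [0.9, 0.3, 0.0]
grip_width: 0.0513
gripper_force: 0.0
```

Request:
move_arm(series="0 0 0.2 0 0.2; 0 0 0.4 0 0.2; 0 0 0.6 0 0.2; 0 0 0.6 0 0.2")

```text
time_s: 102.25
position: [0.5645, -0.0396, 0.0076]
tool_rot: [[0.001, 1.0, 0.003], [1.0, -0.001, -0.013], [-0.013, 0.003, -1.0]]
ft_force: [-0.4, -0.5, -0.2]
grip_width: 0.0515
gripper_force: 0.0
```

Request:
move_arm(series="0 0 0.2 0 0.2; 0 0 0.3 0 0.2; 0 0 0.3 0 0.2")

```text
time_s: 102.62
position: [0.5643, -0.0397, 0.004]
tool_rot: [[0.001, 1.0, 0.002], [1.0, -0.001, -0.013], [-0.013, 0.002, -1.0]]
ft_force: [-1.2, -0.0, -0.2]
grip_width: 0.0508
gripper_force: 0.0
```

Request:
move_arm(series="0 0 0.1 0 0.2; 0 0 0.2 0 0.2; 0 0 0.2 0 0.2")

```text
time_s: 103.0
position: [0.5643, -0.0397, 0.0021]
tool_rot: [[0.001, 1.0, 0.002], [1.0, -0.001, -0.013], [-0.013, 0.002, -1.0]]
ft_force: [-0.6, 0.4, -0.7]
grip_width: 0.0513
gripper_force: 0.0
```

Request:
move_arm(series="0 0 0.1 0 0.2; 0 0 0.2 0 0.2; 0 0 0.2 0 0.2")

```text
time_s: 103.38
position: [0.5643, -0.0398, 0.0]
tool_rot: [[0.001, 1.0, 0.002], [1.0, -0.001, -0.013], [-0.013, 0.002, -1.0]]
ft_force: [-1.2, 0.5, -0.1]
grip_width: 0.0513
gripper_force: 0.0
```

Request:
move_arm(series="-0.5 0 0 0 0.2; -1 0 0 0 0.2; -1.5 0 0 0 0.2; -2 0 0 0 0.2; -2.5 0 0 0 0.2; -3 0 0 0 0.2; -3.4 0 0 0 0.2; -3.4 0 0 0 0.2")

```text
time_s: 104.38
position: [0.5644, -0.0744, 0.0006]
tool_rot: [[0.002, 1.0, 0.002], [1.0, -0.002, -0.013], [-0.013, 0.002, -1.0]]
ft_force: [0.5, 0.8, -0.3]
grip_width: 0.0512
gripper_force: 0.0
```

Request:
move_arm(series="-0.4 0 0 0 0.2; -0.8 0 0 0 0.2; -1.1 0 0 0 0.2; -1.1 0 0 0 0.2")

```text
time_s: 104.88
position: [0.5642, -0.0851, 0.0007]
tool_rot: [[0.002, 1.0, 0.002], [1.0, -0.002, -0.013], [-0.013, 0.002, -1.0]]
ft_force: [-0.7, 1.5, -0.4]
grip_width: 0.0512
gripper_force: 0.6
```

```bash
python3 - <<'E'
from h import *
print(np.round(pose(),4),np.round(observe()['ft_force'],2))
for c in('side','top'):
    grab(c)
    for n in ('tray','bay','stood'):print(c,n,[np.round(x['point'],3).tolist() for x in spotter.mark_of(n,c)][:5])
E
```

```text
[ 0.5642 -0.0851  0.0007 -0.0866] [-0.74  1.54 -0.36]
side tray [[0.563, -0.121, 0.03], [0.374, -0.492, 0.001]]
side bay [[0.57, -0.124, 0.029]]
side stood [[0.491, -0.121, 0.059]]
top tray []
top bay [[0.575, -0.123, 0.029]]
top stood [[0.49, -0.118, 0.053]]
```

Good, the tray is at -0.121 with low force. I push gently until the back stop shows in the force.

Request:
move_arm(series="-0.2 0 0 0 0.2; -0.3 0 0 0 0.2; -0.4 0 0 0 0.2; -0.4 0 0 0 0.2")

```text
time_s: 105.78
position: [0.5639, -0.0881, 0.0008]
tool_rot: [[0.001, 1.0, 0.001], [1.0, -0.001, -0.012], [-0.012, 0.001, -1.0]]
ft_force: [-1.6, 4.5, 1.5]
grip_width: 0.051
gripper_force: 2.5
```

Request:
move_arm(series="-0.1 0 0 0 0.2; -0.2 0 0 0 0.2; -0.3 0 0 0 0.2; -0.3 0 0 0 0.2")

```text
time_s: 106.28
position: [0.5637, -0.0887, 0.0008]
tool_rot: [[0.001, 1.0, 0.001], [1.0, -0.001, -0.008], [-0.008, 0.001, -1.0]]
ft_force: [-0.4, 17.2, 4.7]
grip_width: 0.0511
gripper_force: 8.5
```

The tray is firmly against the back stop (17 N). Retreat and go to the handle.

Request:
move_arm(series="0.5 0 0 0 0.2; 1.5 0 0 0 0.2; 3 0 0 0 0.2; 5 0 -2 0 0.2; 6 0 -6 0 0.2; 6 0 -11 0 0.2; 6 0 -15 0 0.2; 6 0 -15 0 0.2")

```text
time_s: 107.28
position: [0.5653, -0.0295, 0.153]
tool_rot: [[0.001, 1.0, 0.008], [1.0, -0.001, -0.014], [-0.014, 0.008, -1.0]]
ft_force: [0.6, 0.1, -0.2]
grip_width: 0.0512
gripper_force: 0.0
```

```bash
python3 trayview.py; python3 - <<'E'
from h import *
for k in range(2):
  for c in('side','top'):
    grab(c);print(c,[np.round(x['point'],3).tolist() for x in spotter.mark_of('handle',c)][:2],[np.round(x['point'],3).tolist() for x in spotter.mark_of('bay',c)][:1])
W=[(.566+.012*i/5,-.03-.197*i/5,.16,0,.1) for i in range(1,6)]+[(.578,-.227,.12,0,.1),(.578,-.227,.08,0,.1),(.578,-.227,.05,0,.1)]
planR(W)
E
```

```text
tray [[0.564, -0.123, 0.029], [0.643, -0.129, 0.056]]
stood [[0.487, -0.129, 0.057]]
171 wwwwwwwwwwwwwwwwwwwwwwwwwwwwwwwwwwwwwwwwwww-.....wwwwwwwww-----------------wwwwwwwwwwwwwwwwwwww
172 wwwwwwwwwwwwwwwwwwwwwwwwwwwwwwwwwwwwwwwwwww-.....wwwwwwwwwwwwwwwwwww-------wwwwwwwwwwwwwwwwwwww
173 wwwwwwwwwwwwwwwwwwwwwwwwwwwwwwwwwwwwwwwwwww-.....wwwwwwwwwwwwwwwwwwwwwwwwwwwwwwwwwwwwwwwwwwwwww
174 wwwwwwwwwwwwwwwwwwwwwwwwwwwwwwwwwwwwwwwwwww-.....wwwwwwwwwwwwwwwwwwwwwwwwwwwwwwwwwwwwwwwwwwwwww
175 wwwwwwwwwwwwwwwwwwwwwwwwwwwwwwwwwwwwwwwwwwww--ww-wwwwwwwwwwww-wwwwwwwwwwwwwwwwwwwwwwwwwwwwwwwww
176 wwwwwwwwwwwwwwwwwwwwwwwwwwww-wwwwww-wwwwwwwwwwwwwwwwww------.-wwwwwwwwwwwwwww-wwwwwwwwwwwwwwwww
177 wwwwwwwwwwwwwwwww-wwww-.-www------..wwwwwwwwwwwww--ww--......--wwwwwww-------.wwwwwwwwwwwwwwwww
178 wwwwwwwwwwwwwwwww-.----.-www-------.AAwwww---w---.-w-A-.----..Aww-wwwwA.......Awwwwwwwwwwwwwwww
179 wwwwwwwwwwwwwwww--------AA-AA------AAAwwww----....AwwAA-----AAA-w---w-A------.A-wwwwwwwwwwwwwww
180 wwwwwwwwwwwwwwww-A-----AAA.AAA----AAAAwwwA--------A--AAAAAAAAAA-ww-ww-AA-----AA-wwwwwwwwwwwwwww
181 wwwwwwwwwww
[... 2172 characters left out ...]
wwww-.wwwwww
203 w-w--wwwwwwwwwwwwwwwwwwwwwwwwwwwwwwwwwwwwwwwwwwwwwwwwwwwwwwwwwwwwwwwwwwwwwwwwwwwwwwwww-..wwwwww
204 w--wwwwwwwwwwwwwwwwwwwwwwwwwwwwwwwwwwwwwwwwwwwwwwwwwwwwwwwwwwwwwwwwwwwwwwwwwwwwwwwwwww-...wwwww
[ 0.5634 -0.0294  0.1488 -0.0623]
side [[0.578, -0.225, 0.06], [0.725, 0.276, 0.003]] [[0.57, -0.121, 0.028]]
top [[0.58, -0.232, 0.067]] [[0.576, -0.122, 0.031]]
side [[0.577, -0.224, 0.061]] [[0.57, -0.12, 0.028]]
top [[0.49, -0.125, 0.055]] [[0.575, -0.122, 0.03]]
 -3.96 0.44 -0.95 0.0 0.10; -7.90 0.69 -0.90 0.0 0.10; -11.84 0.93 -0.85 0.0 0.10; -15.78 1.18 -0.80 0.0 0.10; -19.72 1.42 -0.75 0.0 0.10; -19.67 1.42 3.25 0.0 0.10; -19.62 1.41 7.25 0.0 0.10; -19.58 1.40 10.25 0.0 0.10
```

All five are upright and the tray is home. Now to the handle.

Request:
move_arm(series="-4 0.4 -1 0 0.1; -7.9 0.7 -1 0 0.1; -11.8 0.9 -1 0 0.1; -15.8 1.2 -0.8 0 0.1; -19.6 1.4 -0.8 0 0.1; -19.6 1.4 3.2 0 0.1; -19.6 1.4 7.2 0 0.1; -19.6 1.4 10.2 0 0.1")

```text
time_s: 109.02
position: [0.5775, -0.2271, 0.0488]
tool_rot: [[0.002, 1.0, 0.001], [1.0, -0.002, -0.012], [-0.012, 0.001, -1.0]]
ft_force: [0.0, 0.4, 0.3]
grip_width: 0.0468
gripper_force: 0.0
```

Request:
move_arm(series="0 0 1 0 0.1; 0 0 2 0 0.1; 0 0 3 0 0.1; 0 0 3.4 0 0.1; 0 0 3.4 0 -0.48; 0 0 3.4 0 -0.48; 0 0 3.4 0 -0.48", force=20)

```text
time_s: 109.9
position: [0.5782, -0.2277, 0.0169]
tool_rot: [[0.001, 1.0, 0.002], [1.0, -0.001, -0.013], [-0.013, 0.002, -1.0]]
ft_force: [0.8, 0.3, -0.2]
grip_width: 0.0219
gripper_force: 0.0
```

```bash
python3 - <<'E'
from h import *
p=pose();print(np.round(p,4),observe()['grip_width'],np.round(observe()['ft_force'],1),observe()['gripper_force'])
c=np.array([.572,-.1225]);d=np.array(p[:2])-c;print(np.hypot(*d),np.degrees(np.arctan2(d[1],d[0])))
st=list(p);w=[];b0=np.degrees(np.arctan2(d[1],d[0]));r=np.hypot(*d)
R=np.array(observe()['tool_rot'])
bs=np.linspace(b0,-184,19)[1:]
for b in bs:
    a=np.radians(b);w.append((*(c+r*np.array([np.cos(a),np.sin(a)])),p[2],p[3]+(b-b0),opn(22),1))
plan(st,w,'B')
E
```

```text
[ 0.5782 -0.2277  0.0169 -0.0714] 0.021874567333390778 [ 0.8  0.3 -0.2] 0.0
0.10534385310303039 -86.61531181226094
B -0.01 -0.99 -0.00 5.4 -0.48; 0.07 -1.99 -0.00 10.8 -0.48; 0.24 -2.96 -0.00 16.2 -0.48; 0.51 -3.92 -0.00 21.6 -0.48; 0.86 -4.85 -0.00 27.1 -0.48; 1.30 -5.74 -0.00 32.5 -0.48; 1.82 -6.59 -0.00 37.9 -0.48; 2.42 -7.38 -0.00 43.3 -0.48
B -0.01 -0.99 -0.00 5.4 -0.48; 0.07 -1.99 -0.00 10.8 -0.48; 0.24 -2.96 -0.00 16.2 -0.48; 0.51 -3.92 -0.00 21.6 -0.48; 0.86 -4.85 -0.00 27.1 -0.48; 1.30 -5.74 -0.00 32.5 -0.48; 1.82 -6.59 -0.00 37.9 -0.48; 2.42 -7.38 -0.00 43.3 -0.48
B -0.01 -0.99 -0.00 5.4 -0.48; 0.07 -1.99 -0.00 10.8 -0.48
```

Request:
move_arm(series="0 -0.6 0 3 -0.48; 0.1 -1.5 0 8 -0.48; 0.2 -2.5 0 13.5 -0.48; 0.4 -3.5 0 19 -0.48; 0.7 -4.4 0 24.5 -0.48; 1.1 -5.4 0 30 -0.48; 1.6 -6.3 0 35.5 -0.48; 2.2 -7.1 0 41 -0.48")

```text
time_s: 110.9
position: [0.5079, -0.2061, 0.0169]
tool_rot: [[0.66, 0.752, 0.005], [0.752, -0.659, -0.014], [-0.008, 0.013, -1.0]]
ft_force: [1.7, -1.4, 1.3]
grip_width: 0.0223
gripper_force: 1.2
```

```bash
python3 - <<'E'
from h import *
p=pose();print(np.round(p,4),observe()['grip_width'],np.round(observe()['ft_force'],1),observe()['gripper_force'])
grab('side');print([np.round(x['point'],3).tolist() for x in spotter.mark_of('handle','side')][:2])
c=np.array([.572,-.1225]);r=.1053;b0=p[3]-90+3.4;w=[]
for b in np.append(np.linspace(b0,-183,11)[1:],-183):
    a=np.radians(b);w.append((*(c+r*np.array([np.cos(a),np.sin(a)])),.0165,p[3]+(b-b0),opn(22),1))
plan(p,w,'B')
E
```

```text
[ 5.07900e-01 -2.06100e-01  1.69000e-02 -4.12636e+01] 0.022341999380359096 [ 1.7 -1.4  1.3] 1.1701937019824982
[[0.51, -0.204, 0.059]]
B -0.01 -1.08 0.04 5.5 -0.48; 0.08 -2.09 0.04 11.0 -0.48; 0.26 -3.09 0.04 16.5 -0.48; 0.54 -4.06 0.04 22.1 -0.48; 0.91 -5.00 0.04 27.6 -0.48; 1.36 -5.91 0.04 33.1 -0.48; 1.91 -6.76 0.04 38.6 -0.48; 2.53 -7.56 0.04 44.1 -0.48
B -0.01 -1.01 -0.00 5.5 -0.48; 0.07 -2.02 -0.00 11.0 -0.48; 0.07 -2.02 -0.00 11.0 -0.48
```

Request:
move_arm(series="0 -1 0 5.5 -0.48; 0.1 -2 0 11 -0.48; 0.3 -3 0 16.5 -0.48; 0.5 -4 0 22 -0.48; 0.9 -4.9 0 27.5 -0.48; 1.4 -5.8 0 33 -0.48; 1.9 -6.7 0 38.5 -0.48; 2.5 -7.5 0 44 -0.48")

```text
time_s: 112.0
position: [0.4671, -0.1372, 0.0153]
tool_rot: [[0.996, 0.085, 0.002], [0.085, -0.996, -0.013], [0.001, 0.013, -1.0]]
ft_force: [-0.1, 0.4, 0.6]
grip_width: 0.0221
gripper_force: 0.1
```

Request:
move_arm(series="0 -0.5 0 2.5 -0.48; 0 -0.8 0 4 -0.48; 0 -0.8 0 4 -0.48; 0 -0.8 0 4 -0.48")

```text
time_s: 112.5
position: [0.4664, -0.1297, 0.0151]
tool_rot: [[1.0, 0.017, 0.002], [0.017, -1.0, -0.013], [0.002, 0.013, -1.0]]
ft_force: [-0.3, 0.2, -0.1]
grip_width: 0.0222
gripper_force: 0.1
```

```bash
python3 - <<'E'
from h import *
p=pose();print(np.round(p,4),observe()['grip_width'],np.round(observe()['ft_force'],1),observe()['gripper_force'])
for c in('side','top'):
    grab(c);print(c,[np.round(x['point'],3).tolist() for x in spotter.mark_of('handle',c)][:2])
E
```

```text
[ 4.66400e-01 -1.29700e-01  1.51000e-02 -8.90276e+01] 0.022157489201076894 [-0.3  0.2 -0.1] 0.08043881272897124
side [[0.47, -0.125, 0.06]]
top []
```

Request:
move_arm(series="0 0 0 0 -0.2; 0 0 0 0 0; 0 0 -2 0 0; 0 0 -4.5 0 0; 0 0 -8 0 0; 0 0 -13 0 0; -4 0 -17 0 0; -8 0 -18 0 0")

```text
time_s: 113.7
position: [0.3857, -0.1287, 0.197]
tool_rot: [[1.0, 0.017, 0.005], [0.017, -1.0, -0.015], [0.005, 0.015, -1.0]]
ft_force: [-0.6, -0.6, 0.4]
grip_width: 0.0428
gripper_force: 0.0
```

```bash
python3 - <<'E'
from h import *
print(np.round(pose(),4))
for c in('side','top'):
    im=grab(c)
    for n in('handle','bay','tray','stood','flask','jar'):print(c,n,[np.round(x['point'],3).tolist()+[round(x['score'],2)] for x in spotter.mark_of(n,c)][:6])
    if c=='side':
        hsv=cv2.cvtColor(im['pixels'],cv2.COLOR_BGR2HSV)
        a=proj(im,[[.66,-.2,.10]])[0];b=proj(im,[[.46,-.03,.02]])[0]
        for r in range(int(a[1])-4,int(b[1])+2):
            print(r,''.join('A' if hsv[r,k,1]>110 and hsv[r,k,2]>40 else ('w' if hsv[r,k,2]>165 else ('-' if hsv[r,k,2]>90 else '.')) for k in range(int(a[0])-6,int(b[0])+8)))
E
```

```text
[  0.3857  -0.1287   0.197  -89.0301]
side handle [[0.472, -0.129, 0.06, 0.59]]
side bay [[0.569, -0.122, 0.029, 0.58]]
side tray [[0.571, -0.114, 0.029, 0.61], [0.73, 0.277, 0.001, 0.46]]
side stood [[0.569, -0.037, 0.057, 0.57]]
side flask [[0.283, -0.386, -0.005, 0.85]]
side jar [[0.377, -0.493, 0.0, 0.69]]
157 wwwwwwwwwwwwwwwwwwwwwwwwwwwwwwwwwww-AAAAAAAAAAAAAAAAAAAAAAAAAAAAAAAA..-wwwwwwwww
158 wwwwwwwwwwwwwwwwwwwwwwwwwwwwwwwwwww-AAAAAAAAAAAAAAAAAAAAAAAAAAAAAAAA..-wwwwwwwww
159 wwwwwwwwwwwwwwwwwwwwwwwwwwwwwwwwwww-AAAAAAAAAAAAAAAAAAAAAAAAAAAAAAA...wwwwwwwwww
160 wwwwwwwwwwwwwwwwwwwwwwwwwwwwwwwwwww-AAAAAAAAAAAAAAAAAAAAAAAAAAAAAAA..-wwwwwwwwww
161 wwwwwwwwwwwwwwwwwwwwwwwwwwwwwwwwwww-AAAAAAAAAAAAAAAAAAAAAAAAAAAAAA..-wwwwwwwwwww
162 wwwwwwwwwwwwwwwwwwwwwwwwwwwwwwwwwww-AAAAAAAAAAAAAAAAAAAAAAAAAAAAAA..-wwwwwwwwwww
163 wwwwwwwwwwwwwwwwwwwwwwwwwwwwwwwwwww-AAAAAAAAAAAAAAAAAAAAAAAAAAAAA..-wwwwwwwwwwww
164 wwwwwwwwwwwwwwwwwwwwwwwwwwwwwwwwwww----AAAAAAAAAAAAAAAAAAAAAAAAAA..wwwwwwwwwwwww
165 wwwwwwwwwwwwwwwwwwwwwwwwwwwwwwwwwwwwwww-AAAAAAAAAAAAAAAAAAAAAAAA..-wwwwwwwwwwwww
166 wwwwwwwwwwwwwwwwwww
[... 3766 characters left out ...]
-wwwwwwwwwwwwwwwwwwwww--........-ww
211 wwwwwwwwwwwwwwwwwww---------..---......----..wwwwwwwwwwwwwwwwwwww--..........www
212 -wwwwwwwwwwwwwwwww-.........................-wwwwwwwwwwwwwwwwww--.........---www
213 .-wwwwwwwwwwwwwwww-.........................wwwwwwwwwwwwwwwww---.......--.---www
214 ...--wwwwwwwwwwwww-.........................wwwwwwwwwwwwww--...-------------...w
215 --...-.-wwwwwwwwww-.........................wwwwwwwwwww---..-----------------..-
top handle [[0.563, -0.087, 0.055, 0.67]]
top bay [[0.573, -0.122, 0.028, 0.67]]
top tray [[0.567, -0.112, 0.029, 0.86]]
top stood [[0.572, -0.037, 0.055, 0.47]]
top flask [[0.279, -0.384, 0.002, 0.82]]
top jar [[0.38, -0.49, 0.001, 0.85]]
```

```bash
python3 -c "
from rig import order
print(order.close_job())"
```

```text
the job is handed in; nothing more can be done
None
```

I handed the job in at about 114 s simulated time: the last camera check showed all five bottles upright in the tray, the tray at the back stop and the deck at its last click stop facing the reader; the verdict was not reported.

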